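Load the tumbler dryer rack, set and lock its air valve, start it

TASK

Put every washed square tumbler upside down on the drying rack, one to a peg with its rim resting on the deck, and do not drop any. Then turn the air valve's knob until its pointer stands at the brass index tab, turn the lock ring under it clockwise until it is fully tight without upsetting the setting, and last of all push the start lever right over, away from you. Leave the other crockery and things on the bench where they are.

Things in the scene. Friction and masses are not known exactly. Their poses are not given: they have to be found in the camera images.
- cup0_mid (a point): White porcelain square tumbler: outside 46 x 46 mm, 80 mm long, walls and bottom 4 mm, 0.18 kg (inside 38 x 38, 76 deep). The point is its centre, 40 mm from either end. Its x axis points out of the mouth, along the tumbler; y and z are square to its sides. At the start it lies on its side on a 3 mm mat, mouth away from the robot (0.15 to 0.5 rad left of world +x), z up, centre 26 mm above the table.
- cup1_mid (a point): White porcelain square tumbler: outside 46 x 46 mm, 80 mm long, walls and bottom 4 mm, 0.18 kg (inside 38 x 38, 76 deep). The point is its centre, 40 mm from either end. Its x axis points out of the mouth, along the tumbler; y and z are square to its sides. At the start it lies on its side on a 3 mm mat, mouth away from the robot (0.15 to 0.5 rad left of world +x), z up, centre 26 mm above the table.
- cup2_mid (a point): White porcelain square tumbler: outside 46 x 46 mm, 80 mm long, walls and bottom 4 mm, 0.18 kg (inside 38 x 38, 76 deep). The point is its centre, 40 mm from either end. Its x axis points out of the mouth, along the tumbler; y and z are square to its sides. At the start it lies on its side on a 3 mm mat, mouth away from the robot (0.15 to 0.5 rad left of world +x), z up, centre 26 mm above the table.
- cup3_mid (a point): White porcelain square tumbler: outside 46 x 46 mm, 80 mm long, walls and bottom 4 mm, 0.18 kg (inside 38 x 38, 76 deep). The point is its centre, 40 mm from either end. Its x axis points out of the mouth, along the tumbler; y and z are square to its sides. At the start it lies on its side on a 3 mm mat, mouth away from the robot (0.15 to 0.5 rad left of world +x), z up, centre 26 mm above the table.
- peg0 (a point): Foot of one of four upright round steel pegs, 14 mm thick and 55 mm tall, in a row 90 mm apart on the fixed drying rack. The point is on the peg's axis at the deck's top face, 30 mm above the table; the peg's top is 55 mm higher. A tumbler put over it mouth down rests with its rim on the deck, its centre 40 mm above this point.
- peg1 (a point): Foot of one of four upright round steel pegs, 14 mm thick and 55 mm tall, in a row 90 mm apart on the fixed drying rack. The point is on the peg's axis at the deck's top face, 30 mm above the table; the peg's top is 55 mm higher. A tumbler put over it mouth down rests with its rim on the deck, its centre 40 mm above this point.
- peg2 (a point): Foot of one of four upright round steel pegs, 14 mm thick and 55 mm tall, in a row 90 mm apart on the fixed drying rack. The point is on the peg's axis at the deck's top face, 30 mm above the table; the peg's top is 55 mm higher. A tumbler put over it mouth down rests with its rim on the deck, its centre 40 mm above this point.
- peg3 (a point): Foot of one of four upright round steel pegs, 14 mm thick and 55 mm tall, in a row 90 mm apart on the fixed drying rack. The point is on the peg's axis at the deck's top face, 30 mm above the table; the peg's top is 55 mm higher. A tumbler put over it mouth down rests with its rim on the deck, its centre 40 mm above this point.
- knob (a joint): Air valve knob on the grey control box (upright axis, 30 mm high box). rad, grows clockwise seen from above; 0 when the pointer points to the box's +x (far) side; free between -1.2 and 1.2; friction 0.04 N m, stays where left.
- knob_grip (a point): On the knob's axis, 44 mm above the box's top, 12 mm below the knob's top: the height to pinch its bar handle. The black bar is 12 mm thick, 42 mm long, 34 mm tall (22 to 56 mm above the box), and stands on a disc of 22 mm radius. Its x axis runs along the bar towards the pointer, y across the bar, z up.
- pointer (a point): Tip of the knob's white pointer, 38 mm from the knob's axis, 18 mm above the box's top; turns with the knob.
- index_tip (a point): Setting mark: directly above the inner end of the small brass index tab (13 x 4 x 8 mm) on the box's top, 38 mm from the knob's axis. The setting is right when the pointer's tip stands at this point. It differs from start to start, 0.4 to 1.35 rad clockwise of the pointer, and cannot be moved.
- ring (a joint): Steel lock ring (36 mm radius, 12 mm tall) under the knob on the same axis, with one lug. rad, grows clockwise seen from above as it tightens; stop (tight) at 1.0, starts loose at 0 to 0.2; friction 0.1 N m, stays where left. It does not turn the knob.
- lug (a point): On the ring's upright lug, 51 mm from the axis on the side near the robot, 20 mm above the box's top. The lug is a block 26 mm long radially (36 to 62 mm from the axis), 10 mm thick along the ring's turning direction, top 30 mm above the box. x points inward to the axis, y along the turning direction (either way), z up. It can be pinched from above or pushed.
- lever (a joint): Start lever on the control box, right of the valve. rad, 0 leaning towards the robot (off), 1.0 leaning away (on); hinge along y of the box; friction 0.06 N m, stays where left.
- lever_tip (a point): Centre of the black ball (26 mm) at the lever's tip, 60 mm from its hinge; the hinge lies 52 mm above the table.
- bowl: White porcelain bowl, 96 mm wide, 50 mm high; bystander, origin at its underside. Leave it where it is.
- dish: Small white sauce dish, 64 mm wide, 28 mm high; bystander, origin at its underside. Leave it where it is.
- mug: White mug, 80 mm wide, 90 mm high; bystander, origin at its underside. Leave it where it is.
- saucers: White saucer, 120 mm wide, 18 mm high; bystander, origin at its underside. Leave it where it is.
- can: Plain aluminium drinks can, 62 mm wide, 115 mm high; bystander, origin at its underside. Leave it where it is.
Things that resemble listed ones, but are neither listed nor needed, are in the scene too. What is shaped like the part that bears cup0_mid but brown is not meant.

How it is judged:
By the outcome, as a careful person would: the job done as asked, in the order asked, and still so for the second after the job is handed in, with the robot touching nothing.
Of cup0, cup1, cup2, cup3 only 3 to 4 are there at a start; the rules pass over those that are not, and their reading is None.
At some moment in a run one of cup0, cup1, cup2, cup3 may be knocked a few centimetres aside while the robot is not near it.
It also fails if it takes over 210 s, if anything falls off the work surface, if the arm or the gripper's body presses on something with over 40 N, if the wrist force passes 120 N, or if a joint passes its speed limit or range.

ROBOT

A 7-joint arm with a two-finger parallel gripper is mounted at the origin on the work surface. World frame = base frame: x ahead of the robot, y to its left, z up, the work surface at z = 0. Lengths are in m, angles in rad, forces in N, time in s.
With the tool pointing down it reaches from about 0.425 to 0.875 m from the base axis. Payload 4.7 kg.
Tool frame: the origin (TCP) lies on the mounting face of the last link; the fingertips stand 182 mm ahead of it and the grasp point (between the pads) lies 164 mm ahead of it; z points along the fingers, y is the direction in which the jaws open and shut (so a half turn about z gives the same grasp; the last joint's range is limited). The gripper opens to 87 mm and grips with 3 to 60 N. Pads are 19 mm wide; open, the fingers measure 117 mm over their backs; the gripper's body (75 mm by 190 mm) begins 51 mm behind the grasp point.
Start: joints at [-1.104, 0.321, -0.07, 1.45, 0.023, 1.371, -0.057], TCP at [0.284, 0.584, 0.405] pointing down, gripper open.
Joint ranges: [-2.86, 2.86], [-0.3, 2.09], [-1.38, 1.24], [0.06, 2.45], [-1.56, 4.7], [0.09, 2.05], [-2.69, 2.69]. Speed limits (rad/s): [2.57, 2.57, 3.14, 3.14, 3.14, 3.14, 3.14].

INTERFACE

Orientations are given as a rotation vector (axis times angle).
In Python, from bench import ctrl gives the robot as it stands. The module is installed in compiled form; this text tells all that it offers.
- The arm moves only by the tool play_rows, never from a script. Its argument "targets" is text: rows parted by semicolons, each of 7 numbers parted by spaces: the shift along the tool's x, y, z in cm, then the turn, a rotation vector about the tool's x, y, z in rad, then the opening, from -1 (shut) to 1 (fully open). In form: x y z ax ay az grip; .... A call has 1 to 20 rows; each row shifts and turns the pose as measured when the row begins, along the tool's axes as they then stand; what a row does not reach is not made up. A row lasts 1/8 s, in which the tool goes at most 62.5 mm and 10.7 degrees, less where a joint would pass 70% of its speed; a pose out of reach is approached as far as the arm can. A call is refused whole if a number of a shift passes 6.25 or a number of a turn 0.188, either way. A call with a gripper value outside its range is refused whole. The fingers move at their own pace and stop on an object; "newtons" is the grip in N (left out, the last holds). Time passes only in rows, so rows that do not move let the fingers close. It gives the time, the measured TCP pose, the force and the opening at its end, in the units of the state.
- ctrl.get_state(): the state, without advancing time (a new reading comes with each control period).
- ctrl.get_image(name): name is "scene" or "top"; returns a dict with "pixels" (400x640x3 uint8, blue, green, red), "depth" (400x640 float32, m along the optical axis (not along the pixel's ray), 0 where there is no reading), "intrinsics" (3x3 intrinsics, pixels), "R" (3x3) and "t" (3): a world point X has camera coordinates R X + t. Camera axes: x right, y down, z forward; pixel columns grow to the right and rows downward; lengths in m; the calibration is good to about 2 mm. A picture is of the moment at which its call begins.
- ctrl.close_job(): hands the job in, once; it reports no verdict.
The state is a dict: "time": time; "joint_positions": joint angles; "qd": joint speeds; "joint_torque": joint torques, N m; "position": TCP position; "tool_rot": TCP orientation; "ft_force": force on the tool from outside, world axes, zero at the start; "torque": the same for the moment, N m; "grip_width": opening from 0.0 (shut) to 1.0 (fully open).
Only numpy, scipy, OpenCV 4.12 (cv2) and the standard library are available. Lean on these libraries where they do the work, as an engineer would, in place of code of your own. Each camera call takes 0.05 s, during which the arm holds its last target.

## Working session

There is one attempt and no reset: what is moved stays moved. The work goes in short steps, Python scripts to look and compute and a tool call to move; the robot and the scene stay as the last step left them, time stands still between calls to the robot, and variables do not carry over. Pictures are saved under pics/ and viewed, and the job is handed in when it is done.

Besides the shell and the picture viewer there is one more tool, called after ">>>" as a command line: name --argument value ..., lists and objects as JSON in quotes. play_rows: Moves the arm, as the interface text tells. Its arguments: {"type":"object","properties":{"targets":{"type":"string"},"newtons":{"type":"number"}},"required":["targets"]}

```bash
mkdir -p pics; cat > h.py <<'E'
import numpy as np, cv2, sys
from bench import ctrl
from scipy.spatial.transform import Rotation as Ro
def img(n):
    d=ctrl.get_image(n); d['pixels']=np.ascontiguousarray(d['pixels']); return d
def P(d,u,v,z=None):
    K=d['intrinsics'];R=np.array(d['R']);t=np.array(d['t'])
    c=-R.T@t; r=R.T@np.linalg.inv(K)@np.array([u,v,1.0])
    if z is None:
        return c+r*d['depth'][int(round(v)),int(round(u))]
    return c+r*(z-c[2])/r[2]
def proj(d,X):
    c=np.array(d['R'])@np.array(X)+np.array(d['t']); p=d['intrinsics']@c; return p[:2]/p[2]
E
python3 - <<'E'
from h import *
for n in('scene','top'):
    d=img(n); cv2.imwrite(f'pics/{n}0.png',d['pixels']); np.savez(f'{n}0.npz',**d)
    print(n,d['intrinsics'].tolist(),(-np.array(d['R']).T@d['t']).tolist(),np.array(d['R']).round(3).tolist())
print(ctrl.get_state())
E
```

```text
scene [[443.13665730632135, 0.0, 324.08896078838734], [0.0, 443.13665730632135, 205.18729778757944], [0.0, 0.0, 1.0]] [1.5820088194186723, 0.06356264805461474, 0.7814719209443657] [[-0.006, 1.0, -0.015], [0.573, -0.009, -0.82], [-0.82, -0.013, -0.573]]
top [[439.8217951613572, 0.0, 321.5313242918803], [0.0, 439.8217951613572, 195.38985745387944], [0.0, 0.0, 1.0]] [0.30512030192061024, 0.03137208339864804, 1.4273821217640863] [[-0.041, -0.999, 0.005], [-0.975, 0.039, -0.22], [0.219, -0.014, -0.976]]
{'time': 0.1, 'joint_positions': array([-1.10387964,  0.3217536 , -0.07010807,  1.4515484 ,  0.02263661,
        1.370792  , -0.05690321]), 'qd': array([-0.00040124, -0.00168876, -0.00101244, -0.00158919, -0.00073497,
        0.00064862, -0.00155726]), 'joint_torque': array([-7.17189073e-05, -4.92569232e+01, -4.05663522e-01, -3.13404751e+01,
       -6.41284115e-02,  3.92627658e-02,  6.33696777e-05]), 'position': array([0.28431893, 0.58431968, 0.40377005]), 'tool_rot': array([-7.05078936e-01, -3.06117471e+00,  2.65977478e-03]), 'ft_force': array([ 0.44491353,  0.10267474, -0.28893015]), 'torque': array([-0.03864784, -0.05718468,  0.01228161]), 'grip_width': 0.9984937510168943}
```

View pics/scene0.png

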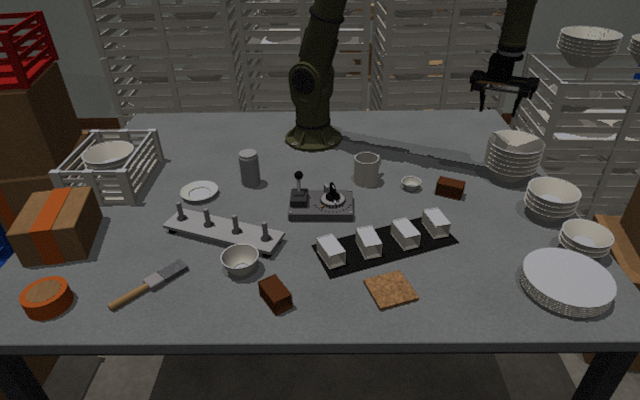

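View pics/top0.png

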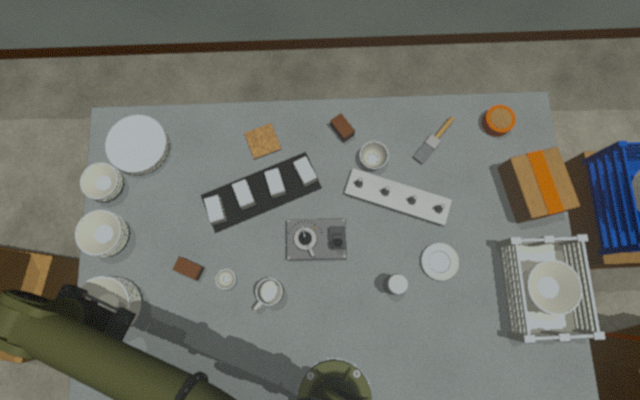

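```bash
cat >> h.py <<'E'
def cloud(d):
    K=d['intrinsics'];R=np.array(d['R']);t=np.array(d['t'])
    v,u=np.mgrid[0:400,0:640]; r=np.stack([u,v,np.ones_like(u)],-1)@np.linalg.inv(K).T
    X=(r*d['depth'][...,None]-t)@R; X[d['depth']==0]=np.nan; return X
E
python3 - <<'E'
from h import *
for n in('scene','top'):
    d=dict(np.load(f'{n}0.npz')); X=cloud(d)
    z=X[...,2]; print(n,'table z',np.nanmedian(z[(abs(X[...,0]-.55)<.2)&(abs(X[...,1])<.3)]))
    hsv=cv2.cvtColor(d['pixels'],cv2.COLOR_BGR2HSV)
    m=((z>.040)&(z<.060)&(hsv[...,1]<60)&(X[...,0]>.45)&(X[...,0]<.9)&(X[...,1]>-.1)&(X[...,1]<.5)).astype(np.uint8)
    k,l,s,c=cv2.connectedComponentsWithStats(m)
    for i in range(1,k):
        if s[i,4]<40: continue
        p=X[l==i]; r=cv2.minAreaRect(p[:,:2].astype(np.float32))
        print(i,s[i].tolist(),np.round(r[0],4),np.round(r[1],4),round(r[2],1),np.median(p[:,2]).round(4))
d=dict(np.load('top0.npz'));
cv2.imwrite('pics/top_b.png',cv2.resize(d['pixels'][140:280,190:470],None,fx=2.8,fy=2.8,interpolation=cv2.INTER_CUBIC))
d=dict(np.load('scene0.npz'));
cv2.imwrite('pics/sc_b.png',cv2.resize(d['pixels'][160:280,150:470],None,fx=2.5,fy=2.5,interpolation=cv2.INTER_CUBIC))
E
```

```text
scene table z -0.0010781585768201642
2 [290, 189, 19, 17, 226] [ 0.4855 -0.029 ] [0.0503 0.0709] 89.2 0.0525
3 [322, 191, 23, 14, 118] [0.4846 0.0746] [0.068  0.0719] 65.7 0.0424
7 [423, 208, 28, 20, 321] [0.5916 0.3594] [0.0835 0.0484] 15.9 0.047
8 [392, 217, 29, 24, 356] [0.6377 0.2658] [0.0842 0.0484] 20.3 0.047
9 [356, 226, 27, 23, 371] [0.6721 0.1646] [0.0836 0.0473] 15.5 0.0472
10 [317, 234, 29, 25, 401] [0.7067 0.0645] [0.0856 0.0473] 25.4 0.0473
top table z 0.0024484997133324207
8 [294, 157, 23, 27, 338] [0.7037 0.0632] [0.0815 0.0467] 26.2 0.0495
9 [264, 168, 21, 27, 346] [0.669  0.1634] [0.0815 0.0458] 15.5 0.0494
10 [232, 180, 22, 27, 358] [0.6343 0.266 ] [0.0809 0.0464] 20.8 0.0491
11 [204, 195, 21, 28, 377] [0.5863 0.3581] [0.0809 0.047 ] 15.4 0.0494
12 [294, 227, 23, 21, 306] [0.4841 0.0698] [0.0696 0.0641] 87.4 0.045
13 [329, 226, 17, 21, 212] [ 0.4821 -0.0297] [0.0501 0.064 ] 89.8 0.0554
```

View pics/top_b.png

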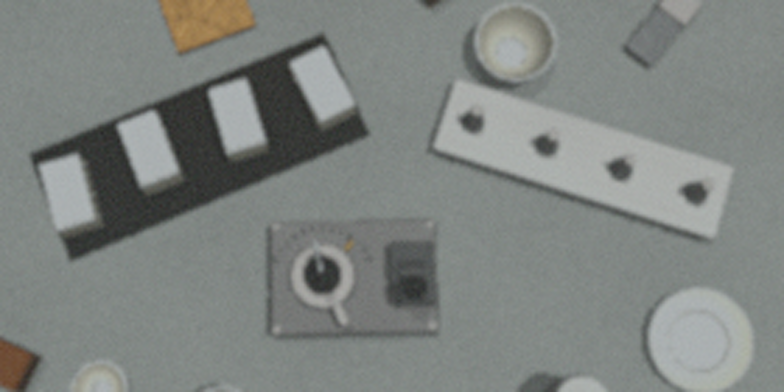

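View pics/sc_b.png

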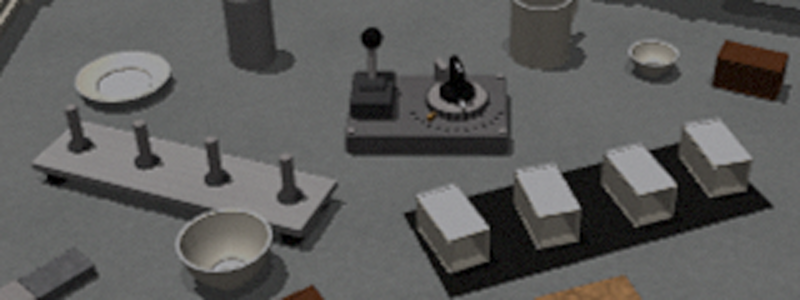

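```bash
python3 - <<'E'
from h import *
for n in('scene','top'):
    d=dict(np.load(f'{n}0.npz')); X=cloud(d)
    z=X[...,2]
    reg=(X[...,0]>.5)&(X[...,0]<.85)&(X[...,1]<-.05)&(X[...,1]>-.5)
    deck=(reg&(abs(z-.03)<.007)).astype(np.uint8)
    k,l,s,c=cv2.connectedComponentsWithStats(deck); i=1+np.argmax(s[1:,4])
    r=cv2.minAreaRect(X[l==i][:,:2].astype(np.float32)); print(n,'deck',np.round(r[0],4),np.round(r[1],4),r[2])
    m=(reg&(z>.05)&(z<.1)).astype(np.uint8)
    k,l,s,c=cv2.connectedComponentsWithStats(m)
    for i in range(1,k):
        if s[i,4]<6: continue
        p=X[l==i]; t=p[p[:,2]>.07]
        print(s[i].tolist(),p.mean(0).round(4), t.mean(0).round(4) if len(t) else '',p.max(0).round(4),p.min(0).round(4))
d=dict(np.load('top0.npz'));
cv2.imwrite('pics/top_box.png',cv2.resize(d['pixels'][210:270,275:355],None,fx=9,fy=9,interpolation=cv2.INTER_CUBIC))
d=dict(np.load('scene0.npz'));
cv2.imwrite('pics/sc_box.png',cv2.resize(d['pixels'][160:230,280:365],None,fx=8,fy=8,interpolation=cv2.INTER_CUBIC))
s=ctrl.get_state(); print(Ro.from_rotvec(s['tool_rot']).as_matrix().round(3))
E
```

```text
scene deck [ 0.6118 -0.2361] [0.342  0.0955] 69.37803649902344
[290, 198, 2, 5, 8] [ 0.5128 -0.0515  0.053 ]  [ 0.5177 -0.0502  0.0558] [ 0.5034 -0.0536  0.0503]
[176, 202, 8, 12, 59] [ 0.5671 -0.36    0.0698] [ 0.5663 -0.3607  0.079 ] [ 0.5722 -0.3541  0.0865] [ 0.5586 -0.3666  0.0505]
[204, 208, 6, 13, 61] [ 0.5991 -0.276   0.0697] [ 0.5985 -0.2761  0.0792] [ 0.6043 -0.2702  0.0851] [ 0.5907 -0.2837  0.05  ]
[232, 215, 7, 13, 63] [ 0.6305 -0.1923  0.069 ] [ 0.6299 -0.1925  0.079 ] [ 0.6352 -0.186   0.0854] [ 0.6199 -0.2001  0.0504]
[262, 222, 6, 12, 63] [ 0.6629 -0.1085  0.0699] [ 0.662  -0.1083  0.0786] [ 0.6687 -0.1018  0.0854] [ 0.6577 -0.1162  0.0505]
top deck [ 0.6076 -0.237 ] [0.3394 0.092 ] 69.12545013427734
[345, 132, 2, 5, 6] [ 0.8198 -0.0753  0.0509]  [ 0.8267 -0.0738  0.0515] [ 0.8126 -0.0775  0.05  ]
[371, 141, 5, 2, 7] [ 0.7889 -0.1662  0.0533]  [ 0.7912 -0.1581  0.0559] [ 0.7872 -0.1718  0.051 ]
[377, 142, 5, 3, 6] [ 0.7833 -0.184   0.0514]  [ 0.7879 -0.1777  0.053 ] [ 0.7797 -0.1907  0.0502]
[357, 178, 5, 6, 24] [ 0.6527 -0.1094  0.0768] [ 0.6535 -0.1093  0.0834] [ 0.6596 -0.104   0.0909] [ 0.6486 -0.1164  0.0558]
[384, 186, 6, 7, 28] [ 0.6221 -0.1935  0.0747] [ 0.623  -0.1942  0.0816] [ 0.63   -0.1883  0.0876] [ 0.6171 -0.2012  0.0506]
[411, 195, 6, 7, 27] [ 0.5898 -0.2768  0.0763] [ 0.5907 -0.2776  0.0824] [ 0.5973 -0.272   0.0878] [ 0.5842 -0.2833  0.0528]
[438, 204, 7, 6, 30] [ 0.5582 -0.3608  0.0743] [ 0.5591 -0.362   0.0813] [ 0.5656 -0.3556  0.0914] [ 0.5528 -0.3676  0.0523]
[343, 226, 2, 4, 7] [ 0.5069 -0.0524  0.054 ]  [ 0.5121 -0.0509  0.0562] [ 0.5025 -0.0545  0.0511]
[[-0.899  0.437 -0.001]
 [ 0.437  0.899 -0.002]
 [-0.    -0.002 -1.   ]]
```

View pics/top_box.png

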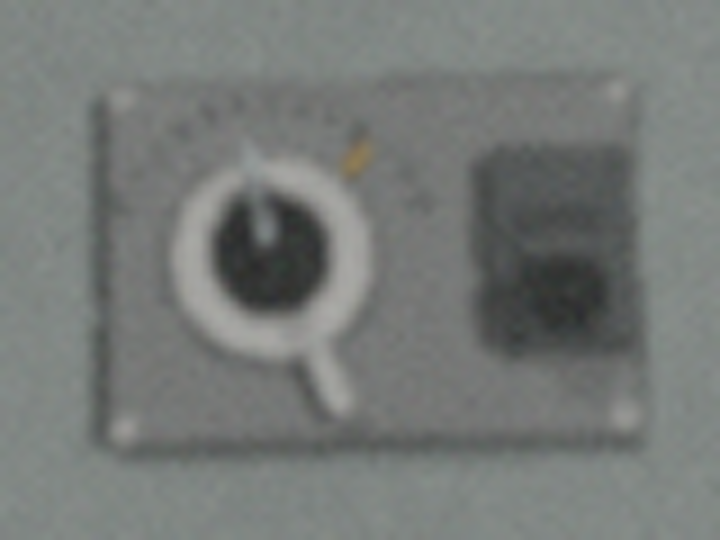

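View pics/sc_box.png

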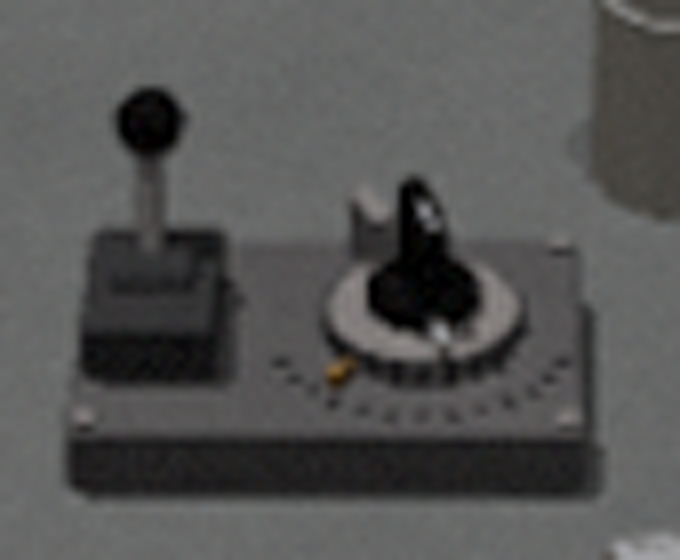

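```bash
cat >> h.py <<'E'
from scipy.linalg import logm, expm
G=0.164
def tgt(g,yaw,a):
    """g grasp point, yaw deg of cup axis, a deg pitch of tool z in plane (axis,up): -90 down"""
    y=np.radians(yaw);a=np.radians(a)
    Y=np.array([-np.sin(y),np.cos(y),0]);Z=np.array([np.cos(a)*np.cos(y),np.cos(a)*np.sin(y),np.sin(a)])
    T=np.eye(4);T[:3,:3]=np.c_[np.cross(Y,Z),Y,Z];T[:3,3]=np.array(g)-G*Z;return T
def cur():
    s=ctrl.get_state();T=np.eye(4);T[:3,:3]=Ro.from_rotvec(s['tool_rot']).as_matrix();T[:3,3]=s['position'];return T
def go(T,n=None,C=None,sh=5.0,rt=.15):
    C=cur() if C is None else C
    D=np.linalg.inv(C)@T
    L=np.real(logm(D))
    def step(n):
        E=expm(L/n);return E[:3,3]*100,Ro.from_matrix(E[:3,:3]).as_rotvec()
    if n is None:
        n=1
        while True:
            p,r=step(n)
            if np.abs(p).max()<=sh and np.abs(r).max()<=rt:break
            n+=1
    p,r=step(n); print(n,'rows:',' '.join(f'{v:.2f}' for v in p),' '.join(f'{v:.3f}' for v in r))
    return T
def st():
    s=ctrl.get_state();C=cur();g=C[:3,3]+G*C[:3,2];Y=C[:3,1];Z=C[:3,2]
    print('t',round(s['time'],2),'g',g.round(4),'z',Z.round(3),'y',Y.round(3),'F',s['ft_force'].round(1),'w',round(s['grip_width']*87,1),'q',s['joint_positions'].round(2))
CUP=[(.705,.064,25.8),(.6705,.1637,15.5),(.636,.266,20.5),(.589,.359,15.5)]
PEG=[(.6576,-.1093),(.6257,-.1935),(.5937,-.2776),(.5618,-.3617)]
def cupT(i,a,back=0.0,z=.026,off=-.010,lift=0):
    x,y,w=CUP[i];wr=np.radians(w);ar=np.radians(a)
    g=np.array([x+off*np.cos(wr),y+off*np.sin(wr),z+lift])
    g-=back*np.array([np.cos(ar)*np.cos(wr),np.cos(ar)*np.sin(wr),np.sin(ar)])
    return tgt(g,w,a)
E
python3 - <<'E'
from h import *
st()
go(cupT(0,-38,.12,lift=.12))
E
```

```text
t 0.1 g [0.2842 0.5841 0.2398] z [-0.001 -0.002 -1.   ] y [ 0.437  0.899 -0.002] F [ 0.4  0.1 -0.3] w 86.9 q [-1.1   0.32 -0.07  1.45  0.02  1.37 -0.06]
13 rows: -1.62 -4.94 1.06 -0.032 -0.065 -0.064
```

>>> play_rows --targets "-1.6 -4.9 1.06 -0.032 -0.065 -0.064 1;-1.6 -4.9 1.06 -0.032 -0.065 -0.064 1;-1.6 -4.9 1.06 -0.032 -0.065 -0.064 1;-1.6 -4.9 1.06 -0.032 -0.065 -0.064 1;-1.6 -4.9 1.06 -0.032 -0.065 -0.064 1;-1.6 -4.9 1.06 -0.032 -0.065 -0.064 1;-1.6 -4.9 1.06 -0.032 -0.065 -0.064 1;-1.6 -4.9 1.06 -0.032 -0.065 -0.064 1;-1.6 -4.9 1.06 -0.032 -0.065 -0.064 1;-1.6 -4.9 1.06 -0.032 -0.065 -0.064 1;-1.6 -4.9 1.06 -0.032 -0.065 -0.064 1;-1.6 -4.9 1.06 -0.032 -0.065 -0.064 1;-1.6 -4.9 1.06 -0.032 -0.065 -0.064 1;0 0 0 0 0 0 1" --newtons 25

```text
time: 1.85
position: [0.4735, 0.0402, 0.3009]
tool_rot: [-0.411, 2.313, 0.247]
ft_force: [0.2, 1.0, 0.2]
grip_width: 0.997
```

```bash
python3 - <<'E'
from h import *
st()
go(cupT(0,-38,.12,lift=.12))
E
```

```text
t 1.85 g [0.5814 0.089  0.1873] z [ 0.658  0.297 -0.692] y [-0.365  0.93   0.053] F [0.2 1.  0.2] w 86.8 q [-0.85 -0.29  0.74  2.34 -0.3   0.26  2.14]
2 rows: -0.50 -3.96 -1.17 -0.012 -0.050 -0.045
```

```bash
cat > kin.py <<'E'
import numpy as np, itertools
from scipy.spatial.transform import Rotation as Ro
D=[([-1.10387964,0.3217536,-0.07010807,1.4515484,0.02263661,1.370792,-0.05690321],[0.28431893,0.58431968,0.40377005],[-7.05078936e-01,-3.06117471,2.65977478e-03])]
E
python3 - <<'E'
from h import *
from kin import *
s=ctrl.get_state()
D.append((list(s['joint_positions']),list(s['position']),list(s['tool_rot'])))
open('kin.py','a').write('D.append(%r)\n'%(tuple([list(map(float,x)) for x in D[-1]]),))
rz=lambda a:Ro.from_euler('z',a).as_matrix(); ry=lambda a:Ro.from_euler('y',a).as_matrix()
for sg in itertools.product([1,-1],repeat=6):
    Rs=[]
    for q,p,r in D:
        A=rz(-q[0])@ry(sg[1]*q[1])@rz(sg[2]*q[2])@ry(sg[0]*sg[1]*q[3])@rz(sg[3]*q[4])@ry(sg[5]*q[5])@rz(sg[4]*q[6])
        Rs.append(A.T@Ro.from_rotvec(r).as_matrix())
    e=np.degrees(Ro.from_matrix(Rs[0].T@Rs[1]).magnitude())
    if e<8: print(sg,e,Rs[0].round(2).tolist(),Rs[1].round(2).tolist())
E
```

```text
(1, 1, -1, -1, -1, 1) 4.950315660807594e-07 [[0.0, -1.0, -0.0], [1.0, 0.0, 0.0], [-0.0, -0.0, 1.0]] [[0.0, -1.0, -0.0], [1.0, 0.0, 0.0], [-0.0, 0.0, 1.0]]
```

```bash
cat >> h.py <<'E'
def log():
    s=ctrl.get_state()
    open('kin.py','a').write('D.append(%r)\n'%(tuple([list(map(float,s[k])) for k in('joint_positions','position','tool_rot')]),))
E
python3 - <<'E'
from h import *
go(cupT(0,-38,.06,lift=.04))
E
```

```text
2 rows: 2.23 -4.07 4.52 -0.012 -0.050 -0.045
```

>>> play_rows --targets "1.5 -2.7 3 -0.008 -0.033 -0.03 1;1.5 -2.7 3 -0.008 -0.033 -0.03 1;1.5 -2.7 3 -0.008 -0.033 -0.03 1;0 0 0 0 0 0 1"

```text
time: 2.35
position: [0.498, 0.0277, 0.2607]
tool_rot: [-0.475, 2.23, 0.207]
ft_force: [0.2, -0.7, -0.9]
grip_width: 0.996
```

```bash
python3 - <<'E'
from h import *
st();log()
go(cupT(0,-38,.06,lift=.04))
import kin
from scipy.optimize import least_squares
rz=lambda a:Ro.from_euler('z',a).as_matrix(); ry=lambda a:Ro.from_euler('y',a).as_matrix()
Z=np.array([0,0,1.]);X=np.array([1.,0,0])
def f(v,q):
    x0,d1,L1,a,L2,b,L3,c=v[:8]
    A=rz(-q[0]);p=A@(d1*Z+x0*X);A=A@ry(q[1])@rz(-q[2]);p=p+A@(L1*Z+a*X);A=A@ry(q[3])@rz(-q[4]);p=p+A@(L2*Z+b*X)
    A=A@ry(q[5])@rz(-q[6]);p=p+A@(L3*Z);A2=A;return p+0*c
r=least_squares(lambda v:np.concatenate([f(v,q)-p for q,p,_ in kin.D]),[0,.3,.4,0,.4,0,.1,0])
print(r.x.round(4),r.cost, np.abs(r.fun).max())
E
```

```text
t 2.35 g [0.6131 0.0773 0.155 ] z [ 0.702  0.302 -0.645] y [-0.403  0.915 -0.01 ] F [ 0.2 -0.7 -0.9] w 86.7 q [-1.29 -0.3   1.24  2.36 -0.67  0.1   2.69]
2 rows: 1.66 -2.83 2.49 -0.017 -0.019 -0.007
[ 0.021   0.1695  0.5736 -0.0429  0.4911 -0.0415  0.2661  0.    ] 0.00039963766842302927 0.020236632670392107
```

```bash
python3 - <<'E'
from h import *
go(tgt((.62,.07,.16),25.8,-90))
go(tgt((.65,.07,.14),25.8,-90),C=tgt((.62,.07,.16),25.8,-90))
E
```

```text
6 rows: -2.46 -0.22 0.13 -0.004 0.145 -0.005
1 rows: -2.70 -1.31 2.00 -0.000 0.000 -0.000
```

>>> play_rows --targets "-2.46 -0.22 0.13 -0.004 0.145 -0.005 1;-2.46 -0.22 0.13 -0.004 0.145 -0.005 1;-2.46 -0.22 0.13 -0.004 0.145 -0.005 1;-2.46 -0.22 0.13 -0.004 0.145 -0.005 1"

```text
time: 2.85
position: [0.5713, 0.0531, 0.3174]
tool_rot: [-0.618, 2.778, 0.091]
ft_force: [0.4, -0.4, -0.8]
grip_width: 1.001
```

```bash
python3 - <<'E'
from h import *
st();log()
go(tgt((.62,.07,.16),25.8,-90))
E
```

```text
t 2.85 g [0.6155 0.0733 0.1608] z [ 0.269  0.124 -0.955] y [-0.424  0.906 -0.002] F [ 0.4 -0.4 -0.8] w 87.1 q [-0.82  0.14  0.77  1.91 -0.27  0.86  2.09]
3 rows: -1.72 -0.18 0.13 -0.001 0.100 -0.004
```

>>> play_rows --targets "-2.46 -0.22 0.13 -0.004 0.145 0.1 1;-2.46 -0.22 0.13 -0.004 0.145 0.18 1;0 0 0 0 0 0.18 1;0 0 0 0 0 0.18 1"

```text
time: 3.35
position: [0.6221, 0.0689, 0.322]
tool_rot: [0.286, 3.119, 0.061]
ft_force: [0.5, -0.6, 0.5]
grip_width: 1.001
```

```bash
python3 - <<'E'
from h import *
st();log()
E
```

```text
t 3.35 g [0.6241 0.0751 0.1581] z [ 0.012  0.038 -0.999] y [0.181 0.983 0.039] F [ 0.5 -0.6  0.5] w 87.1 q [-0.82  0.41  0.86  1.65 -0.37  1.22  1.52]
```

>>> play_rows --targets "0 0 0 0 0 0.18 1;0 0 0 0 0 0.18 1;0 0 0 0 0 0.18 1;0 0 0 0 0 0.18 1;0 0 0 0 0 0.18 1;0 0 0 0 0 0.18 1"

```text
time: 4.1
position: [0.6224, 0.0682, 0.3132]
tool_rot: [-1.896, -2.476, -0.037]
ft_force: [0.2, 0.2, -0.3]
grip_width: 0.999
```

```bash
python3 - <<'E'
from h import *
st();log()
E
```

```text
t 4.1 g [0.6218 0.0736 0.1493] z [-0.004  0.032 -0.999] y [0.965 0.26  0.005] F [ 0.2  0.2 -0.3] w 86.9 q [-0.96  0.53  1.09  1.66 -0.52  1.27  0.5 ]
```

>>> play_rows --targets "0 0 0 0 0 0.18 1;0 0 0 0 0 0.18 1;0 0 0 0 0 0.18 1;0 0 0 0 0 0.18 1;0 0 0 0 0 0.18 1;0 0 0 0 0 0.18 1"

```text
time: 4.85
position: [0.6226, 0.067, 0.3024]
tool_rot: [-2.914, -1.079, 0.02]
ft_force: [-0.1, 0.6, -0.2]
grip_width: 0.999
```

```bash
python3 - <<'E'
from h import *
st();log()
import kin
from scipy.optimize import least_squares
rz=lambda a:Ro.from_euler('z',a).as_matrix(); ry=lambda a:Ro.from_euler('y',a).as_matrix()
Z=np.array([0,0,1.]);X=np.array([1.,0,0])
def f(v,q):
    x0,d1,L1,a,L2,a2,b,L3,b2=v[:9]
    A=rz(-q[0]);p=A@(d1*Z+x0*X);A=A@ry(q[1])@rz(-q[2]);p=p+A@(L1*Z+a*X);A=A@ry(q[3]);p=p+A@(a2*X);A=A@rz(-q[4]);p=p+A@(L2*Z+b*X)
    A=A@ry(q[5]);p=p+A@(b2*X);A=A@rz(-q[6]);p=p+A@(L3*Z);A2=A;return p
r=least_squares(lambda v:np.concatenate([f(v,q)-p for q,p,_ in kin.D]),[0,.3,.4,0,.4,0,0,.1,0])
print(len(kin.D),r.x.round(4),r.cost, np.abs(r.fun).max())
E
```

```text
t 4.85 g [0.6187 0.0716 0.1385] z [-0.024  0.028 -0.999] y [ 0.651 -0.758 -0.037] F [-0.1  0.6 -0.2] w 86.9 q [-1.01  0.63  1.2   1.66 -0.63  1.32 -0.54]
7 [-0.0174  0.2164  0.428   0.0426  0.5032 -0.039   0.0016  0.1396  0.0113] 0.0004689809375364869 0.026400606611418354
```

```bash
cat > kfit.py <<'E'
from h import *
import kin
from scipy.optimize import least_squares
def cosm(q): pass
def fk(V,q):
    ax='zyzyzyz';sg=[-1,1,-1,1,-1,1,-1]
    A=np.eye(3);p=np.zeros(3)
    for i in range(7):
        A=A@Ro.from_euler(ax[i],sg[i]*q[i]).as_matrix(); p=p+A@V[i]
    return p,A@np.array([[0,-1,0],[1,0,0],[0,0,1.]])
# linear in V
def lin(D):
    Arow=[];b=[]
    ax='zyzyzyz';sg=[-1,1,-1,1,-1,1,-1]
    for q,p,_ in D:
        A=np.eye(3);bl=[]
        for i in range(7):
            A=A@Ro.from_euler(ax[i],sg[i]*q[i]).as_matrix(); bl.append(A)
        Arow.append(np.hstack(bl)); b.append(p)
    return np.vstack(Arow),np.concatenate(b)
E
python3 - <<'E'
from kfit import *
A,b=lin(kin.D)
for lam in(1e-6,1e-4,1e-3):
    v=np.linalg.solve(A.T@A+lam*np.eye(21),A.T@b); print(lam,np.abs(A@v-b).max()); print(v.reshape(7,3).round(3))
E
```

```text
1e-06 3.4259008278858527e-06
[[-0.    -0.008  0.249]
 [ 0.    -0.008  0.234]
 [ 0.    -0.005  0.234]
 [-0.    -0.005  0.257]
 [ 0.    -0.     0.257]
 [ 0.    -0.     0.093]
 [ 0.     0.     0.093]]
0.0001 0.0002982966320159708
[[-0.012 -0.006  0.239]
 [ 0.014 -0.006  0.226]
 [ 0.002 -0.009  0.226]
 [-0.017 -0.009  0.258]
 [ 0.004  0.003  0.258]
 [ 0.004  0.003  0.085]
 [ 0.    -0.     0.085]]
0.001 0.0017567258064561386
[[-0.032 -0.001  0.206]
 [ 0.036 -0.001  0.2  ]
 [ 0.019 -0.017  0.2  ]
 [-0.08  -0.017  0.255]
 [ 0.026  0.006  0.255]
 [ 0.009  0.006  0.058]
 [-0.    -0.001  0.058]]
```

```bash
cat >> kfit.py <<'E'
A_,b_=lin(kin.D)
V=np.linalg.solve(A_.T@A_+1e-7*np.eye(21),A_.T@b_).reshape(7,3)
lo=np.array([-2.86,-.3,-1.38,.06,-1.56,.09,-2.69]);hi=np.array([2.86,2.09,1.24,2.45,4.7,2.05,2.69])
def ik(T,q0,n=6,seed=0):
    rng=np.random.default_rng(seed);best=None
    def res(q):
        p,R=fk(V,q);return np.r_[(p-T[:3,3])*10,Ro.from_matrix(R.T@T[:3,:3]).as_rotvec()*2,1e-3*(q-q0)]
    for k in range(n):
        s=np.clip(q0+(rng.normal(size=7)*.5 if k else 0),lo+.01,hi-.01)
        r=least_squares(res,s,bounds=(lo,hi),max_nfev=80)
        e=np.linalg.norm(r.fun[:6])
        if best is None or r.cost<best[0]: best=(r.cost,e,r.x)
    return best[1],best[2]
def flip(T):
    T=T.copy();T[:3,:2]*=-1;return T
E
python3 - <<'E'
from kfit import *
q0=np.array([-.1,.5,0,1.6,0,1.2,0])
for i in(0,1,2,3):
  for fl in(0,1):
    o=[]
    for a in(-35,-45,-55,-65,-75):
        T=cupT(i,a); T=flip(T) if fl else T
        e,q=ik(T,q0);o.append(f'{a}:{e:.3f}'+(str(q.round(1).tolist()) if e<.01 else ''))
    print(i,fl,o)
E
```

```text
0 0 ['-35:0.000[1.2, 1.1, -1.3, 2.2, 2.3, 0.4, 0.4]', '-45:0.000[1.0, 0.6, -1.0, 2.1, 1.7, 0.1, 0.6]', '-55:0.000[0.8, 0.6, -1.0, 2.0, 0.6, 0.3, 1.5]', '-65:0.000[0.6, 0.5, -0.7, 1.9, 0.3, 0.5, 1.7]', '-75:0.000[0.4, 0.5, -0.5, 1.7, 0.2, 0.7, 1.8]']
0 1 ['-35:0.318', '-45:0.030', '-55:0.000[0.1, 0.4, -0.1, 2.0, -0.8, 0.3, -0.4]', '-65:0.000[-0.2, 0.4, 0.1, 1.9, -0.5, 0.5, -0.8]', '-75:0.000[-0.2, 0.5, 0.2, 1.8, -0.3, 0.7, -1.0]']
1 0 ['-35:0.000[0.6, 0.6, -0.9, 2.3, 2.7, 0.6, -0.8]', '-45:0.000[0.6, 0.5, -0.9, 2.2, 2.2, 0.3, -0.4]', '-55:0.000[0.0, 0.3, -0.3, 2.1, 0.7, 0.2, 0.9]', '-65:0.000[0.1, 0.4, -0.5, 2.0, 0.4, 0.4, 1.2]', '-75:0.000[0.1, 0.4, -0.4, 1.8, 0.3, 0.7, 1.3]']
1 1 ['-35:0.673', '-45:0.258', '-55:0.000[-0.6, 0.3, 0.3, 2.1, -0.6, 0.1, -1.0]', '-65:0.000[-0.6, 0.3, 0.4, 2.0, -0.3, 0.4, -1.3]', '-75:0.000[-0.5, 0.4, 0.3, 1.8, -0.2, 0.7, -1.4]']
2 0 ['-35:0.000[0.4, 0.6, -0.9, 2.3, 2.6, 0.6, -0.8]', '-45:0.000[0.3, 0.5, -0.9, 2.2, 2.1, 0.4, -0.4]', '-55:0.000[-0.3, 0.3, -0.2, 2.1, 0.8, 0.2, 0.7]', '-65:0.000[-0.1, 0.4, -0.4, 2.0, 0.5, 0.4, 1.1]', '-75:0.000[-0.1, 0.4, -0.4, 1.8, 0.3, 0.7, 1.2]']
2 1 ['-35:0.670', '-45:0.257', '-55:0.000[-0.9, 0.3, 0.5, 2.1, -0.6, 0.1, -1.2]', '-65:0.000[-0.8, 0.3, 0.4, 2.0, -0.2, 0.4, -1.5]', '-75:0.000[-0.7, 0.4, 0.3, 1.8, -0.1, 0.6, -1.6]']
3 0 ['-35:0.000[-0.2, 0.5, -0.7, 2.3, 2.2, 0.8, -0.9]', '-45:0.000[-0.3, 0.4, -0.5, 2.2, 1.8, 0.5, -0.5]', '-55:0.000[-0.6, 0.3, -0.2, 2.1, 1.1, 0.3, 0.2]', '-65:0.000[-0.4, 0.4, -0.3, 2.0, 0.6, 0.5, 0.7]', '-75:0.000[-0.3, 0.4, -0.4, 1.8, 0.4, 0.7, 0.9]']
3 1 ['-35:0.453', '-45:0.126', '-55:0.000[-1.6, 0.5, 1.0, 2.1, -0.7, 0.2, -1.5]', '-65:0.000[-1.2, 0.4, 0.6, 2.0, -0.2, 0.4, -1.8]', '-75:0.000[-0.9, 0.4, 0.3, 1.8, -0.1, 0.7, -1.9]']
```

```bash
cat > scan.py <<'E'
from kfit import *
import sys
q0=np.array([.3,.6,0,1.6,0,1.2,0])
bx,by,bz=np.meshgrid(np.linspace(-.0375,.0375,6),np.linspace(-.095,.095,14),np.linspace(-.115,-.051,5))
B=np.c_[bx.ravel(),by.ravel(),bz.ravel()]
BOWL=(.785,-.17)
def clear(T,k,filled):
    g=T[:3,3]+G*T[:3,2]; W=g+B@T[:3,:3].T; m=[W[:,2].min()-.03]
    for j,p in enumerate(PEG):
        if j==k: r,h=.033,.11
        elif j in filled: r,h=.033,.11
        else: r,h=.007,.085
        d=np.hypot(W[:,0]-p[0],W[:,1]-p[1])-r; dz=W[:,2]-h
        m.append(np.maximum(d,dz).min())
    d=np.hypot(W[:,0]-BOWL[0],W[:,1]-BOWL[1])-.05; m.append(np.maximum(d,W[:,2]-.05).min())
    return min(m)
def placeT(k,head,ap,dz=0,off=.010,fl=0):
    # ap = pick a ; final tool pitch -(90+ap)... mouth-to-tool angle = -ap
    T=tgt((PEG[k][0],PEG[k][1],.07+off+dz),head,-(90+ap))
    return flip(T) if fl else T
if __name__=='__main__':
  for ap in(-50,-55,-60,-65,-70):
   for k in(0,3):
    o=[]
    for head in range(-180,180,30):
        for fl in(0,1):
            e=0
            for dz in(0,.07):
                ee,q=ik(placeT(k,head,ap,dz,fl=fl),q0,n=4); e=max(e,ee)
            if e<.01: o.append((head,fl,round(clear(placeT(k,head,ap),k,[]),3),round(np.minimum(q-lo,hi-q).min(),2)))
    print(ap,k,o)
E
sed -i 's/^def cosm.*$//' kfit.py; python3 scan.py
```

```text
-50 0 [(-150, 0, np.float64(0.009), np.float64(0.0)), (-150, 1, np.float64(0.009), np.float64(0.0)), (-120, 0, np.float64(0.009), np.float64(0.33)), (-120, 1, np.float64(0.009), np.float64(0.13)), (-90, 0, np.float64(0.009), np.float64(0.67)), (-90, 1, np.float64(0.009), np.float64(0.28)), (-60, 0, np.float64(0.009), np.float64(0.5)), (-60, 1, np.float64(0.009), np.float64(0.09)), (-30, 0, np.float64(0.009), np.float64(0.25)), (30, 0, np.float64(0.002), np.float64(0.0)), (30, 1, np.float64(0.002), np.float64(0.33)), (60, 1, np.float64(0.009), np.float64(0.67)), (90, 0, np.float64(0.009), np.float64(0.26)), (90, 1, np.float64(0.009), np.float64(0.52)), (120, 0, np.float64(0.0), np.float64(0.05)), (120, 1, np.float64(0.0), np.float64(0.14))]
-50 3 [(-150, 0, np.float64(0.002), np.float64(0.28)), (-150, 1, np.float64(0.002), np.float64(0.16)), (-120, 0, np.float64(0.009), np.float64(0.64)), (-120, 1, np.float64(0.009), np.float64(0.29)), (-90, 0, np.float64(0.009), np.float64(0.57)), (-90, 1, np.float64(0.009), np.float64(0.08)), (-60, 0, np.float64(0.0), np.float64(0.29)), (-30, 0, np.
[... 4583 characters left out ...]
, np.float64(0.001), np.float64(0.11)), (90, 1, np.float64(0.001), np.float64(0.38))]
-70 3 [(-150, 0, np.float64(-0.001), np.float64(0.09)), (-150, 1, np.float64(-0.001), np.float64(0.0)), (-120, 0, np.float64(0.0), np.float64(0.52)), (-120, 1, np.float64(0.0), np.float64(0.26)), (-90, 0, np.float64(0.001), np.float64(0.52)), (-90, 1, np.float64(0.001), np.float64(0.38)), (-60, 0, np.float64(-0.003), np.float64(0.16)), (-60, 1, np.float64(-0.003), np.float64(0.15)), (-30, 0, np.float64(0.009), np.float64(0.02)), (30, 1, np.float64(0.009), np.float64(0.23)), (60, 1, np.float64(0.009), np.float64(0.43)), (90, 0, np.float64(0.009), np.float64(0.0)), (90, 1, np.float64(0.009), np.float64(0.0))]
```

```bash
cat >> kfit.py <<'E'
def jac(q):
    p0,R0=fk(V,q);J=np.zeros((6,7))
    for i in range(7):
        d=np.array(q,float);d[i]+=1e-5;p,R=fk(V,d);J[:3,i]=(p-p0)/1e-5;J[3:,i]=Ro.from_matrix(R@R0.T).as_rotvec()/1e-5
    return J
def Tq(q):
    p,R=fk(V,q);T=np.eye(4);T[:3,:3]=R;T[:3,3]=p;return T
def sim(q,T,n,sub=4,W=None):
    q=np.array(q,float);C=Tq(q);L=np.real(logm(np.linalg.inv(C)@T));mm=9
    for k in range(1,n*sub+1):
        X=C@expm(L*k/(n*sub))
        for _ in range(2):
            p,R=fk(V,q);e=np.r_[X[:3,3]-p,Ro.from_matrix(X[:3,:3]@R.T).as_rotvec()]
            J=jac(q);q=np.clip(q+J.T@np.linalg.solve(J@J.T+1e-5*np.eye(6),e),lo,hi)
        mm=min(mm,np.minimum(q-lo,hi-q).min())
    return q,mm,np.linalg.norm(e)
E
python3 - <<'E'
from kfit import *
for a,b,n in((0,1,14),(1,2,4),(2,3,4),(3,4,4),(4,5,6),(5,6,6)):
    q,p,r=kin.D[b]
    T=np.eye(4);T[:3,3]=p;T[:3,:3]=Ro.from_rotvec(r).as_matrix()
    s,mm,e=sim(kin.D[a][0],T,n);print(np.array(q).round(2),s.round(2),round(mm,2))
E
```

```text
[-0.85 -0.29  0.74  2.34 -0.3   0.26  2.14] [-1.05 -0.3   0.91  2.35  0.12  0.26  1.77] 0.0
[-1.29 -0.3   1.24  2.36 -0.67  0.1   2.69] [-1.32 -0.3   1.24  2.36 -0.39  0.09  2.42] 0.0
[-0.82  0.14  0.77  1.91 -0.27  0.86  2.09] [-0.89  0.15  0.85  1.91 -0.29  0.87  2.11] 0.04
[-0.82  0.41  0.86  1.65 -0.37  1.22  1.52] [-0.81  0.41  0.84  1.65 -0.36  1.22  1.51] 0.4
[-0.96  0.53  1.09  1.66 -0.52  1.27  0.5 ] [-0.96  0.53  1.09  1.66 -0.52  1.27  0.51] 0.15
[-1.01  0.63  1.2   1.66 -0.63  1.32 -0.54] [-1.03  0.66  1.24  1.66 -0.67  1.34 -0.51] 0.0
```

```bash
cat > plan.py <<'E'
from scan import *
def nrows(C,T,sh=5,rt=.15):
    L=np.real(logm(np.linalg.inv(C)@T)); n=1
    while True:
        E=expm(L/n)
        if np.abs(E[:3,3]).max()<=sh/100 and np.abs(Ro.from_matrix(E[:3,:3]).as_rotvec()).max()<=rt: return n
        n+=1
def run(q,wps):
    for name,T in wps:
        q,mm,e=sim(q,T,nrows(Tq(q),T)); print(f'{name:10s} n{nrows(Tq(q),T)} mm {mm:.2f} e {e:.4f}',q.round(2))
    return q
E
python3 - <<'E'
from plan import *
q=np.array(ctrl.get_state()['joint_positions'])
for ap in(-60,-66):
  for head in(-90,-60):
    print(ap,head)
    qq=q
    for i,k in((0,3),(1,2)):
        qq=run(qq,[('pre',flip(cupT(i,ap,.08,off=-.02))),('pick',flip(cupT(i,ap,off=-.02))),('lift',flip(cupT(i,ap,lift=.14,off=-.02))),
         ('over',placeT(k,head,ap,.09,.02)),('place',placeT(k,head,ap,0,.02)),('retr',placeT(k,head,ap,.09,.02))])
E
```

```text
-60 -90
pre        n1 mm 0.00 e 0.0018 [-1.    0.37  1.17  2.07 -1.03  0.7  -0.3 ]
pick       n1 mm 0.10 e 0.0005 [-0.82  0.54  0.96  2.02 -1.27  0.67 -0.15]
lift       n1 mm 0.00 e 0.0298 [-1.08  0.37  1.24  1.93 -0.9   0.81 -0.49]
over       n1 mm 0.00 e 0.0418 [-0.91  0.8   1.24  1.93  0.4   0.74 -0.12]
place      n1 mm 0.01 e 0.0002 [-0.84  0.94  1.16  1.95  0.36  0.64 -0.23]
retr       n1 mm 0.00 e 0.0278 [-0.9   0.79  1.24  1.93  0.42  0.75 -0.14]
pre        n1 mm 0.00 e 0.0007 [-1.4   0.22  1.21  2.16 -0.54  0.43 -1.1 ]
pick       n1 mm 0.09 e 0.0008 [-1.    0.4   0.82  2.1  -0.89  0.35 -0.81]
lift       n1 mm 0.00 e 0.0607 [-1.45  0.21  1.24  2.01 -0.41  0.58 -1.23]
over       n1 mm 0.02 e 0.0007 [-0.97  0.78  1.17  1.85  0.44  0.91 -0.22]
place      n1 mm 0.08 e 0.0003 [-0.91  0.91  1.07  1.87  0.39  0.81 -0.32]
retr       n1 mm 0.07 e 0.0003 [-0.97  0.78  1.17  1.85  0.44  0.91 -0.22]
-60 -60
pre        n1 mm 0.00 e 0.0018 [-1.    0.37  1.17  2.07 -1.03  0.7  -0.3 ]
pick       n1 mm 0.10 e 0.0005 [-0.82  0.54  0.96  2.02 -1.27  0.67 -0.15]
lift       n1 mm 0.00 e 0.0298 [-1
[... 1831 characters left out ...]
  1.84 -0.83  0.93 -0.58]
over       n1 mm 0.00 e 0.0757 [-1.01  0.43  1.24  2.3   1.72  0.46 -0.95]
place      n1 mm 0.03 e 0.0009 [-0.76  0.62  0.99  2.31  1.98  0.49 -1.4 ]
retr       n1 mm 0.00 e 0.0464 [-1.    0.42  1.24  2.3   1.72  0.47 -0.95]
pre        n1 mm 0.01 e 0.0002 [-0.94  0.18  0.71  2.04 -0.24  0.55 -1.38]
pick       n1 mm 0.35 e 0.0004 [-0.79  0.37  0.58  2.01 -0.47  0.44 -1.19]
lift       n1 mm 0.37 e 0.0004 [-0.96  0.17  0.74  1.91 -0.19  0.7  -1.43]
over       n1 mm 0.18 e 0.0005 [-1.02  0.35  1.06  2.25  1.48  0.68 -0.78]
place      n1 mm 0.19 e 0.0009 [-0.91  0.63  0.94  2.26  1.59  0.56 -1.12]
retr       n1 mm 0.17 e 0.0011 [-1.03  0.36  1.07  2.25  1.47  0.68 -0.78]
```

```bash
python3 - <<'E'
from plan import *
q=np.array(ctrl.get_state()['joint_positions'])
rng=np.random.default_rng(1)
H=flip(tgt((.6,.05,.25),25,-75)); res=[]
for t in range(60):
    g=(rng.uniform(.35,.75),rng.uniform(-.45,.55),rng.uniform(.2,.5));yaw=rng.uniform(-60,60);a=rng.uniform(-130,-40)
    W=flip(tgt(g,yaw,a))
    q1,m1,e1=sim(q,W,12,2)
    if e1>.01 or m1<.001: pass
    q2,m2,e2=sim(q1,H,12,2)
    res.append((abs(q2[2]),m1,e1,m2,e2,np.round(g,2),round(yaw),round(a),q2.round(2)))
res.sort(key=lambda r:r[0])
for r in res[:8]: print(*[x if isinstance(x,np.ndarray) or isinstance(x,int) else round(float(x),3) for x in r])
E
```

```text
0.349 0.0 1.699 0.0 1.43 [ 0.72 -0.41  0.36] -5 -124 [-0.13 -0.02  0.35  1.7   4.7   1.23 -0.84]
0.353 0.0 0.369 0.011 0.0 [0.43 0.09 0.34] 55 -44 [-0.42  0.04  0.35  1.79 -0.12  1.08 -1.16]
0.374 0.0 0.092 0.0 0.0 [ 0.46 -0.23  0.39] 37 -43 [-0.44  0.03  0.37  1.79 -0.12  1.08 -1.15]
0.474 0.0 0.565 0.01 0.0 [0.36 0.22 0.48] 39 -50 [-0.53  0.03  0.47  1.79 -0.12  1.08 -1.15]
0.578 0.0 0.002 0.0 0.001 [ 0.46 -0.44  0.39] 26 -55 [-0.63  0.03  0.58  1.8  -0.13  1.08 -1.15]
0.671 0.0 0.002 0.0 0.001 [ 0.42 -0.43  0.22] 56 -72 [-0.73  0.03  0.67  1.8  -0.13  1.08 -1.14]
0.671 0.0 0.001 0.0 0.0 [ 0.45 -0.38  0.28] 32 -67 [-0.73  0.03  0.67  1.8  -0.13  1.08 -1.14]
0.716 0.0 0.378 0.0 0.002 [ 0.47 -0.05  0.48] -36 -41 [-0.77  0.03  0.72  1.8  -0.13  1.08 -1.14]
```

```bash
cat > cyc.py <<'E'
from plan import *
def cyc(q,i,k,ap,head,fl,off=.02,mid=None,verbose=0):
    f=flip if fl else (lambda T:T)
    w=[('pre',f(cupT(i,ap,.08,off=-off))),('pick',f(cupT(i,ap,off=-off))),('lift',f(cupT(i,ap,lift=.14,off=-off)))]
    if mid: w.append(('mid',mid))
    w+=[('over',placeT(k,head,ap,.09,off,1-fl)),('place',placeT(k,head,ap,0,off,1-fl)),('retr',placeT(k,head,ap,.09,off,1-fl))]
    M=9;E=0
    for n,T in w:
        q,m,e=sim(q,T,nrows(Tq(q),T),2);M=min(M,m);E=max(E,e)
        if verbose: print(n,q.round(2),round(m,2),round(e,3))
    return q,M,E
E
python3 - <<'E'
from cyc import *
q=np.array(ctrl.get_state()['joint_positions'])
W=flip(tgt((.46,-.23,.39),37,-43))
q,_,_=sim(q,W,12,2)
q,_,_=sim(q,flip(tgt((.6,.05,.25),25,-75)),12,2);print(q.round(2))
for ap in(-60,-66,-72):
  for head in(-110,-90,-70,-50,-21):
    qq=q;o=[]
    for i,k in((0,3),(1,2),(2,1),(3,0)):
        qq,M,E=cyc(qq,i,k,ap,head,1);o.append((round(M,2),round(E,3)))
    print(ap,head,o,'clr',[round(float(clear(placeT(k,head,ap,0,.02),k,list(range(k+1,4)))),3) for k in range(4)])
E
```

```text
[-0.42  0.03  0.36  1.79 -0.12  1.08 -1.16]
-60 -110 [(np.float64(0.33), np.float64(0.007)), (np.float64(0.17), np.float64(0.003)), (np.float64(0.16), np.float64(0.006)), (np.float64(0.21), np.float64(0.01))] clr [0.012, 0.008, 0.007, 0.008]
-60 -90 [(np.float64(0.33), np.float64(0.007)), (np.float64(0.17), np.float64(0.002)), (np.float64(0.16), np.float64(0.004)), (np.float64(0.21), np.float64(0.007))] clr [0.012, 0.006, 0.006, 0.006]
-60 -70 [(np.float64(0.27), np.float64(0.007)), (np.float64(0.17), np.float64(0.002)), (np.float64(0.16), np.float64(0.002)), (np.float64(0.22), np.float64(0.003))] clr [0.012, 0.002, 0.002, 0.002]
-60 -50 [(np.float64(0.1), np.float64(0.007)), (np.float64(0.02), np.float64(0.003)), (np.float64(0.06), np.float64(0.002)), (np.float64(0.09), np.float64(0.002))] clr [0.012, 0.011, 0.011, 0.011]
-60 -21 [(np.float64(0.0), np.float64(0.122)), (np.float64(0.0), np.float64(0.015)), (np.float64(0.0), np.float64(0.008)), (np.float64(0.0), np.float64(0.005))] clr [0.012, 0.012, 0.012, 0.012]
-66 -110 [(np.float64(0.35), np.float64(0.003)), (np.float64(0.33), np.
[... 1202 characters left out ...]
, (np.float64(0.48), np.float64(0.002)), (np.float64(0.5), np.float64(0.005))] clr [0.014, 0.001, 0.001, 0.001]
-72 -70 [(np.float64(0.23), np.float64(0.002)), (np.float64(0.23), np.float64(0.002)), (np.float64(0.3), np.float64(0.002)), (np.float64(0.39), np.float64(0.002))] clr [0.014, 0.003, 0.003, 0.003]
-72 -50 [(np.float64(0.04), np.float64(0.004)), (np.float64(0.01), np.float64(0.002)), (np.float64(0.06), np.float64(0.002)), (np.float64(0.14), np.float64(0.002))] clr [0.014, 0.005, 0.005, 0.005]
-72 -21 [(np.float64(0.0), np.float64(0.004)), (np.float64(0.0), np.float64(0.047)), (np.float64(0.0), np.float64(0.041)), (np.float64(0.0), np.float64(0.003))] clr [0.014, 0.014, 0.014, 0.014]
```

```bash
python3 - <<'E'
from cyc import *
import scan
bx,by,bz=np.meshgrid(np.linspace(-.0375,.0375,16),np.linspace(-.095,.095,96),np.linspace(-.164,-.051,30))
scan.B=np.c_[bx.ravel(),by.ravel(),bz.ravel()]
for ap in(-56,-58,-60,-62):
  for head in(-120,-110,-100,-90):
   print(ap,head,[round(float(clear(placeT(k,head,ap,0,.024),k,list(range(k+1,4)))),4) for k in range(4)])
W=flip(tgt((.46,-.23,.39),37,-43)); go(W)
go(flip(cupT(0,-60,.10,off=-.024,lift=.05)),C=W)
E
```

```text
-56 -120 [0.0107, 0.0107, 0.0107, 0.0107]
-56 -110 [0.0107, 0.0107, 0.0107, 0.0107]
-56 -100 [0.0107, 0.0107, 0.0107, 0.0107]
-56 -90 [0.0107, 0.0107, 0.0106, 0.0106]
-58 -120 [0.0116, 0.0104, 0.0104, 0.0104]
-58 -110 [0.0116, 0.0104, 0.0104, 0.0104]
-58 -100 [0.0116, 0.0104, 0.0104, 0.0104]
-58 -90 [0.0116, 0.0084, 0.0084, 0.0084]
-60 -120 [0.0117, 0.0088, 0.0088, 0.0088]
-60 -110 [0.0117, 0.0098, 0.0098, 0.0098]
-60 -100 [0.0117, 0.0084, 0.0083, 0.0083]
-60 -90 [0.0117, 0.0076, 0.0075, 0.0075]
-62 -120 [0.0109, 0.0071, 0.0071, 0.0071]
-62 -110 [0.0109, 0.0071, 0.0071, 0.0071]
-62 -100 [0.0109, 0.0071, 0.0071, 0.0071]
-62 -90 [0.0109, 0.0053, 0.0053, 0.0053]
7 rows: -4.96 1.70 -4.97 -0.009 0.117 0.006
8 rows: 1.60 -1.81 4.54 -0.015 -0.037 0.019
```

>>> play_rows --targets "-4.9 1.7 -4.9 -0.009 0.117 0.006 1;-4.9 1.7 -4.9 -0.009 0.117 0.006 1;-4.9 1.7 -4.9 -0.009 0.117 0.006 1;-4.9 1.7 -4.9 -0.009 0.117 0.006 1;-4.9 1.7 -4.9 -0.009 0.117 0.006 1;-4.9 1.7 -4.9 -0.009 0.117 0.006 1;-4.9 1.7 -4.9 -0.009 0.117 0.006 1"

```text
time: 5.72
position: [0.4371, -0.2045, 0.4762]
tool_rot: [-2.61, -0.91, -0.944]
ft_force: [-1.0, -0.7, 0.5]
grip_width: 0.997
```

```bash
python3 - <<'E'
from cyc import *
st();T=flip(cupT(0,-60,.10,off=-.024,lift=.05))
q=np.array(ctrl.get_state()['joint_positions']); print(sim(q,T,12))
go(T)
E
```

```text
t 5.72 g [ 0.5195 -0.1397  0.35  ] z [ 0.503  0.395 -0.769] y [ 0.621 -0.784  0.003] F [-1.  -0.7  0.5] w 86.7 q [-0.38 -0.28  0.85  1.91 -0.45  1.15 -0.29]
(array([-0.51060805,  0.0667769 ,  0.5702082 ,  2.02467132, -0.47470174,
        0.64457524, -0.74781781]), np.float64(0.01792575515959921), np.float64(4.7706089873303116e-05))
6 rows: 1.27 -1.63 4.44 -0.020 -0.028 0.030
```

>>> play_rows --targets "1.2 -1.6 4.4 -0.02 -0.028 0.03 1;1.2 -1.6 4.4 -0.02 -0.028 0.03 1;1.2 -1.6 4.4 -0.02 -0.028 0.03 1;1.2 -1.6 4.4 -0.02 -0.028 0.03 1;1.2 -1.6 4.4 -0.02 -0.028 0.03 1;1.2 -1.6 4.4 -0.02 -0.028 0.03 1;0 0 0 0 0 0 1"

```text
time: 6.6
position: [0.5652, -0.0211, 0.301]
tool_rot: [-2.883, -0.598, -0.767]
ft_force: [-0.6, 0.2, -0.7]
grip_width: 1.002
```

```bash
python3 - <<'E'
from cyc import *
st();go(flip(cupT(0,-60,.05,off=-.024)))
for i,k in((0,3),): cyc(np.array(ctrl.get_state()['joint_positions']),i,k,-60,-110,1,.024,verbose=1)
for n in('scene','top'):
    d=img(n); cv2.imwrite(f'pics/{n}1.png',d['pixels'])
E
```

```text
t 6.6 g [0.6401 0.0105 0.1586] z [ 0.457  0.193 -0.868] y [ 0.396 -0.918  0.005] F [-0.6  0.2 -0.7] w 87.2 q [-0.49  0.07  0.57  2.03 -0.46  0.63 -0.77]
2 rows: -0.86 -0.86 4.67 0.013 0.002 -0.017
pre [-0.45  0.19  0.52  2.06 -0.68  0.54 -0.56] 0.39 0.001
pick [-0.37  0.37  0.41  2.01 -0.91  0.46 -0.37] 0.37 0.001
lift [-0.55  0.17  0.59  1.92 -0.53  0.66 -0.75] 0.4 0.002
over [-0.55  0.72  0.86  1.64  0.55  1.21 -0.39] 0.38 0.001
place [-0.51  0.85  0.81  1.66  0.51  1.11 -0.48] 0.39 0.001
retr [-0.55  0.72  0.86  1.64  0.55  1.21 -0.39] 0.38 0.001
```

View pics/scene1.png

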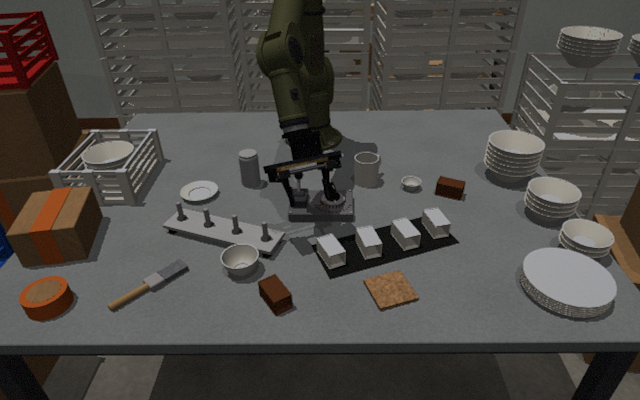

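>>> play_rows --targets "-0.86 -0.86 4.6 0.013 0.002 -0.017 1;-0.86 -0.86 4.6 0.013 0.002 -0.017 1;0 0 0 0 0 0 1"

```text
time: 7.08
position: [0.5896, -0.0012, 0.2199]
tool_rot: [-2.854, -0.637, -0.789]
ft_force: [-0.4, 0.1, -0.6]
grip_width: 0.996
```

```bash
python3 - <<'E'
from cyc import *
st();go(flip(cupT(0,-60,.0,off=-.024)),sh=3)
E
```

```text
t 7.08 g [0.666  0.0341 0.0791] z [ 0.466  0.215 -0.858] y [ 0.425 -0.905  0.003] F [-0.4  0.1 -0.6] w 86.7 q [-0.43  0.25  0.5   2.04 -0.78  0.51 -0.48]
2 rows: -0.20 -0.44 2.90 0.004 -0.008 -0.004
```

>>> play_rows --targets "-0.2 -0.44 2.9 0.004 -0.008 -0.004 1;-0.2 -0.44 2.9 0.004 -0.008 -0.004 1;0 0 0 0 0 0 1"

```text
time: 7.45
position: [0.613, 0.0124, 0.1765]
tool_rot: [-2.856, -0.641, -0.785]
ft_force: [-0.3, 0.3, -0.4]
grip_width: 0.998
```

```bash
python3 - <<'E'
from cyc import *
st();go(flip(cupT(0,-60,.0,off=-.024)),sh=3)
E
```

```text
t 7.45 g [0.689  0.0475 0.0354] z [ 0.463  0.214 -0.86 ] y [ 0.426 -0.905  0.005] F [-0.3  0.3 -0.4] w 86.8 q [-0.38  0.36  0.43  2.01 -0.91  0.46 -0.37]
1 rows: -0.50 -0.65 0.68 0.009 -0.012 -0.006
```

>>> play_rows --targets "-0.5 -0.65 0.7 0.009 -0.012 -0.006 1;0 0 0.2 0 0 0 1"

```text
time: 7.7
position: [0.6113, 0.0162, 0.1705]
tool_rot: [-2.854, -0.65, -0.774]
ft_force: [0.1, 0.0, -0.5]
grip_width: 1.002
```

```bash
python3 - <<'E'
from cyc import *
st();go(flip(cupT(0,-60,.0,off=-.024)),sh=3)
E
```

```text
t 7.7 g [0.6861 0.0518 0.0289] z [ 0.456  0.217 -0.863] y [ 0.432 -0.902  0.002] F [ 0.1  0.  -0.5] w 87.2 q [-0.38  0.37  0.43  2.01 -0.92  0.46 -0.36]
1 rows: -0.20 -0.22 0.17 0.003 -0.006 -0.002
```

>>> play_rows --targets "-0.2 -0.2 0.2 0.003 -0.006 0 1;0 0 0 0 0 0 -1;0 0 0 0 0 0 -1;0 0 0 0 0 0 -1;0 0 0 0 0 0 -1;0 0 0 0 0 0 -1;0 0 0 0 0 0 -1;0 0 0 0 0 0 -1;0 0 0 0 0 0 -1" --newtons 30

```text
time: 8.82
position: [0.6101, 0.0173, 0.1694]
tool_rot: [-2.854, -0.65, -0.767]
ft_force: [-1.0, 0.0, -0.4]
grip_width: 0.528
```

```bash
python3 - <<'E'
from cyc import *
st();go(flip(cupT(0,-60,.0,off=-.024,lift=.03)),sh=3)
E
```

```text
t 8.82 g [0.6842 0.0529 0.0275] z [ 0.452  0.217 -0.865] y [ 0.433 -0.901 -0.   ] F [-1.   0.  -0.4] w 45.9 q [-0.38  0.37  0.43  2.01 -0.92  0.46 -0.37]
1 rows: 1.42 -0.08 -2.49 0.001 -0.002 -0.002
```

```bash
cat >> cyc.py <<'E'
def grab(i):
    """call when gripped: stores tool->cup"""
    C=cur();x,y,w=CUP[i]
    Y=C[:3,1].copy(); Y[2]=0;Y/=np.linalg.norm(Y)
    wr=np.radians(w)
    if Y@[-np.sin(wr),np.cos(wr),0]<0:Y=-Y
    ax=np.cross(Y,[0,0,1.]); g=C[:3,3]+G*C[:3,2]
    # lateral comes from jaws: centre the cup between pads
    c=np.array([x,y,.026]); c=c+Y*((g-c)@Y)
    T=np.eye(4);T[:3,:3]=np.c_[ax,Y,[0,0,1.]];T[:3,3]=c
    rel=np.linalg.inv(C)@T; np.save('rel.npy',rel); print('along',(g-c)@ax,'dz',g[2]-.026); return rel
def PT(k,head,dz=0,dxy=(0,0)):
    rel=np.load('rel.npy');h=np.radians(head);z=-np.array([np.cos(h),np.sin(h),0]);x=np.array([0,0,-1.])
    T=np.eye(4);T[:3,:3]=np.c_[x,np.cross(z,x),z];T[:3,3]=[PEG[k][0]+dxy[0],PEG[k][1]+dxy[1],.07+dz]
    return T@np.linalg.inv(rel)
def qn(): return np.array(ctrl.get_state()['joint_positions'])
E
python3 - <<'E'
from cyc import *
grab(0)
L=flip(cupT(0,-60,.0,off=-.024,lift=.14))
go(L); O=PT(3,-110,.085); go(O,C=L)
q,m,e=sim(qn(),L,4);print(q.round(2)); q,m,e=sim(q,O,20);print(q.round(2),m,e);print(sim(q,PT(3,-110,0),5))
E
```

```text
along -0.023566024998691905 dz 0.0015246573254681338
3 rows: 2.31 -0.03 -4.00 0.000 -0.001 -0.001
10 rows: -1.81 1.65 1.07 -0.022 -0.148 -0.082
[-0.56  0.17  0.6   1.92 -0.54  0.67 -0.75]
[-0.56  0.74  0.87  1.64  0.53  1.2  -0.38] 0.3650183195567359 8.064597471897464e-05
(array([-0.52114676,  0.8536068 ,  0.82118769,  1.66417882,  0.49026888,
        1.10961052, -0.46787358]), np.float64(0.3676034130845717), np.float64(2.7124213644579383e-05))
```

```bash
cat >> cyc.py <<'E'
def sweep(C,T,n=10):
    L=np.real(logm(np.linalg.inv(C)@T)); rel=np.load('rel.npy')
    for k in range(0,n+1):
        X=C@expm(L*k/n); W=X[:3,3]+(B+[0,0,G])@X[:3,:3].T; j=W[:,2].argmin()
        c=X@rel; cc=np.array([[a,b,d,1] for a in(-.04,.04) for b in(-.023,.023) for d in(-.023,.023)])@c.T
        print(k,'g',(X[:3,3]+G*X[:3,2]).round(3),'body low',W[j].round(3),'cup low',cc[:,2].min().round(3))
E
python3 - <<'E'
from cyc import *
L=flip(cupT(0,-60,.0,off=-.024,lift=.14));sweep(L,PT(3,-110,.085))
E
```

```text
0 g [0.683 0.054 0.166] body low [0.59  0.114 0.191] cup low 0.141
1 g [0.664 0.021 0.137] body low [0.569 0.078 0.166] cup low 0.102
2 g [ 0.643 -0.017  0.115] body low [0.549 0.039 0.147] cup low 0.07
3 g [ 0.623 -0.057  0.099] body low [ 0.529 -0.003  0.135] cup low 0.046
4 g [ 0.604 -0.101  0.091] body low [0.567 0.002 0.123] cup low 0.031
5 g [ 0.588 -0.146  0.089] body low [ 0.547 -0.042  0.113] cup low 0.024
6 g [ 0.574 -0.191  0.095] body low [ 0.529 -0.088  0.111] cup low 0.026
7 g [ 0.564 -0.237  0.108] body low [ 0.514 -0.134  0.117] cup low 0.037
8 g [ 0.559 -0.28   0.126] body low [ 0.503 -0.181  0.129] cup low 0.056
9 g [ 0.558 -0.322  0.15 ] body low [ 0.496 -0.226  0.147] cup low 0.082
10 g [ 0.562 -0.36   0.179] body low [ 0.673 -0.334  0.172] cup low 0.115
```

>>> play_rows --targets "2.3 0 -4 0 0 0 -1;2.3 0 -4 0 0 0 -1;2.3 0 -4 0 0 0 -1;0 0 0 0 0 0 -1"

```text
time: 9.32
position: [0.6087, 0.0171, 0.3088]
tool_rot: [-2.857, -0.65, -0.757]
ft_force: [1.1, -0.4, -1.3]
grip_width: 0.525
```

```bash
python3 - <<'E'
from cyc import *
st(); go(PT(3,-110,.085)); sweep(cur(),PT(3,-110,.085))
E
```

```text
t 9.32 g [0.6818 0.0525 0.1664] z [ 0.446  0.216 -0.869] y [ 0.433 -0.901 -0.002] F [ 1.1 -0.4 -1.3] w 45.6 q [-0.58  0.17  0.62  1.92 -0.54  0.67 -0.75]
10 rows: -1.79 1.65 1.08 -0.022 -0.148 -0.082
0 g [0.682 0.052 0.166] body low [ 0.671 -0.058  0.192] cup low 0.141
1 g [0.662 0.02  0.138] body low [0.568 0.078 0.167] cup low 0.103
2 g [ 0.642 -0.018  0.116] body low [0.548 0.038 0.148] cup low 0.071
3 g [ 0.622 -0.058  0.1  ] body low [ 0.528 -0.004  0.136] cup low 0.047
4 g [ 0.603 -0.101  0.092] body low [0.566 0.002 0.124] cup low 0.032
5 g [ 0.587 -0.146  0.09 ] body low [ 0.546 -0.042  0.114] cup low 0.025
6 g [ 0.573 -0.192  0.096] body low [ 0.528 -0.088  0.112] cup low 0.027
7 g [ 0.564 -0.237  0.108] body low [ 0.514 -0.135  0.117] cup low 0.038
8 g [ 0.558 -0.281  0.127] body low [ 0.503 -0.181  0.129] cup low 0.057
9 g [ 0.558 -0.322  0.15 ] body low [ 0.496 -0.226  0.148] cup low 0.083
10 g [ 0.562 -0.36   0.179] body low [ 0.646 -0.324  0.172] cup low 0.115
```

```bash
cat >> cyc.py <<'E'
from scipy.spatial.transform import Slerp
def path(C,T,n,bump=0):
    R0=Ro.from_matrix(C[:3,:3]);rv=(R0.inv()*Ro.from_matrix(T[:3,:3])).as_rotvec()
    g0=C[:3,3]+G*C[:3,2];g1=T[:3,3]+G*T[:3,2];out=[]
    for k in range(n+1):
        s=k/n;X=np.eye(4);X[:3,:3]=(R0*Ro.from_rotvec(rv*s)).as_matrix()
        X[:3,3]=g0+(g1-g0)*s+np.array([0,0,bump*4*s*(1-s)])-G*X[:3,2];out.append(X)
    return out
def line(T,n,bump=0,C=None,grip=-1,chk=True):
    C=cur() if C is None else C
    P_=path(C,T,n,bump);rows=[]
    for a,b in zip(P_,P_[1:]):
        D=np.linalg.inv(a)@b; rows.append(' '.join(f'{v:.1f}' for v in D[:3,3]*100)+' '+' '.join(f'{v:.2f}' for v in Ro.from_matrix(D[:3,:3]).as_rotvec())+f' {grip}')
    print(';'.join(rows))
    q=qn();m=9
    for X in P_[1:]:
        q,mm,e=sim(q,X,1,2);m=min(m,mm)
    print('end q',q.round(2),'marg',round(m,2),'e',round(e,3))
    if chk:
        rel=np.load('rel.npy');o=[]
        for X in P_:
            W=X[:3,3]+(B+[0,0,G])@X[:3,:3].T; c=X@rel; cc=np.array([[a,b,d,1] for a in(-.04,.04) for b in(-.023,.023) for d in(-.023,.023)])@c.T
            o.append((round(W[:,2].min(),2),round(cc[:,2].min(),2)))
        print('body/cup low',[tuple(map(float,x)) for x in o])
E
python3 - <<'E'
from cyc import *
line(PT(3,-110,.085),14,.08)
E
```

```text
1.0 2.0 -2.8 -0.02 -0.11 -0.06 -1;0.5 2.0 -2.4 -0.02 -0.11 -0.06 -1;-0.0 1.9 -1.9 -0.02 -0.11 -0.06 -1;-0.4 1.8 -1.4 -0.02 -0.11 -0.06 -1;-0.7 1.6 -0.8 -0.02 -0.11 -0.06 -1;-0.9 1.4 -0.1 -0.02 -0.11 -0.06 -1;-0.9 1.2 0.5 -0.02 -0.11 -0.06 -1;-0.9 1.0 1.1 -0.02 -0.11 -0.06 -1;-0.7 0.8 1.7 -0.02 -0.11 -0.06 -1;-0.4 0.6 2.2 -0.02 -0.11 -0.06 -1;-0.0 0.4 2.7 -0.02 -0.11 -0.06 -1;0.4 0.2 3.2 -0.02 -0.11 -0.06 -1;1.0 0.1 3.5 -0.02 -0.11 -0.06 -1;1.6 -0.1 3.8 -0.02 -0.11 -0.06 -1
end q [-0.52  0.71  0.82  1.64  0.57  1.22 -0.41] marg 0.42 e 0.002
body/cup low [(0.19, 0.14), (0.22, 0.16), (0.24, 0.17), (0.26, 0.18), (0.27, 0.18), (0.28, 0.19), (0.28, 0.19), (0.28, 0.19), (0.27, 0.18), (0.26, 0.18), (0.25, 0.17), (0.23, 0.16), (0.22, 0.15), (0.19, 0.13), (0.17, 0.12)]
```

>>> play_rows --targets "1.0 2.0 -2.8 -0.02 -0.11 -0.06 -1;0.5 2.0 -2.4 -0.02 -0.11 -0.06 -1;0 1.9 -1.9 -0.02 -0.11 -0.06 -1;-0.4 1.8 -1.4 -0.02 -0.11 -0.06 -1;-0.7 1.6 -0.8 -0.02 -0.11 -0.06 -1;-0.9 1.4 -0.1 -0.02 -0.11 -0.06 -1;-0.9 1.2 0.5 -0.02 -0.11 -0.06 -1;-0.9 1.0 1.1 -0.02 -0.11 -0.06 -1;-0.7 0.8 1.7 -0.02 -0.11 -0.06 -1;-0.4 0.6 2.2 -0.02 -0.11 -0.06 -1;0 0.4 2.7 -0.02 -0.11 -0.06 -1;0.4 0.2 3.2 -0.02 -0.11 -0.06 -1;1.0 0.1 3.5 -0.02 -0.11 -0.06 -1;1.6 -0.1 3.8 -0.02 -0.11 -0.06 -1;0 0 0 0 0 0 -1"

```text
time: 11.2
position: [0.6012, -0.2409, 0.2444]
tool_rot: [1.754, 1.341, -1.206]
ft_force: [0.2, 0.1, -1.1]
grip_width: 0.527
```

```bash
python3 - <<'E'
from cyc import *
st(); line(PT(3,-110,.075),3); 
d=img('scene'); cv2.imwrite('pics/scene2.png',cv2.resize(d['pixels'][100:300,100:420],None,fx=2.5,fy=2.5))
E
```

```text
t 11.2 g [ 0.5531 -0.3837  0.1797] z [-0.293 -0.871 -0.394] y [ 0.954 -0.296 -0.054] F [ 0.2  0.1 -1.1] w 45.8 q [-0.53  0.76  0.83  1.68  0.67  1.19 -0.42]
0.0 0.2 -0.6 0.01 0.04 0.02 -1;0.0 0.2 -0.6 0.01 0.04 0.02 -1;0.1 0.1 -0.6 0.01 0.04 0.02 -1
end q [-0.51  0.72  0.8   1.65  0.58  1.21 -0.43] marg 0.41 e 0.0
body/cup low [(0.16, 0.11), (0.16, 0.11), (0.16, 0.11), (0.16, 0.11)]
```

View pics/scene2.png

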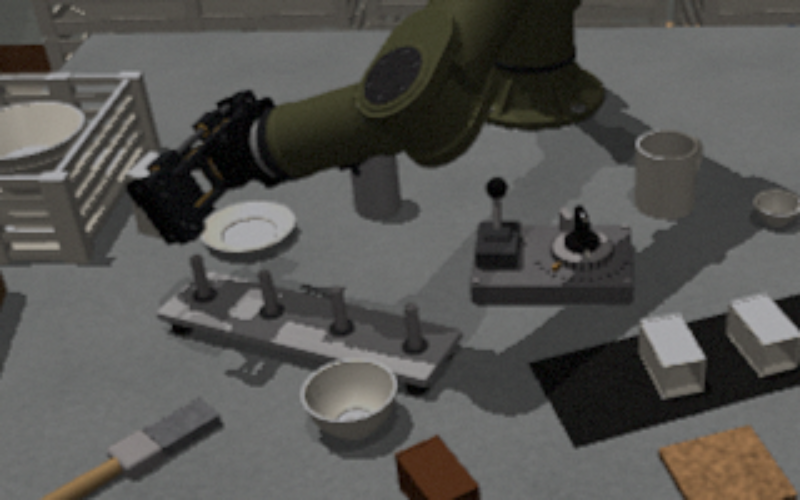

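>>> play_rows --targets "0 0.2 -0.6 0.01 0.04 0.02 -1;0 0.2 -0.6 0.01 0.04 0.02 -1;0.1 0.1 -0.6 0.01 0.04 0.02 -1;0 0 0 0 0 0 -1"

```text
time: 11.75
position: [0.6167, -0.2231, 0.2575]
tool_rot: [1.914, 1.333, -1.082]
ft_force: [-0.0, 0.1, -1.6]
grip_width: 0.528
```

```bash
python3 - <<'E'
from cyc import *
st(); line(PT(3,-110,.065),2);C=cur()@np.load('rel.npy');print(C.round(3)) 
line(PT(3,-110,.003),3)
d=img('top'); cv2.imwrite('pics/top2.png',cv2.resize(d['pixels'][120:280,310:510],None,fx=4,fy=3.7))
E
```

```text
t 11.75 g [ 0.568  -0.3549  0.1729] z [-0.297 -0.804 -0.516] y [ 0.938 -0.347 -0.   ] F [-0.   0.1 -1.6] w 45.9 q [-0.51  0.71  0.8   1.63  0.56  1.23 -0.41]
0.6 -0.2 0.7 -0.00 -0.01 -0.00 -1;0.6 -0.2 0.7 -0.00 -0.01 -0.00 -1
end q [-0.51  0.73  0.8   1.65  0.57  1.2  -0.44] marg 0.44 e 0.0
body/cup low [(0.17, 0.11), (0.16, 0.1), (0.15, 0.1)]
[[ 0.006 -0.938  0.346  0.568]
 [ 0.016  0.347  0.938 -0.356]
 [-1.     0.     0.017  0.149]
 [ 0.     0.     0.     1.   ]]
2.2 -0.1 1.5 -0.00 -0.01 -0.00 -1;2.2 -0.1 1.5 -0.00 -0.01 -0.00 -1;2.2 -0.1 1.5 -0.00 -0.01 -0.00 -1
end q [-0.48  0.82  0.76  1.66  0.55  1.13 -0.5 ] marg 0.45 e 0.0
body/cup low [(0.17, 0.11), (0.14, 0.08), (0.12, 0.06), (0.09, 0.03)]
```

View pics/top2.png

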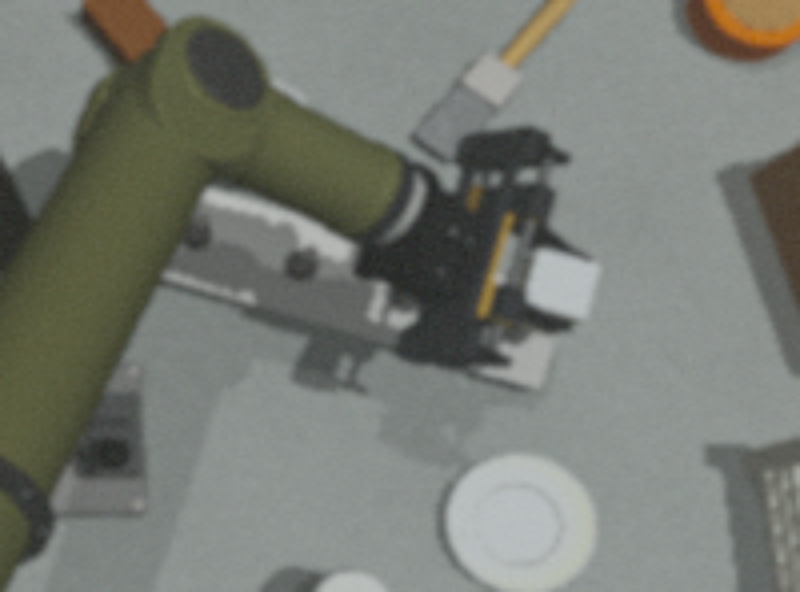

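>>> play_rows --targets "0.6 -0.2 0.7 0 -0.01 0 -1;0.6 -0.3 0.8 0 -0.01 0 -1;0 0 0 0 0 0 -1"

```text
time: 12.18
position: [0.608, -0.2285, 0.2373]
tool_rot: [1.897, 1.322, -1.103]
ft_force: [-0.2, 0.7, -1.6]
grip_width: 0.523
```

```bash
python3 - <<'E'
from cyc import *
st();C=cur()@np.load('rel.npy');print(C[:3,3].round(4),C[:3,0].round(3)) 
line(PT(3,-110,.003),3)
E
```

```text
t 12.18 g [ 0.5583 -0.362   0.156 ] z [-0.303 -0.814 -0.496] y [ 0.938 -0.348 -0.002] F [-0.2  0.7 -1.6] w 45.5 q [-0.51  0.74  0.8   1.66  0.57  1.2  -0.44]
[ 0.5577 -0.3635  0.1324] [-0.004 -0.005 -1.   ]
1.7 0.1 0.9 -0.00 0.00 -0.00 -1;1.7 0.1 0.9 -0.00 0.00 -0.00 -1;1.7 0.1 0.9 -0.00 0.00 -0.00 -1
end q [-0.48  0.82  0.76  1.66  0.55  1.13 -0.5 ] marg 0.45 e 0.0
body/cup low [(0.15, 0.09), (0.13, 0.07), (0.11, 0.05), (0.09, 0.03)]
```

>>> play_rows --targets "1.5 0.2 0.8 0 0 0 -1;1.5 0.1 0.8 0 0 0 -1;1.4 0.1 0.8 0 0 0 -1;0 0 0 0 0 0 -1"

```text
time: 12.68
position: [0.612, -0.2285, 0.1818]
tool_rot: [1.896, 1.324, -1.105]
ft_force: [-0.3, 1.8, -1.5]
grip_width: 0.528
```

```bash
python3 - <<'E'
from cyc import *
st();C=cur()@np.load('rel.npy');print(C[:3,3].round(4),C[:3,0].round(3)) 
line(PT(3,-110,.000),1)
E
```

```text
t 12.68 g [ 0.5623 -0.362   0.1006] z [-0.303 -0.814 -0.496] y [ 0.938 -0.347 -0.005] F [-0.3  1.8 -1.5] w 45.9 q [-0.48  0.82  0.76  1.65  0.55  1.14 -0.49]
[ 0.5616 -0.3635  0.077 ] [-0.007 -0.005 -1.   ]
0.6 -0.2 0.2 -0.01 0.01 0.00 -1
end q [-0.48  0.82  0.76  1.66  0.54  1.13 -0.5 ] marg 0.48 e 0.0
body/cup low [(0.09, 0.04), (0.09, 0.03)]
```

Lower the last 7 mm with small steps, watching the force.

>>> play_rows --targets "0.35 0 0.2 0 0 0 -1;0.3 0 0.2 0 0 0 -1;0 0 0 0 0 0 -1"

```text
time: 13.05
position: [0.6126, -0.2292, 0.1759]
tool_rot: [1.894, 1.321, -1.106]
ft_force: [-0.8, -0.6, -2.2]
grip_width: 0.524
```

```bash
python3 - <<'E'
from cyc import *
st();C=cur()@np.load('rel.npy');print(C[:3,3].round(4),C[:3,0].round(3)) 
E
```

```text
t 13.05 g [ 0.5629 -0.3629  0.0949] z [-0.303 -0.815 -0.493] y [ 0.938 -0.347 -0.003] F [-0.8 -0.6 -2.2] w 45.6 q [-0.48  0.83  0.76  1.65  0.54  1.14 -0.5 ]
[ 0.5622 -0.3645  0.0714] [-0.006 -0.008 -1.   ]
```

>>> play_rows --targets "0.2 0 0.1 0 0 0 -1;0.2 0 0.1 0 0 0 -1;0 0 0 0 0 0 -1"

```text
time: 13.42
position: [0.6133, -0.2295, 0.1752]
tool_rot: [1.893, 1.315, -1.107]
ft_force: [-0.4, 0.3, -0.7]
grip_width: 0.526
```

```bash
python3 - <<'E'
from cyc import *
st();C=cur()@np.load('rel.npy');print(C[:3,3].round(4),C[:3,0].round(3)) 
E
```

```text
t 13.43 g [ 0.5634 -0.3635  0.0949] z [-0.304 -0.817 -0.49 ] y [ 0.937 -0.349 -0.   ] F [-0.4  0.3 -0.7] w 45.8 q [-0.48  0.84  0.76  1.65  0.55  1.14 -0.51]
[ 0.5628 -0.3652  0.0713] [-0.005 -0.012 -1.   ]
```

>>> play_rows --targets "0.3 0 0.2 0 0 0 -1;0.3 0 0.2 0 0 0 -1"

```text
time: 13.68
position: [0.6138, -0.2306, 0.1732]
tool_rot: [1.888, 1.307, -1.114]
ft_force: [-2.1, 9.4, 15.9]
grip_width: 0.524
```

```bash
python3 - <<'E'
from cyc import *
st();C=cur()@np.load('rel.npy');print(C[:3,3].round(4),C[:3,0].round(3)) 
E
```

```text
t 13.68 g [ 0.5634 -0.3652  0.0941] z [-0.307 -0.82  -0.482] y [ 0.936 -0.351  0.002] F [-2.1  9.4 15.9] w 45.6 q [-0.48  0.84  0.76  1.65  0.55  1.14 -0.51]
[ 0.5628 -0.3671  0.0706] [-0.006 -0.021 -1.   ]
```

>>> play_rows --targets "-0.2 0 -0.1 0 0 0 -1;0 0 0 0 0 0 0.4;0 0 0 0 0 0 0.4;0 0 0 0 0 0 0.4;0 0 0 0 0 0 0.4"

```text
time: 14.3
position: [0.6135, -0.231, 0.1748]
tool_rot: [1.889, 1.308, -1.113]
ft_force: [0.4, -0.2, 0.4]
grip_width: 0.699
```

```bash
python3 - <<'E'
from cyc import *
st()
E
```

```text
t 14.3 g [ 0.5633 -0.3655  0.0956] z [-0.306 -0.82  -0.483] y [ 0.936 -0.351  0.002] F [ 0.4 -0.2  0.4] w 60.8 q [-0.48  0.84  0.77  1.65  0.55  1.14 -0.51]
```

Released. Back straight off, then look.

>>> play_rows --targets "0 0 -2 0 0 0 0.4;0 0 -3 0 0 0 0.4;-1.5 0 -4 0 0 0 0.4;-3 0 -4 0 0 0 0.4;-3 0 -4 0 0 0 0.4"

```text
time: 14.92
position: [0.6542, -0.1184, 0.325]
tool_rot: [1.887, 1.313, -1.119]
ft_force: [0.1, 0.0, 0.2]
grip_width: 0.698
```

```bash
cat >> h.py <<'E'
def cups(show=True):
    for n in('scene','top'):
        d=img(n); X=cloud(d); z=X[...,2]; hsv=cv2.cvtColor(d['pixels'],cv2.COLOR_BGR2HSV)
        for lab,zl,zh in(('lying',.040,.060),('stand',.098,.122)):
            m=((z>zl)&(z<zh)&(hsv[...,1]<70)&(X[...,0]>.5)&(X[...,0]<.9)&(X[...,1]>-.45)&(X[...,1]<.5)).astype(np.uint8)
            k,l,s,c=cv2.connectedComponentsWithStats(m)
            for i in range(1,k):
                if s[i,4]<70: continue
                p=X[l==i]; r=cv2.minAreaRect(p[:,:2].astype(np.float32))
                print(n,lab,s[i].tolist(),np.round(r[0],4),np.round(r[1],4),round(r[2],1),np.median(p[:,2]).round(4))
E
python3 - <<'E'
from cyc import *
st(); cups()
d=img('scene'); cv2.imwrite('pics/scene3.png',cv2.resize(d['pixels'][100:300,120:440],None,fx=2.5,fy=2.5))
E
```

```text
t 14.93 g [ 0.6035 -0.2528  0.2459] z [-0.309 -0.82  -0.482] y [ 0.937 -0.35  -0.005] F [0.1 0.  0.2] w 60.7 q [-0.62  0.7   0.79  1.49  0.55  1.47 -0.39]
scene lying [290, 198, 18, 8, 106] [ 0.5108 -0.029 ] [0.0498 0.0211] 89.4 0.0516
scene lying [167, 208, 25, 14, 136] [ 0.5783 -0.3589] [0.0358 0.0634] 27.1 0.0504
scene lying [423, 208, 28, 20, 327] [0.59   0.3581] [0.0826 0.0482] 14.2 0.0469
scene lying [392, 217, 29, 24, 361] [0.6375 0.2663] [0.0875 0.0484] 19.2 0.0471
scene lying [356, 226, 27, 24, 374] [0.6727 0.1643] [0.0852 0.0475] 14.6 0.0473
scene lying [221, 244, 38, 27, 291] [ 0.75   -0.1635] [0.0967 0.0925] 8.4 0.0465
scene stand [163, 190, 24, 15, 232] [ 0.5653 -0.3654] [0.0498 0.05  ] 67.7 0.108
top lying [264, 168, 14, 25, 174] [0.6741 0.1658] [0.0725 0.044 ] 15.0 0.0494
top lying [232, 180, 23, 28, 357] [0.6342 0.2658] [0.0821 0.046 ] 20.4 0.0494
top lying [204, 195, 21, 28, 372] [0.5868 0.3583] [0.0832 0.0471] 15.4 0.0495
top stand [436, 194, 20, 19, 246] [ 0.5618 -0.3665] [0.047 0.048] 69.8 0.11
```

View pics/scene3.png

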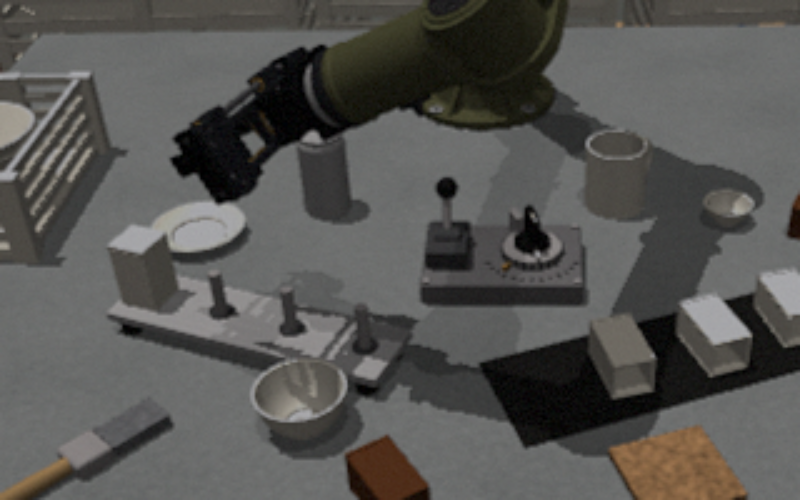

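```bash
python3 - <<'E'
from cyc import *
line(flip(cupT(1,-60,.06,off=-.024,lift=.03)),14,.06,grip=1)
E
```

```text
-0.9 -0.6 -2.6 0.02 0.10 0.07 1;-0.5 -0.8 -2.3 0.02 0.10 0.07 1;-0.2 -0.9 -2.0 0.02 0.10 0.07 1;0.1 -1.1 -1.6 0.02 0.10 0.07 1;0.3 -1.3 -1.2 0.02 0.10 0.07 1;0.4 -1.5 -0.8 0.02 0.10 0.07 1;0.5 -1.8 -0.3 0.02 0.10 0.07 1;0.4 -2.0 0.2 0.02 0.10 0.07 1;0.2 -2.2 0.7 0.02 0.10 0.07 1;0.0 -2.3 1.2 0.02 0.10 0.07 1;-0.3 -2.4 1.6 0.02 0.10 0.07 1;-0.8 -2.5 2.1 0.02 0.10 0.07 1;-1.2 -2.6 2.4 0.02 0.10 0.07 1;-1.8 -2.6 2.7 0.02 0.10 0.07 1
end q [-0.93  0.11  0.68  2.12 -0.17  0.42 -1.43] marg 0.33 e 0.002
body/cup low [(0.24, 0.18), (0.25, 0.19), (0.25, 0.19), (0.26, 0.19), (0.26, 0.19), (0.26, 0.18), (0.26, 0.18), (0.26, 0.17), (0.25, 0.16), (0.24, 0.15), (0.23, 0.14), (0.21, 0.13), (0.19, 0.12), (0.16, 0.1), (0.13, 0.08)]
```

>>> play_rows --targets "-0.9 -0.6 -2.6 0.02 0.10 0.07 1;-0.5 -0.8 -2.3 0.02 0.10 0.07 1;-0.2 -0.9 -2.0 0.02 0.10 0.07 1;0.1 -1.1 -1.6 0.02 0.10 0.07 1;0.3 -1.3 -1.2 0.02 0.10 0.07 1;0.4 -1.5 -0.8 0.02 0.10 0.07 1;0.5 -1.8 -0.3 0.02 0.10 0.07 1;0.4 -2.0 0.2 0.02 0.10 0.07 1;0.2 -2.2 0.7 0.02 0.10 0.07 1;0.0 -2.3 1.2 0.02 0.10 0.07 1;-0.3 -2.4 1.6 0.02 0.10 0.07 1;-0.8 -2.5 2.1 0.02 0.10 0.07 1;-1.2 -2.6 2.4 0.02 0.10 0.07 1;0 0 0 0 0 0 1"

```text
time: 16.82
position: [0.5415, 0.1164, 0.2738]
tool_rot: [-3.023, -0.493, -0.594]
ft_force: [-1.0, -0.3, 0.0]
grip_width: 1.0
```

```bash
python3 - <<'E'
from cyc import *
st();line(flip(cupT(1,-60,.05,off=-.024,lift=.015)),4,0,grip=1); cups()
E
```

```text
t 16.82 g [0.6014 0.1298 0.1217] z [ 0.365  0.081 -0.927] y [ 0.31  -0.95   0.039] F [-1.  -0.3  0. ] w 87.0 q [-0.93  0.1   0.71  2.04 -0.1   0.64 -1.42]
-0.3 -0.3 1.1 0.00 0.04 0.01 1;-0.3 -0.3 1.1 0.00 0.04 0.01 1;-0.4 -0.3 1.1 0.00 0.04 0.01 1;-0.4 -0.3 1.1 0.00 0.04 0.01 1
end q [-0.89  0.16  0.65  2.13 -0.27  0.37 -1.34] marg 0.28 e 0.001
body/cup low [(0.15, 0.09), (0.14, 0.08), (0.13, 0.07), (0.12, 0.07), (0.11, 0.06)]
scene lying [290, 198, 18, 7, 113] [ 0.5101 -0.0292] [0.0495 0.0195] 88.5 0.0511
scene lying [167, 208, 24, 14, 133] [ 0.58   -0.3587] [0.0347 0.063 ] 26.1 0.0505
scene lying [423, 208, 28, 20, 324] [0.5906 0.3592] [0.084  0.0489] 15.0 0.0468
scene lying [392, 217, 29, 24, 361] [0.6376 0.2673] [0.0853 0.0476] 20.3 0.0469
scene lying [356, 226, 27, 24, 373] [0.6718 0.1639] [0.0851 0.0468] 15.5 0.0472
scene lying [221, 244, 38, 28, 291] [ 0.7484 -0.1634] [0.0966 0.0921] 8.3 0.0463
scene stand [163, 190, 24, 15, 231] [ 0.5656 -0.3656] [0.0503 0.0496] 71.4 0.108
top lying [360, 141, 29, 28, 166] [ 0.7452 -0.165 ] [0.0926 0.0934] 47.1 0.0482
top lying [264, 168, 20, 24, 293] [0.6746 0.165 ] [0.0726 0.0455] 15.2 0.0494
top lying [232, 180, 20, 27, 337] [0.6343 0.266 ] [0.0817 0.0465] 20.1 0.0497
top lying [204, 195, 20, 28, 369] [0.5875 0.3577] [0.0819 0.0468] 15.0 0.0494
top stand [436, 194, 20, 19, 247] [ 0.5607 -0.3665] [0.0472 0.0472] 69.3 0.11
```

>>> play_rows --targets "-0.3 -0.3 1.1 0.00 0.04 0.01 1;-0.3 -0.3 1.1 0.00 0.04 0.01 1;-0.4 -0.3 1.1 0.00 0.04 0.01 1;-0.4 -0.3 1.1 0.00 0.04 0.01 1;0 0 0 0 0 0 1"

```text
time: 17.55
position: [0.558, 0.1231, 0.2393]
tool_rot: [-2.943, -0.416, -0.858]
ft_force: [0.0, -1.1, -0.3]
grip_width: 0.999
```

```bash
python3 - <<'E'
from cyc import *
st();line(flip(cupT(1,-60,.0,off=-.024)),4,0,grip=1)
E
```

```text
t 17.55 g [0.6434 0.1428 0.1007] z [ 0.521  0.12  -0.845] y [ 0.269 -0.963  0.029] F [ 0.  -1.1 -0.3] w 86.9 q [-0.9   0.16  0.67  2.11 -0.24  0.35 -1.35]
-0.7 -0.3 1.7 0.01 -0.01 0.00 1;-0.7 -0.3 1.7 0.01 -0.01 0.00 1;-0.6 -0.3 1.7 0.01 -0.01 0.00 1;-0.6 -0.2 1.7 0.01 -0.01 0.00 1
end q [-0.7   0.31  0.47  2.1  -0.5   0.27 -1.14] marg 0.18 e 0.0
body/cup low [(0.12, 0.07), (0.1, 0.06), (0.09, 0.04), (0.07, 0.02), (0.05, 0.0)]
```

>>> play_rows --targets "-0.7 -0.3 1.7 0.01 -0.01 0 1;-0.7 -0.3 1.7 0.01 -0.01 0 1;-0.6 -0.3 1.7 0.01 -0.01 0 1;-0.6 -0.2 1.7 0.01 -0.01 0 1;0 0 0 0 0 0 1"

```text
time: 18.18
position: [0.5769, 0.1349, 0.1742]
tool_rot: [-2.924, -0.431, -0.793]
ft_force: [-0.7, -0.4, -0.5]
grip_width: 1.001
```

```bash
python3 - <<'E'
from cyc import *
st();line(flip(cupT(1,-60,.0,off=-.024)),1,0,grip=1)
E
```

```text
t 18.18 g [0.6561 0.1595 0.0327] z [ 0.483  0.15  -0.863] y [ 0.29  -0.957 -0.005] F [-0.7 -0.4 -0.5] w 87.0 q [-0.67  0.31  0.45  2.08 -0.54  0.28 -1.08]
-1.0 -0.3 0.1 -0.02 -0.01 0.02 1
end q [-0.72  0.31  0.48  2.1  -0.52  0.27 -1.13] marg 0.18 e 0.0
body/cup low [(0.06, 0.01), (0.05, 0.0)]
```

>>> play_rows --targets "-1 -0.2 0.2 -0.02 -0.01 0.02 1;0 0 0 0 0 0 1"

```text
time: 18.42
position: [0.5715, 0.1337, 0.1705]
tool_rot: [-2.947, -0.394, -0.791]
ft_force: [0.7, -0.3, 0.2]
grip_width: 0.999
```

```bash
python3 - <<'E'
from cyc import *
st();line(flip(cupT(1,-60,.0,off=-.024)),1,0,grip=1)
E
```

```text
t 18.43 g [0.6508 0.1547 0.0285] z [ 0.484  0.128 -0.866] y [ 0.262 -0.965  0.004] F [ 0.7 -0.3  0.2] w 86.9 q [-0.73  0.31  0.5   2.09 -0.51  0.28 -1.14]
-0.3 -0.2 0.1 0.01 -0.00 -0.00 1
end q [-0.72  0.31  0.48  2.1  -0.52  0.27 -1.13] marg 0.18 e 0.0
body/cup low [(0.05, 0.0), (0.05, 0.0)]
```

>>> play_rows --targets "-0.3 -0.2 0.1 0.01 0 0 1;0 0 0 0 0 0 -1;0 0 0 0 0 0 -1;0 0 0 0 0 0 -1;0 0 0 0 0 0 -1;0 0 0 0 0 0 -1;0 0 0 0 0 0 -1;0 0 0 0 0 0 -1;0 0 0 0 0 0 -1" --newtons 30

```text
time: 19.55
position: [0.5708, 0.1351, 0.1711]
tool_rot: [-2.934, -0.398, -0.794]
ft_force: [0.1, -0.1, -0.4]
grip_width: 0.525
```

```bash
python3 - <<'E'
from cyc import *
st();grab(1); L=flip(cupT(1,-60,.0,off=-.024,lift=.14)); go(L); line(PT(2,-110,.10),18,.10,C=L)
E
```

```text
t 19.55 g [0.6503 0.1581 0.0295] z [ 0.485  0.14  -0.863] y [ 0.268 -0.963 -0.006] F [ 0.1 -0.1 -0.4] w 45.7 q [-0.7   0.31  0.47  2.09 -0.53  0.27 -1.12]
along -0.020928473688265864 dz 0.0035431285311012216
3 rows: 2.23 -0.05 -3.98 -0.002 -0.002 -0.001
1.6 2.0 -2.3 -0.01 -0.08 -0.06 -1;1.2 2.0 -2.1 -0.01 -0.08 -0.06 -1;0.8 2.0 -1.8 -0.01 -0.08 -0.06 -1;0.5 2.0 -1.5 -0.01 -0.08 -0.06 -1;0.2 1.9 -1.1 -0.01 -0.08 -0.06 -1;-0.1 1.8 -0.8 -0.01 -0.08 -0.06 -1;-0.2 1.7 -0.4 -0.01 -0.08 -0.06 -1;-0.3 1.6 0.0 -0.01 -0.08 -0.06 -1;-0.4 1.4 0.4 -0.01 -0.08 -0.06 -1;-0.4 1.3 0.8 -0.01 -0.08 -0.06 -1;-0.3 1.1 1.2 -0.01 -0.08 -0.06 -1;-0.2 1.0 1.6 -0.01 -0.08 -0.06 -1;-0.0 0.8 1.9 -0.01 -0.08 -0.06 -1;0.2 0.7 2.2 -0.01 -0.08 -0.06 -1;0.5 0.5 2.5 -0.01 -0.08 -0.06 -1;0.8 0.4 2.7 -0.01 -0.08 -0.06 -1;1.2 0.4 2.9 -0.01 -0.08 -0.06 -1;1.6 0.3 3.1 -0.01 -0.08 -0.06 -1
end q [-0.65  0.77  0.87  1.55  0.46  1.34 -0.39] marg 0.36 e 0.001
body/cup low [(0.19, 0.14), (0.21, 0.16), (0.24, 0.17), (0.25, 0.18), (0.27, 0.19), (0.28, 0.2), (0.3, 0.21), (0.3, 0.21), (0.3, 0.21), (0.3, 0.21), (0.29, 0.21), (0.29, 0.21), (0.28, 0.2), (0.27, 0.19), (0.26, 0.19), (0.24, 0.17), (0.22, 0.16), (0.21, 0.15), (0.18, 0.13)]
```

>>> play_rows --targets "2.2 0 -4 0 0 0 -1;2.2 0 -4 0 0 0 -1;2.2 0 -4 0 0 0 -1"

```text
time: 19.92
position: [0.5648, 0.1326, 0.3046]
tool_rot: [-2.944, -0.398, -0.772]
ft_force: [-0.3, 0.5, -1.3]
grip_width: 0.527
```

>>> play_rows --targets "1.6 2.0 -2.3 -0.01 -0.08 -0.06 -1;1.2 2.0 -2.1 -0.01 -0.08 -0.06 -1;0.8 2.0 -1.8 -0.01 -0.08 -0.06 -1;0.5 2.0 -1.5 -0.01 -0.08 -0.06 -1;0.2 1.9 -1.1 -0.01 -0.08 -0.06 -1;-0.1 1.8 -0.8 -0.01 -0.08 -0.06 -1;-0.2 1.7 -0.4 -0.01 -0.08 -0.06 -1;-0.3 1.6 0.0 -0.01 -0.08 -0.06 -1;-0.4 1.4 0.4 -0.01 -0.08 -0.06 -1;-0.4 1.3 0.8 -0.01 -0.08 -0.06 -1;-0.3 1.1 1.2 -0.01 -0.08 -0.06 -1;-0.2 1.0 1.6 -0.01 -0.08 -0.06 -1;-0.0 0.8 1.9 -0.01 -0.08 -0.06 -1;0.2 0.7 2.2 -0.01 -0.08 -0.06 -1;0.5 0.5 2.5 -0.01 -0.08 -0.06 -1;0 0 0 0 0 0 -1"

```text
time: 21.92
position: [0.6533, -0.0959, 0.3429]
tool_rot: [2.137, 1.392, -0.919]
ft_force: [0.5, 0.5, -1.2]
grip_width: 0.528
```

```bash
python3 - <<'E'
from cyc import *
st(); line(PT(2,-110,.075),6,.01); 
E
```

```text
t 21.93 g [ 0.6048 -0.2044  0.2299] z [-0.296 -0.661 -0.689] y [ 0.914 -0.405 -0.003] F [ 0.5  0.5 -1.2] w 45.9 q [-0.63  0.64  0.81  1.45  0.32  1.48 -0.35]
0.2 0.2 1.2 -0.01 -0.04 -0.01 -1;0.4 0.2 1.3 -0.01 -0.04 -0.01 -1;0.7 0.2 1.5 -0.01 -0.04 -0.01 -1;0.9 0.1 1.6 -0.01 -0.04 -0.01 -1;1.1 0.1 1.8 -0.01 -0.04 -0.01 -1;1.4 0.1 1.9 -0.01 -0.04 -0.01 -1
end q [-0.63  0.79  0.84  1.56  0.46  1.32 -0.42] marg 0.4 e 0.0
body/cup low [(0.24, 0.16), (0.23, 0.16), (0.22, 0.15), (0.21, 0.14), (0.19, 0.13), (0.18, 0.12), (0.16, 0.11)]
```

>>> play_rows --targets "0.2 0.2 1.2 -0.01 -0.04 -0.01 -1;0.4 0.2 1.3 -0.01 -0.04 -0.01 -1;0.7 0.2 1.5 -0.01 -0.04 -0.01 -1;0.9 0.1 1.6 -0.01 -0.04 -0.01 -1;1.1 0.1 1.8 -0.01 -0.04 -0.01 -1;1.2 0.1 1.8 -0.01 -0.04 -0.01 -1;0 0 0 0 0 0 -1"

```text
time: 22.8
position: [0.6437, -0.1443, 0.2452]
tool_rot: [1.865, 1.349, -1.107]
ft_force: [-0.9, -0.7, -1.9]
grip_width: 0.53
```

```bash
python3 - <<'E'
from cyc import *
st();C=cur()@np.load('rel.npy');print(C[:3,3].round(4),C[:3,0].round(3));line(PT(2,-110,.065),1); line(PT(2,-110,.004),4)
E
```

```text
t 22.8 g [ 0.5966 -0.2795  0.1651] z [-0.287 -0.824 -0.488] y [ 0.947 -0.321 -0.015] F [-0.9 -0.7 -1.9] w 46.1 q [-0.63  0.8   0.84  1.57  0.48  1.3  -0.41]
[ 0.5951 -0.2831  0.1443] [-0.02  -0.013 -1.   ]
0.7 -0.0 0.1 0.02 0.02 0.03 -1
end q [-0.62  0.8   0.83  1.57  0.45  1.31 -0.43] marg 0.41 e 0.0
body/cup low [(0.16, 0.1), (0.15, 0.1)]
1.5 0.0 0.8 0.00 0.00 0.01 -1;1.5 0.0 0.8 0.00 0.00 0.01 -1;1.5 -0.0 0.8 0.00 0.00 0.01 -1;1.5 -0.0 0.8 0.00 0.00 0.01 -1
end q [-0.6   0.88  0.79  1.58  0.42  1.24 -0.49] marg 0.41 e 0.0
body/cup low [(0.16, 0.1), (0.14, 0.09), (0.12, 0.07), (0.11, 0.05), (0.09, 0.03)]
```

>>> play_rows --targets "0.7 0 0.1 0.02 0.02 0.03 -1;1.5 0 0.8 0 0 0 -1;1.5 0 0.8 0 0 0 -1;1.5 0 0.8 0 0 0 -1;0 0 0 0 0 0 -1"

```text
time: 23.42
position: [0.6466, -0.1387, 0.1842]
tool_rot: [1.913, 1.321, -1.088]
ft_force: [-1.1, 0.1, -2.3]
grip_width: 0.524
```

```bash
python3 - <<'E'
from cyc import *
st();C=cur()@np.load('rel.npy');print(C[:3,3].round(4),C[:3,0].round(3));line(PT(2,-110,.0),1)
E
```

```text
t 23.43 g [ 0.5972 -0.271   0.1008] z [-0.301 -0.807 -0.509] y [ 0.936 -0.352  0.004] F [-1.1  0.1 -2.3] w 45.6 q [-0.6   0.88  0.8   1.57  0.42  1.26 -0.49]
[ 0.5961 -0.2743  0.0798] [ 0.006  0.003 -1.   ]
0.7 -0.1 0.8 -0.00 -0.00 -0.01 -1
end q [-0.6   0.89  0.79  1.58  0.42  1.24 -0.49] marg 0.45 e 0.0
body/cup low [(0.09, 0.04), (0.08, 0.03)]
```

>>> play_rows --targets "0.4 0 0.4 0 0 0 -1;0.3 0 0.3 0 0 0 -1;0.2 0 0.1 0 0 0 -1;0 0 0 0 0 0 -1"

```text
time: 23.92
position: [0.6465, -0.1416, 0.1748]
tool_rot: [1.911, 1.316, -1.089]
ft_force: [0.3, -0.3, -2.6]
grip_width: 0.525
```

```bash
python3 - <<'E'
from cyc import *
st();C=cur()@np.load('rel.npy');print(C[:3,3].round(4),C[:3,0].round(3));line(PT(2,-110,.0),1)
E
```

```text
t 23.93 g [ 0.5971 -0.2742  0.0919] z [-0.301 -0.809 -0.506] y [ 0.936 -0.353  0.007] F [ 0.3 -0.3 -2.6] w 45.7 q [-0.6   0.89  0.79  1.57  0.42  1.24 -0.5 ]
[ 0.596  -0.2775  0.071 ] [ 0.007 -0.002 -1.   ]
0.1 -0.2 0.1 -0.00 -0.00 -0.01 -1
end q [-0.6   0.89  0.79  1.58  0.42  1.24 -0.49] marg 0.45 e 0.0
body/cup low [(0.08, 0.03), (0.08, 0.03)]
```

>>> play_rows --targets "0.3 0 0.2 0 0 0 -1;0.3 0 0.2 0 0 0 -1"

```text
time: 24.18
position: [0.6474, -0.1419, 0.1732]
tool_rot: [1.906, 1.31, -1.095]
ft_force: [-1.8, 8.0, 13.8]
grip_width: 0.526
```

```bash
python3 - <<'E'
from cyc import *
st();C=cur()@np.load('rel.npy');print(C[:3,3].round(4),C[:3,0].round(3))
E
```

```text
t 24.18 g [ 0.5977 -0.2751  0.0914] z [-0.303 -0.812 -0.499] y [ 0.935 -0.354  0.008] F [-1.8  8.  13.8] w 45.8 q [-0.6   0.9   0.79  1.57  0.42  1.25 -0.5 ]
[ 0.5966 -0.2787  0.0705] [ 0.005 -0.009 -1.   ]
```

Contact on the deck; release and retreat.

>>> play_rows --targets "-0.2 0 -0.1 0 0 0 -1;0 0 0 0 0 0 0.4;0 0 0 0 0 0 0.4;0 0 0 0 0 0 0.4;0 0 0 0 0 0 0.4;0 0 -2 0 0 0 0.4;0 0 -3 0 0 0 0.4;-1.5 0 -4 0 0 0 0.4;-3 0 -4 0 0 0 0.4;-3 0 -4 0 0 0 0.4"

```text
time: 25.42
position: [0.6861, -0.0324, 0.3279]
tool_rot: [1.904, 1.314, -1.099]
ft_force: [1.1, 0.9, -0.4]
grip_width: 0.697
```

```bash
python3 - <<'E'
from cyc import *
st();cups();line(flip(cupT(2,-60,.06,off=-.024,lift=.03)),18,.06,grip=1)
E
```

```text
t 25.43 g [ 0.6362 -0.1655  0.2462] z [-0.305 -0.812 -0.498] y [ 0.936 -0.353  0.004] F [ 1.1  0.9 -0.4] w 60.7 q [-0.71  0.79  0.82  1.36  0.43  1.58 -0.39]
scene lying [290, 198, 18, 8, 117] [ 0.5111 -0.0289] [0.0214 0.05  ] 1.2 0.0514
scene lying [167, 208, 25, 14, 139] [ 0.5815 -0.3586] [0.0365 0.0636] 23.3 0.0501
scene lying [423, 208, 28, 21, 325] [0.5899 0.3597] [0.0831 0.0493] 15.6 0.047
scene lying [195, 214, 24, 16, 140] [ 0.6138 -0.2717] [0.0361 0.0636] 22.4 0.0493
scene lying [392, 217, 29, 23, 357] [0.6378 0.2666] [0.0824 0.0479] 20.2 0.0472
scene lying [221, 244, 38, 27, 292] [ 0.7492 -0.1633] [0.0952 0.0926] 2.0 0.0465
scene stand [163, 190, 25, 15, 229] [ 0.5661 -0.3651] [0.0503 0.0494] 67.9 0.1079
scene stand [192, 197, 24, 15, 238] [ 0.6004 -0.2777] [0.0508 0.0507] 73.8 0.108
top lying [232, 181, 10, 18, 92] [0.6473 0.2886] [0.028  0.0572] 79.2 0.0492
top lying [204, 195, 21, 28, 372] [0.5866 0.3575] [0.0809 0.0458] 15.5 0.0497
top stand [407, 185, 19, 19, 238] [ 0.5955 -0.2786] [0.0463 0.0482] 70.1 0.1099
top stand [437, 194, 19, 19, 244] [ 0.5619 -0.3666] [0.0475 
[... 226 characters left out ...]
01 0.08 0.05 1;0.2 -1.5 -0.4 0.01 0.08 0.05 1;0.2 -1.7 -0.1 0.01 0.08 0.05 1;0.2 -1.8 0.2 0.01 0.08 0.05 1;0.1 -1.9 0.5 0.01 0.08 0.05 1;-0.1 -1.9 0.8 0.01 0.08 0.05 1;-0.3 -2.0 1.0 0.01 0.08 0.05 1;-0.5 -2.1 1.3 0.01 0.08 0.05 1;-0.7 -2.1 1.5 0.01 0.08 0.05 1;-1.0 -2.1 1.7 0.01 0.08 0.05 1;-1.3 -2.1 1.9 0.01 0.08 0.05 1;-1.6 -2.1 2.1 0.01 0.08 0.05 1
end q [-1.2   0.11  0.77  2.13 -0.06  0.41 -1.62] marg 0.32 e 0.001
body/cup low [(0.24, 0.19), (0.25, 0.19), (0.25, 0.19), (0.26, 0.19), (0.26, 0.19), (0.26, 0.19), (0.27, 0.19), (0.26, 0.18), (0.26, 0.18), (0.26, 0.17), (0.26, 0.17), (0.25, 0.16), (0.24, 0.15), (0.23, 0.14), (0.21, 0.13), (0.19, 0.12), (0.18, 0.11), (0.16, 0.1), (0.13, 0.08)]
```

>>> play_rows --targets "-0.7 -0.9 -1.9 0.01 0.08 0.05 1;-0.5 -0.9 -1.8 0.01 0.08 0.05 1;-0.3 -1.0 -1.6 0.01 0.08 0.05 1;-0.1 -1.1 -1.4 0.01 0.08 0.05 1;0.0 -1.2 -1.2 0.01 0.08 0.05 1;0.1 -1.3 -0.9 0.01 0.08 0.05 1;0.2 -1.4 -0.7 0.01 0.08 0.05 1;0.2 -1.5 -0.4 0.01 0.08 0.05 1;0.2 -1.7 -0.1 0.01 0.08 0.05 1;0.2 -1.8 0.2 0.01 0.08 0.05 1;0.1 -1.9 0.5 0.01 0.08 0.05 1;-0.1 -1.9 0.8 0.01 0.08 0.05 1;-0.3 -2.0 1.0 0.01 0.08 0.05 1;-0.5 -2.1 1.3 0.01 0.08 0.05 1;-0.7 -2.1 1.5 0.01 0.08 0.05 1;-1.0 -2.1 1.7 0.01 0.08 0.05 1;0 0 0 0 0 0 1"

```text
time: 27.65
position: [0.5291, 0.2011, 0.2996]
tool_rot: [2.978, 0.722, 0.648]
ft_force: [-0.8, -0.1, 0.6]
grip_width: 1.002
```

```bash
python3 - <<'E'
from cyc import *
st();cups();line(flip(cupT(2,-60,.05,off=-.024,lift=.015)),5,0,grip=1)
E
```

```text
t 27.65 g [0.594  0.2153 0.1496] z [ 0.395  0.086 -0.914] y [ 0.436 -0.894  0.104] F [-0.8 -0.1  0.6] w 87.1 q [-1.19  0.09  0.79  2.01  0.02  0.66 -1.53]
scene lying [290, 198, 18, 8, 114] [ 0.5106 -0.0291] [0.0211 0.0499] 1.2 0.0515
scene lying [167, 208, 25, 14, 138] [ 0.5796 -0.3591] [0.0365 0.0635] 24.4 0.0494
scene lying [423, 208, 28, 21, 327] [0.5904 0.3587] [0.0829 0.049 ] 13.8 0.047
scene lying [195, 214, 24, 15, 142] [ 0.614  -0.2719] [0.0351 0.0635] 21.4 0.0504
scene lying [392, 217, 29, 24, 359] [0.6372 0.2662] [0.0843 0.0474] 20.4 0.0471
scene lying [221, 244, 38, 27, 302] [ 0.7491 -0.1633] [0.0933 0.0921] 7.7 0.0463
scene stand [163, 190, 24, 15, 233] [ 0.5664 -0.365 ] [0.0513 0.0494] 67.7 0.108
scene stand [192, 197, 24, 15, 240] [ 0.5991 -0.2774] [0.0495 0.0517] 72.2 0.1081
top lying [360, 141, 29, 28, 168] [ 0.7453 -0.1647] [0.0942 0.0918] 29.1 0.0484
top lying [232, 180, 18, 17, 192] [0.6511 0.272 ] [0.0459 0.0458] 20.0 0.0493
top lying [204, 195, 17, 28, 316] [0.5873 0.3581] [0.0819 0.0465] 15.1 0.0493
top stand [407, 185, 19, 19, 241] [ 0.5949 -0.2783] [0.0462 0.0473] 70.7 0.1099
top stand [436, 194, 20, 19, 244] [ 0.5617 -0.367 ] [0.0473 0.0477] 69.8 0.11
-0.7 -0.7 1.3 0.01 0.02 0.03 1;-0.8 -0.6 1.3 0.01 0.02 0.03 1;-0.8 -0.6 1.3 0.01 0.02 0.03 1;-0.9 -0.6 1.2 0.01 0.02 0.03 1;-0.9 -0.6 1.2 0.01 0.02 0.03 1
end q [-1.16  0.17  0.73  2.13 -0.18  0.36 -1.53] marg 0.27 e 0.001
body/cup low [(0.17, 0.12), (0.16, 0.1), (0.15, 0.09), (0.14, 0.08), (0.12, 0.07), (0.11, 0.06)]
```

>>> play_rows --targets "-0.7 -0.7 1.3 0.013 0.02 0.03 1;-0.8 -0.6 1.3 0.013 0.02 0.03 1;-0.8 -0.6 1.3 0.013 0.02 0.03 1;-0.9 -0.6 1.2 0.013 0.02 0.03 1;-0.9 -0.6 1.2 0.013 0.02 0.03 1;0 0 0 0 0 0 1"

```text
time: 28.5
position: [0.5229, 0.2191, 0.2338]
tool_rot: [-2.895, -0.488, -0.775]
ft_force: [-0.1, -1.0, 0.6]
grip_width: 0.999
```

```bash
python3 - <<'E'
from cyc import *
st();line(flip(cupT(2,-60,.0,off=-.024,z=.027)),4,0,grip=1)
E
```

```text
t 28.5 g [0.5997 0.2489 0.092 ] z [ 0.468  0.182 -0.865] y [ 0.332 -0.943 -0.018] F [-0.1 -1.   0.6] w 86.9 q [-1.14  0.17  0.73  2.11 -0.21  0.38 -1.51]
-0.5 -0.1 1.6 -0.00 -0.00 -0.01 1;-0.5 -0.1 1.6 -0.00 -0.00 -0.01 1;-0.5 -0.1 1.6 -0.00 -0.00 -0.01 1;-0.5 -0.1 1.6 -0.00 -0.00 -0.01 1
end q [-0.97  0.32  0.55  2.1  -0.42  0.26 -1.31] marg 0.17 e 0.0
body/cup low [(0.12, 0.07), (0.1, 0.05), (0.08, 0.03), (0.07, 0.02), (0.05, -0.0)]
```

>>> play_rows --targets "-0.6 -0.1 1.6 0 0 -0.01 1;-0.6 -0.1 1.6 0 0 -0.01 1;-0.6 -0.1 1.6 0 0 -0.01 1;-0.6 -0.1 1.6 0 0 -0.01 1;0 0 0 0 0 0 1"

```text
time: 29.12
position: [0.5414, 0.2274, 0.1736]
tool_rot: [-2.89, -0.551, -0.796]
ft_force: [0.6, -0.0, -0.8]
grip_width: 1.001
```

```bash
python3 - <<'E'
from cyc import *
st();line(flip(cupT(2,-60,.0,off=-.024,z=.027)),1,0,grip=1)
E
```

```text
t 29.12 g [0.6197 0.2575 0.0327] z [ 0.477  0.183 -0.859] y [ 0.367 -0.93   0.005] F [ 0.6 -0.  -0.8] w 87.1 q [-0.95  0.31  0.54  2.1  -0.43  0.26 -1.27]
-0.6 -0.3 0.2 -0.00 -0.01 0.02 1
end q [-0.97  0.32  0.56  2.1  -0.43  0.26 -1.31] marg 0.17 e 0.0
body/cup low [(0.06, 0.01), (0.05, -0.0)]
```

>>> play_rows --targets "-0.6 -0.2 0.3 0 -0.01 0.02 1;-0.2 0 0.1 0 0 0 1;0 0 0 0 0 0 -1;0 0 0 0 0 0 -1;0 0 0 0 0 0 -1;0 0 0 0 0 0 -1;0 0 0 0 0 0 -1;0 0 0 0 0 0 -1;0 0 0 0 0 0 -1;0 0 0 0 0 0 -1" --newtons 30

```text
time: 30.38
position: [0.5378, 0.2279, 0.1696]
tool_rot: [-2.893, -0.52, -0.785]
ft_force: [-0.9, -0.3, 0.0]
grip_width: 0.527
```

```bash
python3 - <<'E'
from cyc import *
st();grab(2); L=flip(cupT(2,-60,.0,off=-.024,lift=.14)); go(L); line(PT(1,-110,.10),18,.08,C=L)
E
```

```text
t 30.38 g [0.6153 0.2578 0.0282] z [ 0.473  0.182 -0.862] y [ 0.35  -0.937 -0.006] F [-0.9 -0.3  0. ] w 45.9 q [-0.95  0.32  0.55  2.1  -0.44  0.26 -1.29]
along -0.02224858829185263 dz 0.002184484467546457
3 rows: 2.31 -0.06 -4.00 -0.002 -0.003 -0.001
1.5 2.1 -1.9 -0.01 -0.08 -0.05 -1;1.2 2.1 -1.7 -0.01 -0.08 -0.05 -1;0.8 2.1 -1.5 -0.01 -0.08 -0.05 -1;0.5 2.1 -1.2 -0.01 -0.08 -0.05 -1;0.3 2.0 -0.9 -0.01 -0.08 -0.05 -1;0.1 2.0 -0.6 -0.01 -0.08 -0.05 -1;-0.1 1.9 -0.3 -0.01 -0.08 -0.05 -1;-0.2 1.8 0.1 -0.01 -0.08 -0.05 -1;-0.3 1.7 0.4 -0.01 -0.08 -0.05 -1;-0.3 1.5 0.8 -0.01 -0.08 -0.05 -1;-0.2 1.4 1.1 -0.01 -0.08 -0.05 -1;-0.1 1.3 1.4 -0.01 -0.08 -0.05 -1;0.0 1.2 1.7 -0.01 -0.08 -0.05 -1;0.2 1.0 2.0 -0.01 -0.08 -0.05 -1;0.4 0.9 2.3 -0.01 -0.08 -0.05 -1;0.7 0.8 2.5 -0.01 -0.08 -0.05 -1;1.0 0.8 2.7 -0.01 -0.08 -0.05 -1;1.3 0.7 2.8 -0.01 -0.08 -0.05 -1
end q [-0.73  0.85  0.89  1.44  0.36  1.45 -0.39] marg 0.31 e 0.001
body/cup low [(0.19, 0.14), (0.21, 0.15), (0.23, 0.16), (0.24, 0.17), (0.26, 0.18), (0.27, 0.19), (0.28, 0.19), (0.28, 0.19), (0.28, 0.19), (0.28, 0.19), (0.28, 0.19), (0.27, 0.19), (0.26, 0.19), (0.26, 0.18), (0.24, 0.17), (0.23, 0.16), (0.22, 0.15), (0.2, 0.14), (0.19, 0.13)]
```

>>> play_rows --targets "2.3 0 -4 0 0 0 -1;2.3 0 -4 0 0 0 -1;2.3 0 -4 0 0 0 -1"

```text
time: 30.75
position: [0.5344, 0.2252, 0.3046]
tool_rot: [-2.906, -0.521, -0.765]
ft_force: [0.1, 1.0, -0.6]
grip_width: 0.525
```

>>> play_rows --targets "1.5 2.1 -1.9 -0.01 -0.08 -0.05 -1;1.2 2.1 -1.7 -0.01 -0.08 -0.05 -1;0.8 2.1 -1.5 -0.01 -0.08 -0.05 -1;0.5 2.1 -1.2 -0.01 -0.08 -0.05 -1;0.3 2.0 -0.9 -0.01 -0.08 -0.05 -1;0.1 2.0 -0.6 -0.01 -0.08 -0.05 -1;-0.1 1.9 -0.3 -0.01 -0.08 -0.05 -1;-0.2 1.8 0.1 -0.01 -0.08 -0.05 -1;-0.3 1.7 0.4 -0.01 -0.08 -0.05 -1;-0.3 1.5 0.8 -0.01 -0.08 -0.05 -1;-0.2 1.4 1.1 -0.01 -0.08 -0.05 -1;-0.1 1.3 1.4 -0.01 -0.08 -0.05 -1;0.0 1.2 1.7 -0.01 -0.08 -0.05 -1;0.2 1.0 2.0 -0.01 -0.08 -0.05 -1;0.4 0.9 2.3 -0.01 -0.08 -0.05 -1;0 0 0 0 0 0 -1"

```text
time: 32.75
position: [0.6668, -0.0131, 0.3308]
tool_rot: [2.192, 1.324, -0.897]
ft_force: [0.2, 0.1, -1.4]
grip_width: 0.526
```

```bash
python3 - <<'E'
from cyc import *
st(); line(PT(1,-110,.075),6,.01); 
E
```

```text
t 32.75 g [ 0.6164 -0.1187  0.2159] z [-0.307 -0.643 -0.701] y [ 0.89  -0.455  0.027] F [ 0.2  0.1 -1.4] w 45.8 q [-0.74  0.72  0.87  1.39  0.2   1.56 -0.44]
0.2 0.5 0.9 -0.01 -0.04 -0.02 -1;0.3 0.5 1.1 -0.01 -0.04 -0.02 -1;0.6 0.4 1.3 -0.01 -0.04 -0.02 -1;0.8 0.4 1.4 -0.01 -0.04 -0.02 -1;1.0 0.4 1.5 -0.01 -0.04 -0.02 -1;1.2 0.4 1.7 -0.01 -0.04 -0.02 -1
end q [-0.72  0.87  0.87  1.45  0.35  1.43 -0.41] marg 0.36 e 0.0
body/cup low [(0.22, 0.15), (0.22, 0.15), (0.21, 0.14), (0.2, 0.14), (0.19, 0.13), (0.18, 0.12), (0.16, 0.11)]
```

>>> play_rows --targets "0.2 0.5 0.9 -0.01 -0.04 -0.02 -1;0.3 0.5 1.1 -0.01 -0.04 -0.02 -1;0.6 0.4 1.3 -0.01 -0.04 -0.02 -1;0.8 0.4 1.4 -0.01 -0.04 -0.02 -1;1.0 0.4 1.5 -0.01 -0.04 -0.02 -1;1.0 0.4 1.5 -0.01 -0.04 -0.02 -1;0 0 0 0 0 0 -1"

```text
time: 33.62
position: [0.6765, -0.059, 0.2473]
tool_rot: [1.89, 1.361, -1.119]
ft_force: [0.6, 0.2, -1.6]
grip_width: 0.528
```

```bash
python3 - <<'E'
from cyc import *
st();C=cur()@np.load('rel.npy');print(C[:3,3].round(4),C[:3,0].round(3));line(PT(1,-110,.065),1); line(PT(1,-110,.004),4)
E
```

```text
t 33.62 g [ 0.6262 -0.1916  0.1649] z [-0.307 -0.809 -0.502] y [ 0.941 -0.336 -0.035] F [ 0.6  0.2 -1.6] w 45.9 q [-0.71  0.88  0.86  1.44  0.35  1.44 -0.38]
[ 0.6247 -0.1935  0.1427] [-0.035  0.007 -0.999]
0.6 -0.1 0.4 -0.01 0.01 0.04 -1
end q [-0.72  0.89  0.87  1.45  0.34  1.42 -0.42] marg 0.37 e 0.0
body/cup low [(0.15, 0.1), (0.15, 0.1)]
1.5 0.0 0.9 -0.00 0.00 0.01 -1;1.5 0.0 0.9 -0.00 0.00 0.01 -1;1.5 0.0 0.9 -0.00 0.00 0.01 -1;1.5 -0.0 0.9 -0.00 0.00 0.01 -1
end q [-0.7   0.96  0.83  1.47  0.31  1.36 -0.47] marg 0.38 e 0.0
body/cup low [(0.15, 0.1), (0.14, 0.08), (0.12, 0.07), (0.11, 0.05), (0.09, 0.03)]
```

>>> play_rows --targets "0.6 0 0.4 -0.01 0.01 0.04 -1;1.5 0 0.9 0 0 0 -1;1.5 0 0.9 0 0 0 -1;1.5 0 0.9 0 0 0 -1;0 0 0 0 0 0 -1"

```text
time: 34.25
position: [0.6769, -0.0592, 0.1841]
tool_rot: [1.909, 1.327, -1.082]
ft_force: [-0.5, 0.2, -1.1]
grip_width: 0.521
```

```bash
python3 - <<'E'
from cyc import *
st();C=cur()@np.load('rel.npy');print(C[:3,3].round(4),C[:3,0].round(3));line(PT(1,-110,.0),1)
E
```

```text
t 34.25 g [ 0.6285 -0.1916  0.1003] z [-0.295 -0.807 -0.511] y [ 0.938 -0.346  0.005] F [-0.5  0.2 -1.1] w 45.4 q [-0.7   0.95  0.83  1.47  0.31  1.36 -0.47]
[ 0.6279 -0.1936  0.078 ] [ 0.006  0.003 -1.   ]
0.7 -0.1 0.5 0.00 -0.01 -0.00 -1
end q [-0.7   0.96  0.83  1.47  0.31  1.36 -0.48] marg 0.41 e 0.0
body/cup low [(0.09, 0.04), (0.09, 0.03)]
```

>>> play_rows --targets "0.4 0 0.3 0 0 0 -1;0.4 0 0.3 0 0 0 -1;0.3 0 0.2 0 0 0 -1;0.3 0 0.2 0 0 0 -1"

```text
time: 34.75
position: [0.6778, -0.0602, 0.1752]
tool_rot: [1.903, 1.316, -1.089]
ft_force: [-3.9, 5.9, 9.6]
grip_width: 0.528
```

```bash
python3 - <<'E'
from cyc import *
st();C=cur()@np.load('rel.npy');print(C[:3,3].round(4),C[:3,0].round(3))
E
```

```text
t 34.75 g [ 0.6291 -0.1935  0.093 ] z [-0.297 -0.813 -0.501] y [ 0.937 -0.348  0.009] F [-3.9  5.9  9.6] w 45.9 q [-0.7   0.97  0.83  1.46  0.31  1.36 -0.48]
[ 0.6285 -0.1957  0.0707] [ 0.006 -0.009 -1.   ]
```

Contact; release and retreat.

>>> play_rows --targets "-0.2 0 -0.1 0 0 0 -1;0 0 0 0 0 0 0.4;0 0 0 0 0 0 0.4;0 0 0 0 0 0 0.4;0 0 0 0 0 0 0.4;0 0 -2 0 0 0 0.4;0 0 -3 0 0 0 0.4;-1.5 0 -4 0 0 0 0.4;-3 0 -4 0 0 0 0.4;-3 0 -4 0 0 0 0.4"

```text
time: 36.0
position: [0.7159, 0.0491, 0.3312]
tool_rot: [1.9, 1.318, -1.093]
ft_force: [0.7, -0.6, 0.7]
grip_width: 0.697
```

```bash
python3 - <<'E'
from cyc import *
st();cups();line(flip(cupT(3,-60,.06,off=-.024,lift=.03)),18,.06,grip=1)
E
```

```text
t 36.0 g [ 0.6669 -0.0842  0.2493] z [-0.299 -0.813 -0.499] y [ 0.938 -0.348  0.005] F [ 0.7 -0.6  0.7] w 60.6 q [-0.76  0.89  0.86  1.2   0.33  1.69 -0.37]
scene lying [290, 198, 18, 8, 116] [ 0.5114 -0.0292] [0.0208 0.0498] 0.2 0.0508
scene lying [167, 208, 24, 14, 139] [ 0.5797 -0.3595] [0.0358 0.0634] 23.5 0.0502
scene lying [423, 208, 28, 21, 329] [0.5913 0.3589] [0.0854 0.0474] 15.2 0.047
scene lying [195, 214, 25, 15, 139] [ 0.6139 -0.2699] [0.0358 0.0641] 27.0 0.0502
scene lying [223, 221, 24, 15, 144] [ 0.646 -0.189] [0.0344 0.063 ] 21.2 0.0506
scene lying [221, 244, 38, 27, 300] [ 0.7486 -0.1631] [0.0927 0.0948] 80.5 0.0463
scene stand [163, 190, 24, 15, 234] [ 0.5647 -0.3651] [0.0497 0.0521] 70.1 0.1079
scene stand [192, 197, 24, 15, 247] [ 0.5992 -0.2778] [0.0491 0.0505] 73.2 0.1076
scene stand [220, 203, 25, 16, 249] [ 0.6312 -0.1946] [0.0501 0.05  ] 73.2 0.108
top lying [360, 141, 29, 28, 153] [ 0.7456 -0.1664] [0.0908 0.0947] 60.5 0.0486
top stand [380, 176, 18, 19, 232] [ 0.6269 -0.196 ] [0.0459 0.0478] 69.6 0.1105
top stand [407, 185, 19, 19, 245] [ 0.5958 -0.2788] [
[... 318 characters left out ...]
.08 0.06 1;-0.0 -2.0 -0.4 0.02 0.08 0.06 1;-0.1 -2.1 -0.1 0.02 0.08 0.06 1;-0.2 -2.2 0.2 0.02 0.08 0.06 1;-0.3 -2.2 0.4 0.02 0.08 0.06 1;-0.5 -2.3 0.7 0.02 0.08 0.06 1;-0.7 -2.4 0.9 0.02 0.08 0.06 1;-0.9 -2.4 1.2 0.02 0.08 0.06 1;-1.2 -2.4 1.4 0.02 0.08 0.06 1;-1.5 -2.4 1.6 0.02 0.08 0.06 1;-1.8 -2.4 1.7 0.02 0.08 0.06 1;-2.1 -2.3 1.8 0.02 0.08 0.06 1
end q [-1.67  0.19  1.01  2.1   0.12  0.46 -2.1 ] marg 0.23 e 0.003
body/cup low [(0.25, 0.19), (0.25, 0.19), (0.26, 0.19), (0.26, 0.19), (0.26, 0.19), (0.26, 0.19), (0.27, 0.19), (0.26, 0.19), (0.26, 0.18), (0.26, 0.18), (0.26, 0.17), (0.25, 0.16), (0.24, 0.15), (0.23, 0.14), (0.21, 0.13), (0.19, 0.12), (0.17, 0.11), (0.15, 0.1), (0.13, 0.08)]
```

```bash
python3 - <<'E'
from cyc import *
q=qn()
for X in path(cur(),flip(cupT(3,-60,.06,off=-.024,lift=.03)),18,.06)[1:]: q,_,_=sim(q,X,1,2)
for h in(-110,-100,-90): cyc(q,3,0,-60,h,1,.024,verbose=1)
E
```

```text
pre [-1.69  0.19  1.02  2.13  0.14  0.43 -2.13] 0.22 0.0
pick [-1.37  0.39  0.75  2.08 -0.14  0.29 -1.9 ] 0.2 0.003
lift [-1.64  0.15  1.    1.99  0.13  0.59 -2.06] 0.24 0.002
over [-0.75  0.92  0.83  1.3   0.32  1.58 -0.43] 0.27 0.003
place [-0.73  1.02  0.79  1.32  0.28  1.5  -0.5 ] 0.42 0.001
retr [-0.75  0.92  0.83  1.3   0.32  1.58 -0.43] 0.41 0.001
pre [-1.69  0.19  1.02  2.13  0.14  0.43 -2.13] 0.22 0.0
pick [-1.37  0.39  0.75  2.08 -0.14  0.29 -1.9 ] 0.2 0.003
lift [-1.64  0.15  1.    1.99  0.13  0.59 -2.06] 0.24 0.002
over [-0.84  0.84  0.84  1.45  0.41  1.42 -0.4 ] 0.27 0.003
place [-0.82  0.94  0.79  1.47  0.36  1.33 -0.48] 0.41 0.001
retr [-0.84  0.84  0.84  1.45  0.41  1.42 -0.4 ] 0.4 0.001
pre [-1.69  0.19  1.02  2.13  0.14  0.43 -2.13] 0.22 0.0
pick [-1.37  0.39  0.75  2.08 -0.14  0.29 -1.9 ] 0.2 0.003
lift [-1.64  0.15  1.    1.99  0.13  0.59 -2.06] 0.24 0.002
over [-0.93  0.75  0.86  1.6   0.51  1.26 -0.39] 0.27 0.003
place [-0.9   0.87  0.81  1.62  0.46  1.17 -0.47] 0.39 0.001
retr [-0.93  0.75  0.86  1.6   0.51  1.26 -0.39] 0.38 0.001
```

Fine. Go to the last tumbler.

>>> play_rows --targets "-0.7 -1.3 -1.9 0.018 0.08 0.06 1;-0.5 -1.4 -1.7 0.018 0.08 0.06 1;-0.4 -1.4 -1.5 0.018 0.08 0.06 1;-0.2 -1.5 -1.3 0.018 0.08 0.06 1;-0.1 -1.6 -1.1 0.018 0.08 0.06 1;-0.1 -1.7 -0.9 0.018 0.08 0.06 1;0 -1.9 -0.6 0.018 0.08 0.06 1;0 -2.0 -0.4 0.018 0.08 0.06 1;-0.1 -2.1 -0.1 0.018 0.08 0.06 1;-0.2 -2.2 0.2 0.018 0.08 0.06 1;-0.3 -2.2 0.4 0.018 0.08 0.06 1;-0.5 -2.3 0.7 0.018 0.08 0.06 1;-0.7 -2.4 0.9 0.018 0.08 0.06 1;-0.9 -2.4 1.2 0.018 0.08 0.06 1;-1.2 -2.4 1.4 0.018 0.08 0.06 1;-1.5 -2.4 1.6 0.018 0.08 0.06 1;0 0 0 0 0 0 1"

```text
time: 38.22
position: [0.4964, 0.3199, 0.3038]
tool_rot: [-3.01, -0.434, -0.647]
ft_force: [0.1, -1.2, 1.0]
grip_width: 1.004
```

```bash
python3 - <<'E'
from cyc import *
st();cups();line(flip(cupT(3,-60,.05,off=-.024,lift=.015)),6,0,grip=1)
E
```

```text
t 38.23 g [0.5617 0.3347 0.1541] z [ 0.398  0.09  -0.913] y [ 0.277 -0.961  0.026] F [ 0.1 -1.2  1. ] w 87.3 q [-1.58  0.21  1.01  1.94 -0.02  0.7  -1.89]
scene lying [290, 197, 18, 9, 118] [ 0.5107 -0.0291] [0.021  0.0501] 0.9 0.0508
scene lying [167, 208, 24, 14, 138] [ 0.5786 -0.3585] [0.0338 0.0638] 27.6 0.0499
scene lying [423, 208, 28, 21, 326] [0.59   0.3584] [0.0838 0.0481] 15.7 0.047
scene lying [195, 214, 25, 16, 135] [ 0.6129 -0.2704] [0.0365 0.0644] 27.0 0.0498
scene lying [223, 221, 24, 16, 140] [ 0.6449 -0.1884] [0.036  0.0635] 24.1 0.05
scene lying [221, 244, 38, 27, 294] [ 0.7482 -0.1632] [0.095  0.0922] 11.5 0.0466
scene stand [163, 190, 25, 15, 231] [ 0.5671 -0.3656] [0.0501 0.0517] 72.6 0.108
scene stand [192, 197, 24, 16, 240] [ 0.5994 -0.2783] [0.051  0.0496] 69.3 0.1079
scene stand [220, 203, 25, 16, 252] [ 0.6318 -0.1942] [0.0489 0.0497] 68.0 0.1077
top lying [360, 141, 29, 28, 162] [ 0.7444 -0.1643] [0.0917 0.0918] 42.8 0.0488
top lying [204, 195, 15, 9, 74] [0.6172 0.3666] [0.0161 0.0465] 14.9 0.0494
top stand [380, 176, 18, 19, 234] [ 0.6273 -0.1961] [0.0459 0.0478] 69.9 0.1104
top stand [407, 185, 19, 19, 241] [ 0.5952 -0.2791] [0.0476 0.0476] 69.1 0.1099
top stand [436, 194, 20, 19, 249] [ 0.5616 -0.3666] [0.0479 0.0483] 69.8 0.1098
-1.1 -0.3 1.0 0.00 0.02 0.00 1;-1.1 -0.3 1.0 0.00 0.02 0.00 1;-1.1 -0.3 0.9 0.00 0.02 0.00 1;-1.1 -0.3 0.9 0.00 0.02 0.00 1;-1.1 -0.3 0.9 0.00 0.02 0.00 1;-1.1 -0.3 0.9 0.00 0.02 0.00 1
end q [-1.64  0.26  1.    2.11 -0.02  0.41 -1.99] marg 0.23 e 0.0
body/cup low [(0.19, 0.12), (0.17, 0.11), (0.16, 0.1), (0.15, 0.09), (0.13, 0.08), (0.12, 0.07), (0.11, 0.06)]
```

>>> play_rows --targets "-1.1 -0.3 1.0 0.00 0.02 0.00 1;-1.1 -0.3 1.0 0.00 0.02 0.00 1;-1.1 -0.3 0.9 0.00 0.02 0.00 1;-1.1 -0.3 0.9 0.00 0.02 0.00 1;-1.1 -0.3 0.9 0.00 0.02 0.00 1;-1.1 -0.3 0.9 0.00 0.02 0.00 1;0 0 0 0 0 0 1"

```text
time: 39.2
position: [0.4772, 0.3182, 0.2355]
tool_rot: [-2.951, -0.401, -0.851]
ft_force: [0.5, 0.2, 0.1]
grip_width: 1.002
```

```bash
python3 - <<'E'
from cyc import *
st();line(flip(cupT(3,-60,.0,off=-.024,z=.027)),4,0,grip=1)
E
```

```text
t 39.2 g [0.5621 0.3367 0.0965] z [ 0.518  0.113 -0.848] y [ 0.259 -0.966  0.029] F [0.5 0.2 0.1] w 87.2 q [-1.65  0.27  1.04  2.1   0.03  0.4  -2.02]
-0.6 -0.3 1.6 0.01 -0.01 0.00 1;-0.6 -0.3 1.6 0.01 -0.01 0.00 1;-0.6 -0.3 1.6 0.01 -0.01 0.00 1;-0.6 -0.2 1.6 0.01 -0.01 0.00 1
end q [-1.39  0.39  0.77  2.08 -0.17  0.29 -1.88] marg 0.2 e 0.0
body/cup low [(0.12, 0.07), (0.1, 0.05), (0.08, 0.04), (0.07, 0.02), (0.05, 0.0)]
```

>>> play_rows --targets "-0.7 -0.3 1.6 0.01 -0.01 0 1;-0.7 -0.3 1.6 0.01 -0.01 0 1;-0.7 -0.3 1.6 0.01 -0.01 0 1;-0.6 -0.2 1.6 0.01 -0.01 0 1;0 0 0 0 0 0 1"

```text
time: 39.83
position: [0.4941, 0.3299, 0.1733]
tool_rot: [-2.932, -0.406, -0.786]
ft_force: [0.4, 0.2, 0.1]
grip_width: 1.003
```

```bash
python3 - <<'E'
from cyc import *
st();line(flip(cupT(3,-60,.0,off=-.024,z=.027)),1,0,grip=1)
E
```

```text
t 39.83 g [0.5728 0.3535 0.0314] z [ 0.48   0.144 -0.865] y [ 0.274 -0.962 -0.008] F [0.4 0.2 0.1] w 87.2 q [-1.36  0.38  0.75  2.07 -0.18  0.3  -1.84]
-0.8 -0.3 0.0 -0.01 -0.00 0.00 1
end q [-1.39  0.39  0.77  2.08 -0.17  0.29 -1.87] marg 0.2 e 0.0
body/cup low [(0.06, 0.01), (0.05, 0.0)]
```

>>> play_rows --targets "-0.8 -0.2 0.1 -0.01 0 0 1;-0.2 0 0.1 0 0 0 1;0 0 0 0 0 0 -1;0 0 0 0 0 0 -1;0 0 0 0 0 0 -1;0 0 0 0 0 0 -1;0 0 0 0 0 0 -1;0 0 0 0 0 0 -1;0 0 0 0 0 0 -1;0 0 0 0 0 0 -1" --newtons 30

```text
time: 41.08
position: [0.4874, 0.3304, 0.1697]
tool_rot: [-2.938, -0.402, -0.796]
ft_force: [0.1, -0.3, 1.5]
grip_width: 0.528
```

```bash
python3 - <<'E'
from cyc import *
st();grab(3); L=flip(cupT(3,-60,.0,off=-.024,lift=.14)); go(L); line(PT(0,-100,.10),19,.06,C=L)
E
```

```text
t 41.08 g [0.5671 0.3527 0.0282] z [ 0.486  0.136 -0.863] y [ 0.269 -0.963  0.   ] F [ 0.1 -0.3  1.5] w 46.0 q [-1.39  0.39  0.78  2.08 -0.17  0.29 -1.87]
along -0.022786746464094974 dz 0.002157292401996771
3 rows: 2.31 -0.01 -3.99 -0.000 -0.002 0.000
1.7 2.2 -1.2 -0.02 -0.07 -0.06 -1;1.4 2.2 -1.1 -0.02 -0.07 -0.06 -1;1.1 2.2 -0.9 -0.02 -0.07 -0.06 -1;0.8 2.2 -0.7 -0.02 -0.07 -0.06 -1;0.6 2.2 -0.5 -0.02 -0.07 -0.06 -1;0.4 2.1 -0.3 -0.02 -0.07 -0.06 -1;0.2 2.0 -0.1 -0.02 -0.07 -0.06 -1;0.1 1.9 0.2 -0.02 -0.07 -0.06 -1;-0.0 1.8 0.4 -0.02 -0.07 -0.06 -1;-0.1 1.7 0.7 -0.02 -0.07 -0.06 -1;-0.1 1.6 0.9 -0.02 -0.07 -0.06 -1;-0.1 1.4 1.2 -0.02 -0.07 -0.06 -1;-0.1 1.3 1.4 -0.02 -0.07 -0.06 -1;-0.0 1.2 1.6 -0.02 -0.07 -0.06 -1;0.1 1.1 1.9 -0.02 -0.07 -0.06 -1;0.2 0.9 2.1 -0.02 -0.07 -0.06 -1;0.4 0.8 2.2 -0.02 -0.07 -0.06 -1;0.6 0.7 2.4 -0.02 -0.07 -0.06 -1;0.8 0.6 2.5 -0.02 -0.07 -0.06 -1
end q [-0.86  0.84  0.88  1.44  0.39  1.42 -0.37] marg 0.23 e 0.001
body/cup low [(0.19, 0.14), (0.2, 0.15), (0.22, 0.16), (0.23, 0.16), (0.24, 0.17), (0.25, 0.17), (0.26, 0.17), (0.26, 0.17), (0.26, 0.17), (0.26, 0.17), (0.25, 0.17), (0.25, 0.17), (0.25, 0.17), (0.24, 0.17), (0.23, 0.16), (0.23, 0.16), (0.22, 0.15), (0.21, 0.15), (0.2, 0.14), (0.19, 0.13)]
```

>>> play_rows --targets "2.3 0 -4 0 0 0 -1;2.3 0 -4 0 0 0 -1;2.3 0 -4 0 0 0 -1"

```text
time: 41.45
position: [0.4845, 0.3286, 0.3059]
tool_rot: [-2.951, -0.404, -0.784]
ft_force: [-0.9, 0.8, -0.5]
grip_width: 0.529
```

>>> play_rows --targets "1.7 2.2 -1.2 -0.018 -0.073 -0.06 -1;1.4 2.2 -1.1 -0.018 -0.073 -0.06 -1;1.1 2.2 -0.9 -0.018 -0.073 -0.06 -1;0.8 2.2 -0.7 -0.018 -0.073 -0.06 -1;0.6 2.2 -0.5 -0.018 -0.073 -0.06 -1;0.4 2.1 -0.3 -0.018 -0.073 -0.06 -1;0.2 2.0 -0.1 -0.018 -0.073 -0.06 -1;0.1 1.9 0.2 -0.018 -0.073 -0.06 -1;0 1.8 0.4 -0.018 -0.073 -0.06 -1;-0.1 1.7 0.7 -0.018 -0.073 -0.06 -1;-0.1 1.6 0.9 -0.018 -0.073 -0.06 -1;-0.1 1.4 1.2 -0.018 -0.073 -0.06 -1;-0.1 1.3 1.4 -0.018 -0.073 -0.06 -1;0 1.2 1.6 -0.018 -0.073 -0.06 -1;0.1 1.1 1.9 -0.018 -0.073 -0.06 -1;0 0 0 0 0 0 -1"

```text
time: 43.45
position: [0.6633, 0.0926, 0.3434]
tool_rot: [2.109, 1.326, -0.742]
ft_force: [0.7, 0.2, -2.3]
grip_width: 0.523
```

```bash
python3 - <<'E'
from cyc import *
st(); line(PT(0,-100,.075),6,.01); 
E
```

```text
t 43.45 g [ 0.636  -0.0205  0.2277] z [-0.167 -0.689 -0.705] y [ 0.916 -0.373  0.148] F [ 0.7  0.2 -2.3] w 45.5 q [-0.92  0.72  0.91  1.39  0.2   1.54 -0.55]
0.2 0.6 1.3 -0.01 -0.04 -0.04 -1;0.4 0.5 1.4 -0.01 -0.04 -0.04 -1;0.6 0.5 1.6 -0.01 -0.04 -0.04 -1;0.8 0.4 1.8 -0.01 -0.04 -0.04 -1;1.0 0.4 1.9 -0.01 -0.04 -0.04 -1;1.3 0.4 2.0 -0.01 -0.04 -0.04 -1
end q [-0.86  0.87  0.88  1.46  0.36  1.39 -0.39] marg 0.33 e 0.0
body/cup low [(0.22, 0.16), (0.22, 0.15), (0.21, 0.15), (0.2, 0.14), (0.19, 0.13), (0.18, 0.12), (0.16, 0.1)]
```

>>> play_rows --targets "0.2 0.6 1.3 -0.01 -0.04 -0.04 -1;0.4 0.5 1.4 -0.01 -0.04 -0.04 -1;0.6 0.5 1.6 -0.01 -0.04 -0.04 -1;0.8 0.4 1.8 -0.01 -0.04 -0.04 -1;1.0 0.4 1.9 -0.01 -0.04 -0.04 -1;1.0 0.4 1.8 -0.01 -0.04 -0.04 -1;0 0 0 0 0 0 -1"

```text
time: 44.32
position: [0.6824, 0.0294, 0.2463]
tool_rot: [1.746, 1.472, -1.021]
ft_force: [-0.1, 0.0, -0.8]
grip_width: 0.525
```

```bash
python3 - <<'E'
from cyc import *
st();C=cur()@np.load('rel.npy');print(C[:3,3].round(4),C[:3,0].round(3));line(PT(0,-100,.065),1); line(PT(0,-100,.004),4)
E
```

```text
t 44.33 g [ 0.6559 -0.11    0.164 ] z [-0.162 -0.85  -0.502] y [ 0.984 -0.178 -0.016] F [-0.1  0.  -0.8] w 45.7 q [-0.85  0.88  0.88  1.45  0.36  1.4  -0.38]
[ 0.6551 -0.1121  0.1412] [-0.016 -0.    -1.   ]
0.6 -0.0 0.0 -0.01 0.00 0.01 -1
end q [-0.86  0.89  0.87  1.46  0.36  1.38 -0.4 ] marg 0.37 e 0.0
body/cup low [(0.16, 0.1), (0.15, 0.09)]
1.5 0.0 0.8 -0.00 0.00 0.00 -1;1.5 0.0 0.8 -0.00 0.00 0.00 -1;1.5 0.0 0.8 -0.00 0.00 0.00 -1;1.5 -0.0 0.8 -0.00 0.00 0.00 -1
end q [-0.84  0.96  0.84  1.47  0.33  1.32 -0.45] marg 0.37 e 0.0
body/cup low [(0.16, 0.1), (0.14, 0.08), (0.12, 0.07), (0.11, 0.05), (0.09, 0.03)]
```

>>> play_rows --targets "0.6 0 0 -0.01 0 0.01 -1;1.5 0 0.8 0 0 0 -1;1.5 0 0.8 0 0 0 -1;1.5 0 0.8 0 0 0 -1;0 0 0 0 0 0 -1"

```text
time: 44.95
position: [0.6838, 0.0363, 0.1868]
tool_rot: [1.745, 1.466, -1.001]
ft_force: [0.0, 0.2, -0.9]
grip_width: 0.522
```

```bash
python3 - <<'E'
from cyc import *
st();C=cur()@np.load('rel.npy');print(C[:3,3].round(4),C[:3,0].round(3));line(PT(0,-100,.0),1)
E
```

```text
t 44.95 g [ 0.6595 -0.1032  0.1041] z [-0.148 -0.851 -0.504] y [ 0.985 -0.172  0.   ] F [ 0.   0.2 -0.9] w 45.5 q [-0.85  0.95  0.84  1.47  0.33  1.34 -0.45]
[ 0.6591 -0.1053  0.0813] [ 0.    -0.001 -1.   ]
0.8 -0.1 0.9 0.00 0.00 0.00 -1
end q [-0.84  0.96  0.84  1.47  0.32  1.32 -0.46] marg 0.4 e 0.0
body/cup low [(0.1, 0.04), (0.09, 0.03)]
```

>>> play_rows --targets "0.4 0 0.4 0 0 0 -1;0.4 0 0.3 0 0 0 -1;0.3 0 0.2 0 0 0 -1;0.3 0 0.2 0 0 0 -1;0.2 0 0.2 0 0 0 -1"

```text
time: 45.58
position: [0.6848, 0.0336, 0.174]
tool_rot: [1.74, 1.456, -1.005]
ft_force: [-2.1, 3.4, 6.3]
grip_width: 0.529
```

```bash
python3 - <<'E'
from cyc import *
st();C=cur()@np.load('rel.npy');print(C[:3,3].round(4),C[:3,0].round(3))
E
```

```text
t 45.58 g [ 0.6604 -0.1066  0.0926] z [-0.149 -0.855 -0.496] y [ 0.985 -0.174  0.004] F [-2.1  3.4  6.3] w 46.1 q [-0.84  0.97  0.84  1.47  0.33  1.32 -0.46]
[ 0.6601 -0.109   0.0698] [ 0.003 -0.01  -1.   ]
```

>>> play_rows --targets "-0.1 0 -0.1 0 0 0 -1;0 0 0 0 0 0 0.4;0 0 0 0 0 0 0.4;0 0 0 0 0 0 0.4;0 0 0 0 0 0 0.4;0 0 -2 0 0 0 0.4;0 0 -3 0 0 0 0.4;-1.5 0 -4 0 0 0 0.4;-3 0 -4 0 0 0 0.4;-3 0 -4 0 0 0 0.4;-3 0 -3 0 0 0 0.4"

```text
time: 46.95
position: [0.7052, 0.1635, 0.3713]
tool_rot: [1.736, 1.461, -1.007]
ft_force: [0.6, -0.6, -1.4]
grip_width: 0.705
```

```bash
python3 - <<'E'
from cyc import *
st();cups()
for n in('scene','top'):
    d=img(n); cv2.imwrite(f'pics/{n}5.png',d['pixels']); np.savez(f'{n}5.npz',**d)
E
```

```text
t 46.95 g [0.6811 0.0232 0.29  ] z [-0.147 -0.856 -0.496] y [ 0.985 -0.17   0.001] F [ 0.6 -0.6 -1.4] w 61.3 q [-0.92  0.87  0.88  1.16  0.36  1.72 -0.31]
scene lying [290, 198, 18, 8, 118] [ 0.5108 -0.029 ] [0.0209 0.0498] 0.1 0.0512
scene lying [167, 208, 24, 14, 135] [ 0.5794 -0.359 ] [0.0344 0.0636] 25.1 0.0504
scene lying [195, 214, 24, 15, 138] [ 0.6138 -0.2712] [0.0372 0.0639] 23.6 0.0503
scene lying [223, 221, 24, 15, 139] [ 0.6445 -0.1885] [0.0348 0.0641] 24.4 0.0497
scene lying [256, 225, 21, 17, 141] [ 0.6563 -0.1071] [0.0447 0.0474] 79.4 0.0502
scene lying [221, 244, 38, 27, 296] [ 0.749  -0.1629] [0.0937 0.095 ] 81.9 0.0466
scene stand [163, 190, 24, 15, 230] [ 0.5653 -0.3658] [0.0495 0.0512] 70.1 0.1078
scene stand [192, 197, 24, 15, 245] [ 0.5986 -0.2766] [0.0507 0.0508] 70.7 0.108
scene stand [220, 203, 25, 16, 249] [ 0.6311 -0.1946] [0.0493 0.0509] 68.1 0.1079
scene stand [254, 207, 22, 15, 262] [ 0.6496 -0.107 ] [0.048  0.0508] 80.6 0.1097
top lying [360, 141, 29, 28, 168] [ 0.7449 -0.1648] [0.0919 0.0935] 43.8 0.0486
top stand [352, 169, 17, 17, 235] [ 0.6562 -0.11  ] [0.046  0.0491] 79.6 0.1111
top stand [380, 176, 18, 19, 234] [ 0.6277 -0.1961] [0.046 0.048] 69.9 0.1101
top stand [407, 185, 19, 19, 242] [ 0.5952 -0.2785] [0.0459 0.0478] 70.1 0.1102
top stand [437, 194, 19, 19, 243] [ 0.562 -0.367] [0.0471 0.0474] 69.9 0.11
```

View pics/scene5.png

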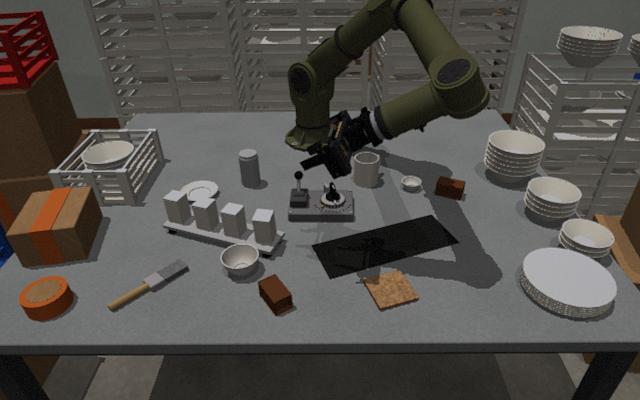

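View pics/top5.png

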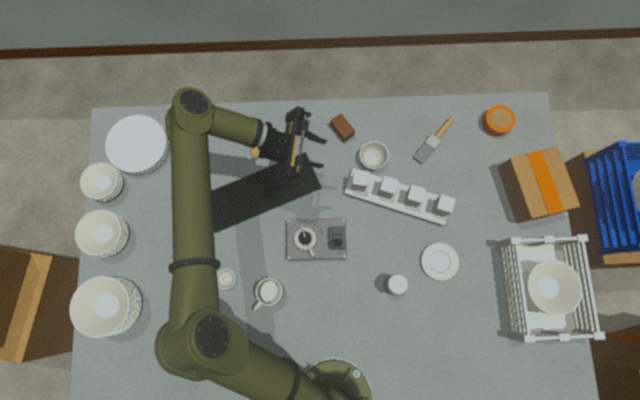

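```bash
python3 - <<'E'
from h import *
for n in('scene','top'):
    d=dict(np.load(f'{n}5.npz')); X=cloud(d); z=X[...,2]
    m=((z>.095)&(z<.125)&(X[...,0]>.5)&(X[...,0]<.72)&(X[...,1]>-.42)&(X[...,1]<-.06)).astype(np.uint8)
    k,l,s,c=cv2.connectedComponentsWithStats(m)
    for i in range(1,k):
        if s[i,4]<70: continue
        mm=cv2.erode((l==i).astype(np.uint8),np.ones((5,5))).astype(bool); p=X[mm]
        A=np.c_[p[:,:2]-p[:,:2].mean(0),np.ones(len(p))]; co=np.linalg.lstsq(A,p[:,2],rcond=None)[0]
        print(n,len(p),p.mean(0).round(4),'slope',co[:2].round(3))
    print(n)
d=dict(np.load('scene5.npz'));cv2.imwrite('pics/sc5z.png',cv2.resize(d['pixels'][180:265,150:300],None,fx=5.3,fy=5.3,interpolation=cv2.INTER_CUBIC))
E
```

```text
scene 90 [ 0.5748 -0.3611  0.1083] slope [ 0.    -0.015]
scene 123 [ 0.6077 -0.2745  0.1085] slope [-0.017  0.013]
scene 111 [ 0.6421 -0.1915  0.1082] slope [-0.026  0.002]
scene 159 [ 0.6694 -0.1075  0.1096] slope [-0.123  0.016]
scene
top 111 [ 0.6527 -0.1085  0.1113] slope [ 0.001 -0.003]
top 82 [ 0.6282 -0.1955  0.1108] slope [-0.032  0.056]
top 118 [ 0.5943 -0.2776  0.1097] slope [0.012 0.023]
top 89 [ 0.562  -0.3649  0.1105] slope [-0.011 -0.002]
top
```

View pics/sc5z.png

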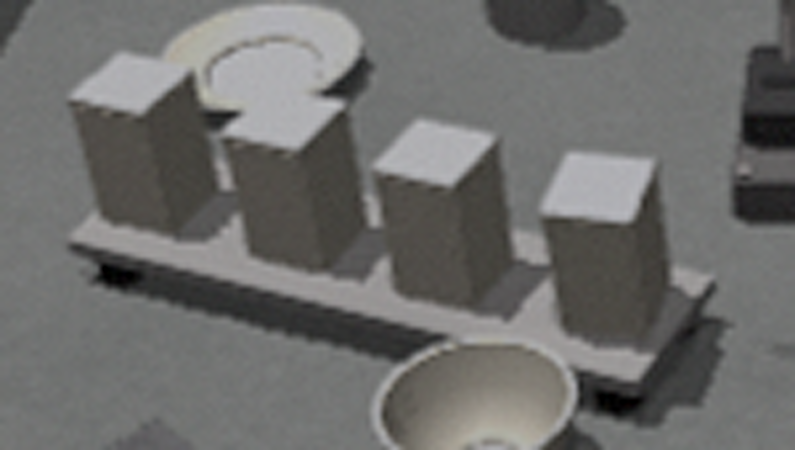

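```bash
python3 - <<'E'
from h import *
res={}
for n in('scene','top'):
  for k in(0,5):
    d=dict(np.load(f'{n}{k}.npz')); X=cloud(d); px=d['pixels'].astype(int)
    hsv=cv2.cvtColor(d['pixels'],cv2.COLOR_BGR2HSV)
    box=(X[...,0]>.40)&(X[...,0]<.60)&(X[...,1]>-.08)&(X[...,1]<.14)
    b=box&(hsv[...,0]>8)&(hsv[...,0]<30)&(hsv[...,1]>90)
    v,u=np.nonzero(b); 
    sat=hsv[...,1][b].astype(float)
    if len(u):
        uc,vc=(u*sat).sum()/sat.sum(),(v*sat).sum()/sat.sum()
        print(n,k,'brass',len(u),uc.round(2),vc.round(2),P(d,uc,vc,.036).round(4))
    # box top
    t=(box&(abs(X[...,2]-.03)<.006)).astype(np.uint8); kk,l,s,c=cv2.connectedComponentsWithStats(t); i=1+np.argmax(s[1:,4])
    r=cv2.minAreaRect(X[l==i][:,:2].astype(np.float32)); print('  box',np.round(r[0],4),np.round(r[1],4),round(r[2],1))
    # ring: bright on box
    g=hsv[...,2].astype(int); rg=(box&(hsv[...,1]<60)&(abs(X[...,2]-.042)<.006)&(g>(110 if n=='top' else 95))).astype(np.uint8)
    kk,l,s,c=cv2.connectedComponentsWithStats(rg); 
    if kk>1:
        i=1+np.argmax(s[1:,4]); cn,_=cv2.findContours((l==i).astype(np.uint8),cv2.RETR_EXTERNAL,cv2.CHAIN_APPROX_NONE)
        cn=max(cn,key=len)[:,0]; W=np.array([P(d,*q,.042) for q in cn]); 
        (cx,cy),rr=cv2.minEnclosingCircle(W[:,:2].astype(np.float32)); print('  ring',s[i].tolist(),cx,cy,rr)
    bl=box&(X[...,2]>.07); p=X[bl]; print('  high',[ (p[p[:,1]>.02].mean(0).round(4)).tolist(), p[p[:,1]<.02].mean(0).round(4).tolist()])
for n,(a,b,c,e) in dict(scene=(175,225,300,365),top=(215,265,280,350)).items():
    d=dict(np.load(f'{n}5.npz')); cv2.imwrite(f'pics/{n}5box.png',cv2.resize(d['pixels'][a:b,c:e],None,fx=11,fy=11,interpolation=cv2.INTER_NEAREST))
E
```

```text
scene 0 brass 20 323.1 196.07 [0.4665 0.0428 0.036 ]
  box [0.4835 0.0382] [0.189  0.1373] 87.1
  ring [321, 194, 14, 11, 63] 0.4909437298774719 0.05884517729282379 0.03143801912665367
  high [[0.4899, 0.0718, 0.0802], [0.467, -0.0282, 0.1013]]
scene 5 brass 18 321.72 195.06 [0.4609 0.0385 0.036 ]
  box [0.4842 0.0375] [0.1889 0.1365] 88.4
  ring [321, 192, 24, 13, 119] 0.48431864380836487 0.07091314345598221 0.03606843575835228
  high [[0.4905, 0.072, 0.0802], [0.4674, -0.0282, 0.1016]]
top 0 brass 2 314.0 227.49 [0.5141 0.0403 0.036 ]
  box [0.4796 0.0357] [0.1899 0.1309] 89.1
  ring [293, 227, 24, 24, 257] 0.4812251627445221 0.07026039808988571 0.03827740624547005
  high [[0.4799, 0.0707, 0.0863], [0.4555, -0.0292, 0.1154]]
top 5 brass 2 314.0 227.49 [0.5141 0.0403 0.036 ]
  box [0.4796 0.036 ] [0.19   0.1305] 88.9
  ring [293, 227, 25, 24, 249] 0.48056429624557495 0.0683225467801094 0.03963681310415268
  high [[0.5216, 0.0799, 0.1814], [0.4559, -0.0294, 0.1139]]
```

View pics/scene5box.png

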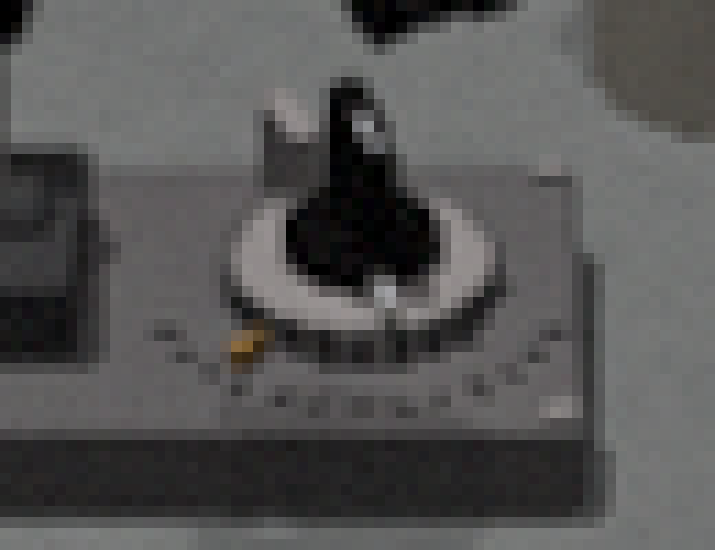

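View pics/top5box.png

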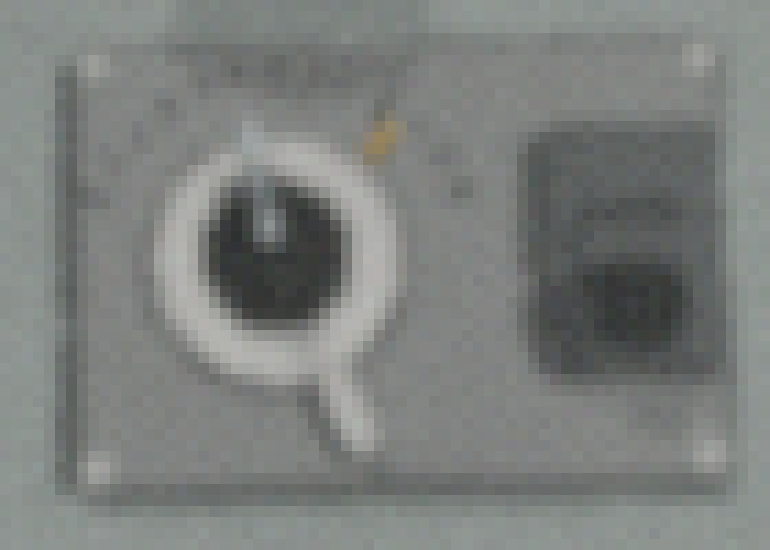

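```bash
python3 - <<'E'
from h import *
for n,(a,b,c,e) in dict(scene=(175,225,312,365),top=(215,265,285,325)).items():
  for k in (0,5):
    d=dict(np.load(f'{n}{k}.npz')); hsv=cv2.cvtColor(d['pixels'],cv2.COLOR_BGR2HSV).astype(float)
    w=np.zeros((400,640)); px=d['pixels'].astype(float); yb=(px[...,2]+px[...,1])/2-px[...,0]
    w[a:b,c:e]=np.clip(px[a:b,c:e,2]-px[a:b,c:e,0]-25,0,None)
    v,u=np.nonzero(w>0); ww=w[v,u]
    print(n,k,len(u),[(int(x),int(y),int(z)) for x,y,z in zip(u,v,ww)][:14])
    uc,vc=(u*ww).sum()/ww.sum(),(v*ww).sum()/ww.sum(); print('  brass',uc.round(2),vc.round(2),P(d,uc,vc,.036).round(4))
d=dict(np.load('top0.npz'))
print('ctr',P(d,304.7,238.0,.042).round(4),'ptr tip',P(d,302.0,226.3,.048).round(4), 'lug',P(d,280+365/11-.5,215+440/11-.5,.06).round(4))
E
```

```text
scene 0 9 [(321, 205, 2), (322, 205, 17), (323, 205, 20), (324, 205, 2), (321, 206, 40), (322, 206, 45), (323, 206, 6), (321, 207, 13), (322, 207, 13)]
  brass 321.84 205.91 [0.5183 0.0395 0.036 ]
scene 5 10 [(323, 204, 1), (321, 205, 4), (322, 205, 22), (323, 205, 25), (324, 205, 2), (321, 206, 48), (322, 206, 53), (323, 206, 13), (321, 207, 15), (322, 207, 11)]
  brass 321.88 205.85 [0.518  0.0396 0.036 ]
top 0 8 [(314, 226, 6), (315, 226, 13), (313, 227, 4), (314, 227, 26), (315, 227, 16), (313, 228, 13), (314, 228, 25), (315, 228, 3)]
  brass 314.14 227.21 [0.515  0.0398 0.036 ]
top 5 8 [(314, 226, 6), (315, 226, 14), (313, 227, 1), (314, 227, 31), (315, 227, 21), (313, 228, 18), (314, 228, 28), (315, 228, 2)]
  brass 314.15 227.23 [0.5149 0.0397 0.036 ]
ctr [0.481  0.0708 0.042 ] ptr tip [0.5177 0.078  0.048 ] lug [0.4265 0.0473 0.06  ]
```

```bash
python3 - <<'E'
from cyc import *
d=dict(np.load('scene0.npz'))
c=P(d,332.6,198.3,.042); print('scene ctr',c.round(4),'brass ang',np.degrees(np.arctan2(*-(np.array([.5182,.0396])-c[:2])[::-1]*[1,-1])))
K=(.483,.0718)
q=qn()
for fl in(1,0):
    f=flip if fl else (lambda T:T)
    qq=q
    for nm,T in(('over',f(tgt((*K,.17),11,-90))),('down',f(tgt((*K,.080),11,-90))),('turn',f(tgt((*K,.08),-42.5,-90)))):
        qq,m,e=sim(qq,T,16);print(fl,nm,qq.round(2),round(m,2),round(e,3))
line(flip(tgt((*K,.17),11,-90)),14,0.03,grip=-.35,chk=False)
E
```

```text
scene ctr [0.4879 0.0713 0.042 ] brass ang 46.31961053466107
1 over [-1.35 -0.    1.17  1.96  0.    1.18 -1.56] 0.07 0.0
1 down [-1.22  0.22  1.12  2.06 -0.24  1.   -1.36] 0.07 0.0
1 turn [-1.31  0.28  1.24  2.06 -0.32  1.01 -2.22] 0.0 0.007
0 over [-0.86  0.01  0.67  1.96 -0.01  1.18  1.57] 0.31 0.001
0 down [-0.83  0.14  0.67  2.05 -0.1   0.99  1.66] 0.31 0.0
0 turn [-0.92  0.15  0.77  2.05 -0.12  0.99  0.74] 0.4 0.0
-1.0 -0.8 -0.0 0.05 0.07 0.08 -0.35;-1.0 -0.8 0.1 0.05 0.07 0.08 -0.35;-1.0 -0.8 0.3 0.05 0.07 0.08 -0.35;-1.1 -0.8 0.4 0.05 0.07 0.08 -0.35;-1.1 -0.8 0.6 0.05 0.07 0.08 -0.35;-1.2 -0.8 0.7 0.05 0.07 0.08 -0.35;-1.3 -0.7 0.9 0.05 0.07 0.08 -0.35;-1.4 -0.7 1.0 0.05 0.07 0.08 -0.35;-1.5 -0.6 1.2 0.05 0.07 0.08 -0.35;-1.6 -0.6 1.3 0.05 0.07 0.08 -0.35;-1.8 -0.5 1.4 0.05 0.07 0.08 -0.35;-1.9 -0.4 1.5 0.05 0.07 0.08 -0.35;-2.1 -0.2 1.7 0.05 0.07 0.08 -0.35;-2.3 -0.1 1.7 0.05 0.07 0.08 -0.35
end q [-1.37 -0.    1.18  1.97  0.    1.18 -1.56] marg 0.06 e 0.003
```

```bash
cat > ring.py <<'E'
from h import *
from scipy.optimize import least_squares
def ring(d,n,save=None):
    a,b,c,e=dict(scene=(175,225,312,352),top=(215,262,285,326))[n]
    S=8; g=cv2.GaussianBlur(d['pixels'],(0,0),.6)[a:b,c:e]; g=cv2.cvtColor(g,cv2.COLOR_BGR2GRAY)
    G8=cv2.resize(g,None,fx=S,fy=S,interpolation=cv2.INTER_CUBIC)
    c0=proj(d,[.484,.0715,.042])
    pts=[]
    for th in np.linspace(0,2*np.pi,180,endpoint=False):
        prof=[];rr=np.arange(.028,.045,.0004)
        for r in rr:
            uv=proj(d,[.484+r*np.cos(th),.0715+r*np.sin(th),.042]); x=(uv[0]-c+.5)*S-.5;y=(uv[1]-a+.5)*S-.5
            prof.append(G8[int(np.clip(round(y),0,G8.shape[0]-1)),int(np.clip(round(x),0,G8.shape[1]-1))])
        prof=np.array(prof,float); dg=np.gradient(cv2.GaussianBlur(prof[None],(0,0),3)[0]); i=dg.argmin()
        if dg[i]<-.6 and 1<i<len(rr)-2: pts.append((.484+rr[i]*np.cos(th),.0715+rr[i]*np.sin(th),th))
    p=np.array(pts)
    f=least_squares(lambda v:np.hypot(p[:,0]-v[0],p[:,1]-v[1])-v[2],[.484,.0715,.036],loss='soft_l1',f_scale=.001)
    f2=least_squares(lambda v:np.hypot(p[:,0]-v[0],p[:,1]-v[1])-.036,[.484,.0715],loss='soft_l1',f_scale=.001)
    return f.x,f2.x,len(p),np.median(abs(f.fun))
def brass(d,n):
    a,b,c,e=dict(scene=(200,212,312,335),top=(220,235,307,322))[n]
    px=d['pixels'].astype(float);w=np.zeros((400,640));w[a:b,c:e]=np.clip(px[a:b,c:e,2]-px[a:b,c:e,0]-25,0,None)
    v,u=np.nonzero(w>0);ww=w[v,u];return P(d,(u*ww).sum()/ww.sum(),(v*ww).sum()/ww.sum(),.036)
if __name__=='__main__':
  for n in('scene','top'):
    for k in(0,5):
        d=dict(np.load(f'{n}{k}.npz')); f,f2,m,e=ring(d,n);b=brass(d,n)
        print(n,k,f.round(4),f2.round(4),m,round(e,4),'brass',b.round(4),[round(float(np.degrees(np.arctan2(c[1]-b[1],b[0]-c[0]))),1) for c in(f,f2)])
E
python3 ring.py
```

```text
scene 0 [0.4855 0.0707 0.0353] [0.4849 0.0706] 148 0.0007 brass [0.5183 0.0395 0.036 ] [43.7, 43.0]
scene 5 [0.4855 0.0707 0.0353] [0.4848 0.0706] 149 0.0007 brass [0.518  0.0396 0.036 ] [43.7, 43.1]
top 0 [0.481  0.0707 0.0348] [0.481  0.0706] 177 0.0004 brass [0.515  0.0398 0.036 ] [42.3, 42.2]
top 5 [0.481  0.0707 0.0349] [0.4809 0.0706] 177 0.0004 brass [0.5149 0.0397 0.036 ] [42.3, 42.2]
```

```bash
python3 - <<'E'
from cyc import *
T=tgt((.483,.0708,.17),11,-90)
R=Ro.from_matrix(cur()[:3,:3].T@T[:3,:3]).as_rotvec();print(R)
line(T,18,0.03,grip=-.35,chk=False)
E
```

```text
[-1.0023688   0.69329601 -1.73083028]
-0.6 -2.0 -0.0 -0.06 0.04 -0.10 -0.35;-0.4 -2.0 -0.0 -0.06 0.04 -0.10 -0.35;-0.3 -2.0 -0.0 -0.06 0.04 -0.10 -0.35;-0.1 -1.9 -0.0 -0.06 0.04 -0.10 -0.35;0.0 -1.8 -0.0 -0.06 0.04 -0.10 -0.35;0.2 -1.7 0.0 -0.06 0.04 -0.10 -0.35;0.3 -1.6 0.1 -0.06 0.04 -0.10 -0.35;0.4 -1.5 0.1 -0.06 0.04 -0.10 -0.35;0.5 -1.4 0.2 -0.06 0.04 -0.10 -0.35;0.6 -1.2 0.3 -0.06 0.04 -0.10 -0.35;0.6 -1.1 0.4 -0.06 0.04 -0.10 -0.35;0.7 -1.0 0.5 -0.06 0.04 -0.10 -0.35;0.7 -0.9 0.6 -0.06 0.04 -0.10 -0.35;0.7 -0.8 0.7 -0.06 0.04 -0.10 -0.35;0.6 -0.6 0.8 -0.06 0.04 -0.10 -0.35;0.6 -0.6 1.0 -0.06 0.04 -0.10 -0.35;0.5 -0.5 1.1 -0.06 0.04 -0.10 -0.35;0.4 -0.4 1.3 -0.06 0.04 -0.10 -0.35
end q [-1.01  0.01  0.83  1.96 -0.01  1.18  1.58] marg 0.27 e 0.002
```

>>> play_rows --targets "-0.6 -2.0 0 -0.056 0.039 -0.096 -0.35;-0.4 -2.0 0 -0.056 0.039 -0.096 -0.35;-0.3 -2.0 0 -0.056 0.039 -0.096 -0.35;-0.1 -1.9 0 -0.056 0.039 -0.096 -0.35;0 -1.8 0 -0.056 0.039 -0.096 -0.35;0.2 -1.7 0 -0.056 0.039 -0.096 -0.35;0.3 -1.6 0.1 -0.056 0.039 -0.096 -0.35;0.4 -1.5 0.1 -0.056 0.039 -0.096 -0.35;0.5 -1.4 0.2 -0.056 0.039 -0.096 -0.35;0.6 -1.2 0.3 -0.056 0.039 -0.096 -0.35;0.6 -1.1 0.4 -0.056 0.039 -0.096 -0.35;0.7 -1.0 0.5 -0.056 0.039 -0.096 -0.35;0.7 -0.9 0.6 -0.056 0.039 -0.096 -0.35;0.7 -0.8 0.7 -0.056 0.039 -0.096 -0.35;0.6 -0.6 0.8 -0.056 0.039 -0.096 -0.35;0.6 -0.6 0.8 -0.056 0.039 -0.096 -0.35;0 0 0 0 0 0 -0.35"

```text
time: 49.28
position: [0.4747, 0.0757, 0.34]
tool_rot: [-0.081, 3.111, -0.128]
ft_force: [-0.2, -0.2, -0.0]
grip_width: 0.326
```

```bash
python3 - <<'E'
from cyc import *
st();line(tgt((.483,.0708,.14),11,-90),4,0,grip=-.35,chk=False)
E
```

```text
t 49.27 g [0.4795 0.0623 0.1766] z [ 0.029 -0.082 -0.996] y [-0.051  0.995 -0.083] F [-0.2 -0.2 -0. ] w 28.3 q [-1.03 -0.03  0.78  1.97  0.12  1.18  1.33]
-0.2 -0.1 0.9 -0.02 0.00 -0.03 -0.35;-0.2 -0.1 0.9 -0.02 0.00 -0.03 -0.35;-0.2 -0.1 0.9 -0.02 0.00 -0.03 -0.35;-0.2 -0.1 0.9 -0.02 0.00 -0.03 -0.35
end q [-0.99  0.05  0.82  1.99 -0.04  1.11  1.61] marg 0.28 e 0.0
```

>>> play_rows --targets "-0.2 -0.1 0.9 -0.021 0.005 -0.034 -0.35;-0.2 -0.1 0.9 -0.021 0.005 -0.034 -0.35;-0.2 -0.1 0.9 -0.021 0.005 -0.034 -0.35;-0.2 -0.1 0.9 -0.021 0.005 -0.034 -0.35;0 0 0 0 0 0 -0.35"

```text
time: 49.9
position: [0.4834, 0.0737, 0.3022]
tool_rot: [0.293, -3.125, 0.009]
ft_force: [-0.6, 0.3, 0.6]
grip_width: 0.321
```

```bash
python3 - <<'E'
from cyc import *
st();line(tgt((.483,.0708,.110),11,-90),2,0,grip=-.35,chk=False)
E
```

```text
t 49.9 g [0.4831 0.0727 0.1382] z [-0.002 -0.006 -1.   ] y [-0.186  0.983 -0.005] F [-0.6  0.3  0.6] w 27.9 q [-0.99  0.06  0.82  1.99 -0.04  1.11  1.6 ]
0.0 -0.1 1.4 -0.00 -0.00 -0.00 -0.35;0.0 -0.1 1.4 -0.00 -0.00 -0.00 -0.35
end q [-0.98  0.1   0.82  2.02 -0.08  1.05  1.65] marg 0.37 e 0.0
```

>>> play_rows --targets "0 -0.1 1.4 0 0 0 -0.35;0 -0.1 1.4 0 0 0 -0.35;0 0 1.4 0 0 0 -0.35;0 0 1.3 0 0 0 -0.35;0 0 0 0 0 0 -0.35"

```text
time: 50.52
position: [0.4831, 0.0722, 0.2429]
tool_rot: [0.292, -3.124, 0.012]
ft_force: [0.1, 0.7, 0.2]
grip_width: 0.326
```

```bash
python3 - <<'E'
from cyc import *
st();line(tgt((.483,.0708,.079),11,-90),1,0,grip=-.35,chk=False)
E
```

```text
t 50.52 g [0.4826 0.0709 0.079 ] z [-0.003 -0.008 -1.   ] y [-0.185  0.983 -0.007] F [0.1 0.7 0.2] w 28.4 q [-0.96  0.16  0.82  2.05 -0.13  0.99  1.68]
0.0 -0.1 -0.0 -0.01 -0.00 -0.01 -0.35
end q [-0.96  0.16  0.82  2.05 -0.14  0.99  1.69] marg 0.4 e 0.0
```

>>> play_rows --targets "0 0 0 0 0 0 -1;0 0 0 0 0 0 -1;0 0 0 0 0 0 -1;0 0 0 0 0 0 -1;0 0 0 0 0 0 -1" --newtons 20

```text
time: 51.15
position: [0.4834, 0.0726, 0.2435]
tool_rot: [0.291, -3.126, 0.01]
ft_force: [0.6, 0.8, -2.6]
grip_width: 0.137
```

```bash
python3 - <<'E'
from cyc import *
st();T=tgt((.483,.0708,.079),-42.6,-90);go(T);line(T,10,0,grip=-1,chk=False)
E
```

```text
t 51.15 g [0.4831 0.0715 0.0795] z [-0.001 -0.007 -1.   ] y [-0.185  0.983 -0.006] F [ 0.6  0.8 -2.6] w 11.9 q [-0.96  0.16  0.82  2.05 -0.13  0.99  1.68]
7 rows: -0.00 -0.03 0.01 -0.001 0.000 0.133
0.0 -0.0 0.0 -0.00 0.00 0.09 -1;0.0 -0.0 0.0 -0.00 0.00 0.09 -1;0.0 -0.0 0.0 -0.00 0.00 0.09 -1;0.0 -0.0 0.0 -0.00 0.00 0.09 -1;-0.0 -0.0 0.0 -0.00 0.00 0.09 -1;-0.0 -0.0 0.0 -0.00 0.00 0.09 -1;-0.0 -0.0 0.0 -0.00 0.00 0.09 -1;-0.0 -0.0 0.0 -0.00 0.00 0.09 -1;-0.0 -0.0 0.0 -0.00 0.00 0.09 -1;-0.0 -0.0 0.0 -0.00 0.00 0.09 -1
end q [-1.07  0.18  0.94  2.05 -0.17  0.99  0.79] marg 0.3 e 0.0
```

>>> play_rows --targets "0 0 0 0 0 0.09 -1;0 0 0 0 0 0.09 -1;0 0 0 0 0 0.09 -1;0 0 0 0 0 0.09 -1;0 0 0 0 0 0.09 -1;0 0 0 0 0 0.09 -1;0 0 0 0 0 0.09 -1;0 0 0 0 0 0.09 -1;0 0 0 0 0 0 -1"

```text
time: 52.28
position: [0.4832, 0.0719, 0.2435]
tool_rot: [0.863, 3.02, -0.011]
ft_force: [0.8, 0.4, -3.0]
grip_width: 0.136
```

```bash
python3 - <<'E'
from cyc import *
st();T=tgt((.483,.0712,.0795),-42.6,-90);go(T,n=3)
E
```

```text
t 52.27 g [0.483  0.0707 0.0795] z [-0.001 -0.007 -1.   ] y [ 0.528  0.849 -0.007] F [ 0.8  0.4 -3. ] w 11.8 q [-1.05  0.17  0.91  2.05 -0.16  0.99  0.96]
3 rows: -0.01 -0.02 -0.00 -0.002 0.001 0.062
```

>>> play_rows --targets "0 0 0 0 0 0.065 -1;0 0 0 0 0 0.065 -1;0 0 0 0 0 0.06 -1;0 0 0 0 0 0 -1"

```text
time: 52.78
position: [0.4831, 0.0717, 0.2435]
tool_rot: [1.142, 2.925, -0.011]
ft_force: [0.5, 0.5, -3.5]
grip_width: 0.139
```

```bash
python3 - <<'E'
from cyc import *
st();C=cur();print('yaw',np.degrees(np.arctan2(-C[0,1],C[1,1])))
for n,(a,b,c,e) in dict(scene=(175,225,300,365),top=(215,265,280,350)).items():
    d=img(n); np.savez(f'{n}6.npz',**d);cv2.imwrite(f'pics/{n}6box.png',cv2.resize(d['pixels'][a:b,c:e],None,fx=11,fy=11,interpolation=cv2.INTER_CUBIC))
E
```

```text
t 52.77 g [0.4829 0.0706 0.0795] z [-0.001 -0.007 -1.   ] y [ 0.678  0.735 -0.006] F [ 0.5  0.5 -3.5] w 12.1 q [-1.07  0.18  0.94  2.05 -0.16  0.99  0.78]
yaw -42.65595743554435
```

View pics/scene6box.png

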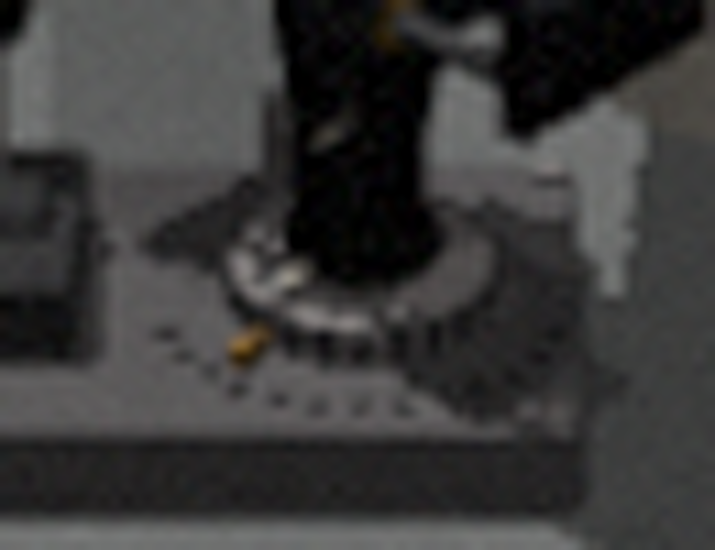

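>>> play_rows --targets "0 0 0 0 0 0 -0.4;0 0 0 0 0 0 -0.4;0 0 0 0 0 0 -0.4;0 0 -2 0 0 0 -0.4;0 0 -3 0 0 0 -0.4;0 0 -4 0 0 0 -0.4;-3 0 -4 0 0 0 -0.4;-5 0 -4 0 0 0 -0.4;-5 0 -4 0 0 0 -0.4;-5 0 -2 0 0 0 -0.4"

```text
time: 54.12
position: [0.6162, -0.0449, 0.4788]
tool_rot: [-1.118, -2.935, 0.006]
ft_force: [-0.3, 0.6, 1.6]
grip_width: 0.3
```

```bash
python3 - <<'E'
from cyc import *
st()
for n,(a,b,c,e) in dict(scene=(175,225,300,365),top=(215,265,280,350)).items():
    d=img(n); np.savez(f'{n}7.npz',**d);
    for nm,X in dict(ctr=(.483,.0708,.048),tip=(.483+.038*np.cos(np.radians(42.6)),.0708-.038*np.sin(np.radians(42.6)),.048)).items(): print(n,nm,((proj(d,X)-[c,a]+.5)*11).round(0))
    cv2.imwrite(f'pics/{n}7box.png',cv2.resize(d['pixels'][a:b,c:e],None,fx=11,fy=11,interpolation=cv2.INTER_CUBIC))
E
```

```text
t 54.12 g [ 0.6159 -0.0455  0.3148] z [-0.002 -0.004 -1.   ] y [ 0.665  0.747 -0.004] F [-0.3  0.6  1.6] w 26.1 q [-0.78  0.35  1.07  1.45 -0.3   1.52  1.11]
scene ctr [362. 233.]
scene tip [266. 293.]
top ctr [276. 249.]
top tip [363. 148.]
```

View pics/scene7box.png

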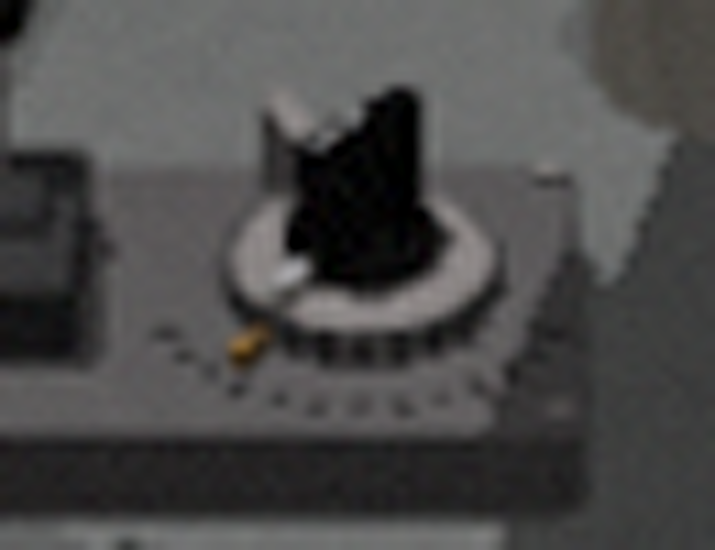

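View pics/top7box.png

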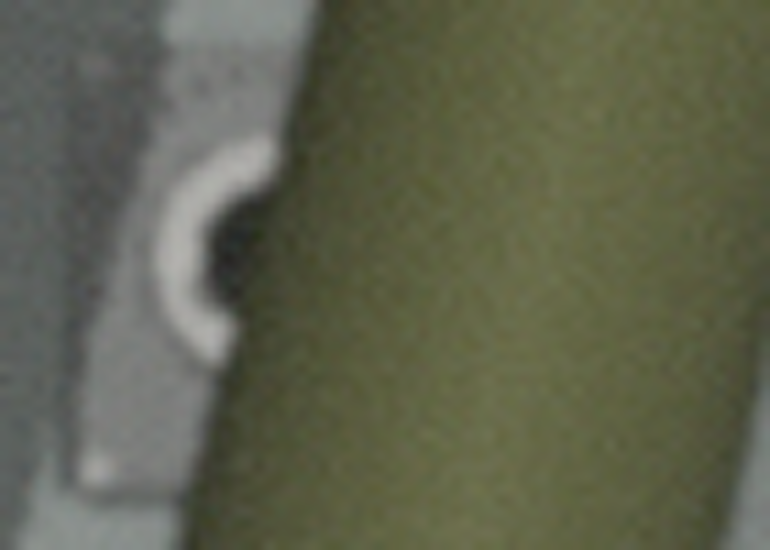

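```bash
python3 - <<'E'
from cyc import *
q0=np.array([-.5,.2,.4,2.,0,1.,0])
for g in((.440,.030,.066),(.432,.05,.066),(.43,.082,.066)):
  for yaw in(-90,-60,90,0,45):
    for a in(-90,-96):
      for q00 in(q0,qn()):
        e,q=ik(tgt(g,yaw,a),q00,n=3);print(g,yaw,a,round(e,4),q.round(2),round(np.minimum(q-lo,hi-q).min(),2))
E
```

```text
(0.44, 0.03, 0.066) -90 -90 0.0 [-0.51  0.04  0.39  2.16 -0.02  0.94 -0.11] 0.29
(0.44, 0.03, 0.066) -90 -90 0.0 [-1.04  0.05  0.94  2.17 -0.05  0.94 -0.07] 0.28
(0.44, 0.03, 0.066) -90 -96 0.0 [-0.46  0.04  0.42  2.16 -0.15  0.94  0.05] 0.29
(0.44, 0.03, 0.066) -90 -96 0.0 [-1.    0.05  0.98  2.17 -0.18  0.95  0.09] 0.26
(0.44, 0.03, 0.066) -60 -90 0.0 [-0.49  0.04  0.38  2.16 -0.02  0.95  0.42] 0.29
(0.44, 0.03, 0.066) -60 -90 0.0 [-1.01  0.04  0.91  2.17 -0.04  0.94  0.45] 0.28
(0.44, 0.03, 0.066) -60 -96 0.0 [-0.43  0.09  0.39  2.12 -0.15  1.    0.57] 0.33
(0.44, 0.03, 0.066) -60 -96 0.0 [-1.02  0.12  1.03  2.14 -0.23  1.01  0.66] 0.21
(0.44, 0.03, 0.066) 90 -90 0.0355 [ 1.14  0.32 -1.38  2.11  0.39  1.01  2.69] 0.0
(0.44, 0.03, 0.066) 90 -90 0.0355 [ 1.14  0.32 -1.38  2.11  0.39  1.01  2.69] 0.0
(0.44, 0.03, 0.066) 90 -96 0.0 [ 0.9   0.2  -1.16  2.11  0.34  1.01  2.69] 0.0
(0.44, 0.03, 0.066) 90 -96 0.0 [ 0.9   0.2  -1.16  2.11  0.34  1.01  2.69] 0.0
(0.44, 0.03, 0.066) 0 -90 0.0 [-0.47  0.04  0.35  2.16 -0.02  0.95  1.46] 0.29
(0.44, 0.03, 0.066) 0 -90 0.0 [-0.97  0.04  0.87  2
[... 3049 characters left out ...]
 -96 0.0 [ 0.28  0.1  -0.62  2.12  0.19  0.99  2.69] 0.0
(0.43, 0.082, 0.066) 0 -90 0.0 [-0.54  0.04  0.3   2.16 -0.01  0.94  1.34] 0.29
(0.43, 0.082, 0.066) 0 -90 0.0 [-1.03  0.03  0.8   2.17 -0.03  0.94  1.36] 0.28
(0.43, 0.082, 0.066) 0 -96 0.0 [-0.47  0.12  0.25  2.08 -0.06  1.05  1.39] 0.37
(0.43, 0.082, 0.066) 0 -96 0.0 [-1.01  0.15  0.84  2.1  -0.15  1.05  1.48] 0.35
(0.43, 0.082, 0.066) 45 -90 0.0 [-0.52  0.04  0.28  2.16 -0.01  0.94  2.12] 0.29
(0.43, 0.082, 0.066) 45 -90 0.0 [-1.01  0.03  0.78  2.17 -0.03  0.94  2.14] 0.28
(0.43, 0.082, 0.066) 45 -96 0.0 [-0.48  0.11  0.2   2.09  0.03  1.04  2.06] 0.36
(0.43, 0.082, 0.066) 45 -96 0.0 [-0.99  0.12  0.75  2.11 -0.03  1.03  2.13] 0.34
```

```bash
cat >> kfit.py <<'E'
def joints(q):
    ax='zyzyzyz';sg=[-1,1,-1,1,-1,1,-1];A=np.eye(3);p=np.zeros(3);o=[p]
    for i in range(7):
        A=A@Ro.from_euler(ax[i],sg[i]*q[i]).as_matrix();p=p+A@V[i]
        if i in(0,2,4,6):o.append(p)
    o.append(p+A@np.array([0,0,.18]));return np.array(o)
E
python3 - <<'E'
from cyc import *
import kfit
d=dict(np.load('top7.npz'))
tg=proj(d,[.483,.07,.05]);q=qn()
print(kfit.joints(q).round(2).tolist())
for g in((.5,-.25,.3),(.45,-.35,.3),(.4,.4,.3),(.35,.5,.35),(.45,-.1,.35),(.42,-.3,.25)):
  for yaw in(-60,-90,-120,-20):
    T=tgt(g,yaw,-90); qq,m,e=sim(q,T,10,2); J=kfit.joints(qq); md=9e9
    for a,b in zip(J,J[1:]):
        for s in np.linspace(0,1,15): md=min(md,np.linalg.norm(proj(d,a+(b-a)*s)-tg))
    print(g,yaw,qq.round(2),round(m,2),round(e,3),'pix',round(md))
E
```

```text
[[0.0, 0.0, 0.0], [0.01, -0.01, 0.25], [0.13, 0.1, 0.69], [0.62, -0.05, 0.66], [0.62, -0.05, 0.48], [0.62, -0.05, 0.3]]
(0.5, -0.25, 0.3) -60 [-0.66  0.2   1.24  1.62 -0.2   1.46  1.12] 0.0 0.008 pix 115
(0.5, -0.25, 0.3) -90 [-0.67  0.21  1.24  1.62 -0.2   1.46  0.6 ] 0.0 0.03 pix 113
(0.5, -0.25, 0.3) -120 [-0.67  0.21  1.24  1.62 -0.2   1.46  0.08] 0.0 0.047 pix 111
(0.5, -0.25, 0.3) -20 [-0.59  0.17  1.13  1.62 -0.16  1.45  1.78] 0.11 0.0 pix 120
(0.45, -0.35, 0.3) -60 [-0.43  0.26  1.24  1.6  -0.24  1.47  1.36] 0.0 0.007 pix 142
(0.45, -0.35, 0.3) -90 [-0.43  0.26  1.24  1.6  -0.25  1.47  0.84] 0.0 0.029 pix 140
(0.45, -0.35, 0.3) -120 [-0.44  0.26  1.24  1.6  -0.25  1.47  0.32] 0.0 0.052 pix 137
(0.45, -0.35, 0.3) -20 [-0.38  0.23  1.18  1.59 -0.21  1.46  2.03] 0.06 0.0 pix 148
(0.4, 0.4, 0.3) -60 [-1.56  0.14  0.81  1.6  -0.1   1.45 -0.22] 0.13 0.001 pix 133
(0.4, 0.4, 0.3) -90 [-1.48  0.13  0.72  1.6  -0.09  1.45 -0.75] 0.09 0.001 pix 133
(0.4, 0.4, 0.3) -120 [-1.36  0.12  0.58  1.59 -0.07  1.45 -1.29] 0.06 0.001 pix 133
(0.4, 0.4, 0.3) -20 [-1.55  0.14  0.8   1.6  -0.1   1.4
[... 347 characters left out ...]
5] 0.17 0.001 pix 163
(0.45, -0.1, 0.35) -60 [-0.98 -0.3   0.94  1.74  0.24  1.58  0.46] 0.0 0.001 pix 65
(0.45, -0.1, 0.35) -90 [-0.99 -0.3   0.94  1.74  0.24  1.58 -0.07] 0.0 0.001 pix 65
(0.45, -0.1, 0.35) -120 [-0.96 -0.28  0.92  1.74  0.23  1.58 -0.58] 0.0 0.001 pix 65
(0.45, -0.1, 0.35) -20 [-0.98 -0.29  0.93  1.74  0.23  1.58  1.16] 0.01 0.001 pix 65
(0.42, -0.3, 0.25) -60 [-0.65  0.01  1.24  1.8  -0.01  1.34  1.12] 0.0 0.015 pix 134
(0.42, -0.3, 0.25) -90 [-0.65  0.01  1.24  1.8  -0.01  1.34  0.6 ] 0.0 0.016 pix 134
(0.42, -0.3, 0.25) -120 [-0.65  0.01  1.24  1.8  -0.01  1.34  0.07] 0.0 0.029 pix 133
(0.42, -0.3, 0.25) -20 [-0.66  0.01  1.24  1.8  -0.01  1.34  1.82] 0.0 0.034 pix 132
```

```bash
python3 - <<'E'
from cyc import *
line(tgt((.42,.33,.3),-90,-90),11,0,grip=-1,chk=False)
E
```

```text
3.6 1.4 0.1 -0.00 0.00 0.08 -1;3.7 1.1 0.1 -0.00 0.00 0.08 -1;3.8 0.8 0.1 -0.00 0.00 0.08 -1;3.9 0.5 0.1 -0.00 0.00 0.08 -1;3.9 0.2 0.1 -0.00 0.00 0.08 -1;3.9 -0.1 0.1 -0.00 0.00 0.08 -1;3.9 -0.4 0.1 -0.00 0.00 0.08 -1;3.8 -0.7 0.1 -0.00 0.00 0.08 -1;3.8 -1.0 0.1 -0.00 0.00 0.08 -1;3.7 -1.3 0.1 -0.00 0.00 0.08 -1;3.6 -1.5 0.1 -0.00 0.00 0.08 -1
end q [-1.63  0.05  0.95  1.67 -0.04  1.44 -0.67] marg 0.09 e 0.0
```

>>> play_rows --targets "3.6 1.4 0.1 0 0 0.08 -1;3.7 1.1 0.1 0 0 0.08 -1;3.8 0.8 0.1 0 0 0.08 -1;3.9 0.5 0.1 0 0 0.08 -1;3.9 0.2 0.1 0 0 0.08 -1;3.9 -0.1 0.1 0 0 0.08 -1;3.9 -0.4 0.1 0 0 0.08 -1;3.8 -0.7 0.1 0 0 0.08 -1;3.8 -1 0.1 0 0 0.08 -1;3.7 -1.3 0.1 0 0 0.08 -1;3.6 -1.5 0.1 0 0 0.08 -1"

```text
time: 55.6
position: [0.4253, 0.3466, 0.4583]
tool_rot: [-2.306, -2.133, 0.024]
ft_force: [0.0, -0.3, 0.0]
grip_width: 0.003
```

```bash
python3 - <<'E'
from cyc import *
st()
for n,(a,b,c,e) in dict(scene=(175,225,300,365),top=(215,265,280,350)).items():
    d=img(n); np.savez(f'{n}8.npz',**d);
    cv2.imwrite(f'pics/{n}8box.png',cv2.resize(d['pixels'][a:b,c:e],None,fx=11,fy=11,interpolation=cv2.INTER_CUBIC))
E
```

```text
t 55.6 g [0.4235 0.3449 0.2943] z [-0.011 -0.01  -1.   ] y [ 0.997 -0.078 -0.01 ] F [ 0.  -0.3  0. ] w 0.3 q [-1.66  0.12  1.02  1.65 -0.1   1.45 -0.71]
```

View pics/top8box.png

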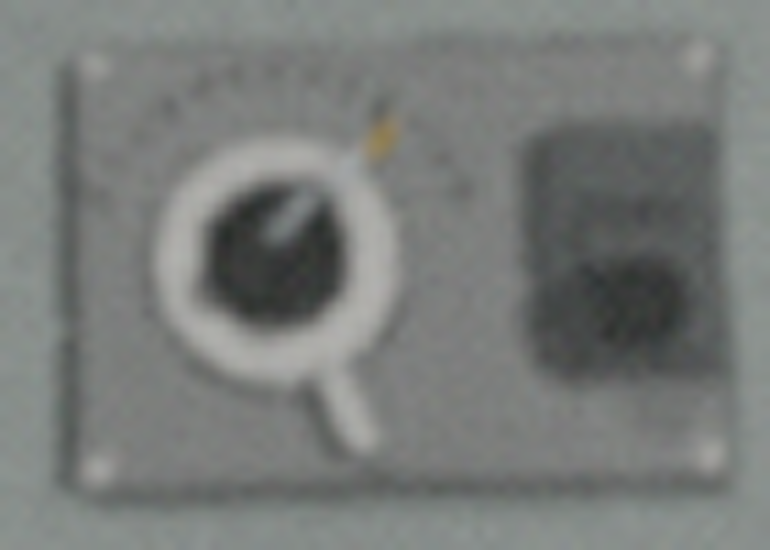

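```bash
python3 - <<'E'
from cyc import *
line(tgt((.438,.025,.15),-90,-90),10,0.03,grip=-1,chk=False)
E
```

```text
-3.2 0.4 0.4 -0.00 0.00 -0.01 -1;-3.2 0.4 0.6 -0.00 0.00 -0.01 -1;-3.2 0.3 0.9 -0.00 0.00 -0.01 -1;-3.2 0.3 1.1 -0.00 0.00 -0.01 -1;-3.2 0.3 1.3 -0.00 0.00 -0.01 -1;-3.2 0.3 1.6 -0.00 0.00 -0.01 -1;-3.2 0.2 1.8 -0.00 0.00 -0.01 -1;-3.2 0.2 2.0 -0.00 0.00 -0.01 -1;-3.3 0.2 2.3 -0.00 0.00 -0.01 -1;-3.3 0.2 2.5 -0.00 0.00 -0.01 -1
end q [-1.43 -0.3   1.18  2.09  0.32  1.19 -0.39] marg 0.0 e 0.024
```

```bash
python3 - <<'E'
from cyc import *
rng=np.random.default_rng(2);q=qn();C=cur();H=tgt((.438,.025,.13),-90,-90);res=[]
for t in range(120):
    g=(rng.uniform(.3,.75),rng.uniform(-.3,.55),rng.uniform(.2,.45));yaw=rng.uniform(-160,0);a=rng.uniform(-130,-60)
    try:
        q1,m1,e1=sim(q,tgt(g,yaw,a),10,1);q2,m2,e2=sim(q1,H,12,1)
    except Exception: continue
    res.append((q2[2],m1,e1,m2,e2,np.round(g,2),round(yaw),round(a),q1.round(2),q2.round(2)))
res=[r for r in res if r[4]<.01]
res.sort(key=lambda r:r[0])
for r in res[:8]: print(*[x if isinstance(x,(np.ndarray,int)) else round(float(x),3) for x in r])
E
```

```text
0.447 0.0 0.504 0.028 0.001 [ 0.38 -0.15  0.35] -142 -129 [-0.24 -0.3   0.72  2.12 -0.1   1.27 -0.46] [-0.57 -0.06  0.45  2.1   0.03  1.09 -0.14]
0.486 0.0 0.636 0.0 0.003 [ 0.32 -0.29  0.42] -17 -118 [-1.04 -0.25  1.24  1.58  0.28  2.05  1.69] [-0.61 -0.06  0.49  2.1   0.03  1.09 -0.14]
0.497 0.0 0.763 0.0 0.003 [ 0.35 -0.3   0.43] -53 -116 [-0.91 -0.22  1.24  1.58  0.03  2.05  1.21] [-0.63 -0.06  0.5   2.1   0.03  1.09 -0.14]
0.51 0.0 0.583 0.029 0.0 [0.38 0.   0.22] -136 -127 [-0.39 -0.3   0.6   2.44 -0.    1.03 -0.66] [-0.64 -0.06  0.51  2.1   0.03  1.09 -0.15]
0.609 0.0 0.287 0.0 0.001 [ 0.34 -0.14  0.41] -100 -112 [-0.59 -0.3   0.82  1.78  0.    1.72 -0.01] [-0.74 -0.07  0.61  2.11  0.05  1.09 -0.15]
0.631 0.0 0.638 0.023 0.002 [ 0.33 -0.14  0.31] -53 -67 [-0.8  -0.3   0.42  2.26  0.77  1.62  0.22] [-0.76 -0.07  0.63  2.11  0.05  1.09 -0.16]
0.636 0.0 0.237 0.003 0.001 [ 0.41 -0.16  0.23] -30 -82 [-0.77 -0.3   0.82  2.09  0.44  1.29  0.97] [-0.77 -0.07  0.64  2.11  0.05  1.09 -0.16]
0.71 0.0 0.377 0.009 0.001 [ 0.34 -0.08  0.36] -98 -99 [-0.74 -0.3   0.66  1.95  0.24  1.65 -0.28] [-0.85 -0.08  0.71  2.11  0.06  1.1  -0.16]
```

```bash
python3 - <<'E'
from cyc import *
for W in ((.36,-.14,.40,-100,-105),(.42,-.16,.40,-95,-100)):
    T=tgt(W[:3],W[3],W[4]);q1,m,e=sim(qn(),T,12,2);q2,m2,e2=sim(q1,tgt((.438,.025,.14),-90,-90),8,2);print(q1.round(2),e,q2.round(2),m2,e2)
    line(T,12,0.0,grip=-1,chk=False)
E
```

```text
[-0.47 -0.3   0.73  1.75 -0.01  1.7   0.04] 0.09972118038921407 [-0.62 -0.07  0.49  2.09  0.04  1.12 -0.15] 0.0 0.0005451933832751878
-4.5 -0.3 -0.8 -0.00 0.02 0.01 -1;-4.5 -0.2 -0.9 -0.00 0.02 0.01 -1;-4.4 -0.2 -1.0 -0.00 0.02 0.01 -1;-4.4 -0.2 -1.1 -0.00 0.02 0.01 -1;-4.4 -0.1 -1.2 -0.00 0.02 0.01 -1;-4.4 -0.1 -1.3 -0.00 0.02 0.01 -1;-4.3 -0.0 -1.4 -0.00 0.02 0.01 -1;-4.3 -0.0 -1.5 -0.00 0.02 0.01 -1;-4.3 0.0 -1.6 -0.00 0.02 0.01 -1;-4.2 0.1 -1.7 -0.00 0.02 0.01 -1;-4.2 0.1 -1.7 -0.00 0.02 0.01 -1;-4.2 0.1 -1.8 -0.00 0.02 0.01 -1
end q [-0.52 -0.3   0.75  1.75  0.01  1.7   0.02] marg 0.0 e 0.126
[-0.82 -0.3   1.    1.63  0.08  1.69  0.08] 0.011027421414555724 [-0.9  -0.1   0.76  2.1   0.08  1.12 -0.18] 0.0 0.0005905582494845624
-4.5 0.3 -0.8 -0.00 0.02 0.00 -1;-4.5 0.3 -0.9 -0.00 0.02 0.00 -1;-4.5 0.3 -1.0 -0.00 0.02 0.00 -1;-4.5 0.3 -1.0 -0.00 0.02 0.00 -1;-4.4 0.3 -1.1 -0.00 0.02 0.00 -1;-4.4 0.3 -1.2 -0.00 0.02 0.00 -1;-4.4 0.3 -1.2 -0.00 0.02 0.00 -1;-4.4 0.3 -1.3 -0.00 0.02 0.00 -1;-4.4 0.3 -1.4 -0.00 0.02 0.00 -1;-4.3 0.3 -1.4 -0.00 0.02 0.00 -1;-4.3 0.3 -1.5 -0.00 0.02 0.00 -1;-4.3 0.3 -1.5 -0.00 0.02 0.00 -1
end q [-0.85 -0.3   1.02  1.63  0.1   1.69  0.07] marg 0.0 e 0.029
```

>>> play_rows --targets "-4.5 -0.3 -0.8 0 0.02 0.01 -1;-4.5 -0.2 -0.9 0 0.02 0.01 -1;-4.4 -0.2 -1 0 0.02 0.01 -1;-4.4 -0.2 -1.1 0 0.02 0.01 -1;-4.4 -0.1 -1.2 0 0.02 0.01 -1;-4.4 -0.1 -1.3 0 0.02 0.01 -1;-4.3 0 -1.4 0 0.02 0.01 -1;-4.3 0 -1.5 0 0.02 0.01 -1;-4.3 0 -1.6 0 0.02 0.01 -1;-4.2 0.1 -1.7 0 0.02 0.01 -1;-4.2 0.1 -1.7 0 0.02 0.01 -1"

```text
time: 57.08
position: [0.3718, -0.053, 0.5476]
tool_rot: [-2.281, -1.979, -0.168]
ft_force: [1.0, -1.1, -0.2]
grip_width: 0.007
```

```bash
python3 - <<'E'
from cyc import *
st();line(tgt((.438,.025,.13),-90,-90),10,0.0,grip=-1,chk=False)
E
```

```text
t 57.08 g [ 0.373  -0.0267  0.3858] z [ 0.007  0.16  -0.987] y [ 0.99  -0.14  -0.016] F [ 1.  -1.1 -0.2] w 0.6 q [ 0.03 -0.29  0.09  1.8  -0.14  1.65 -0.03]
0.5 0.6 2.6 -0.00 -0.02 -0.01 -1;0.5 0.6 2.6 -0.00 -0.02 -0.01 -1;0.5 0.6 2.6 -0.00 -0.02 -0.01 -1;0.6 0.6 2.6 -0.00 -0.02 -0.01 -1;0.6 0.6 2.6 -0.00 -0.02 -0.01 -1;0.6 0.6 2.6 -0.00 -0.02 -0.01 -1;0.7 0.6 2.6 -0.00 -0.02 -0.01 -1;0.7 0.6 2.6 -0.00 -0.02 -0.01 -1;0.7 0.6 2.6 -0.00 -0.02 -0.01 -1;0.7 0.6 2.6 -0.00 -0.02 -0.01 -1
end q [-0.06 -0.04 -0.06  2.09 -0.    1.09 -0.12] marg 0.01 e 0.0
```

>>> play_rows --targets "0.5 0.6 2.6 0 -0.016 -0.014 -1;0.5 0.6 2.6 0 -0.016 -0.014 -1;0.5 0.6 2.6 0 -0.016 -0.014 -1;0.6 0.6 2.6 0 -0.016 -0.014 -1;0.6 0.6 2.6 0 -0.016 -0.014 -1;0.6 0.6 2.6 0 -0.016 -0.014 -1;0.7 0.6 2.6 0 -0.016 -0.014 -1;0.7 0.6 2.6 0 -0.016 -0.014 -1;0.7 0.6 2 0 -0.016 -0.014 -1;0 0 0 0 0 0 -1"

```text
time: 58.32
position: [0.4271, 0.0116, 0.32]
tool_rot: [-2.239, -2.199, -0.009]
ft_force: [-0.4, 0.1, 0.0]
grip_width: 0.005
```

```bash
python3 - <<'E'
from cyc import *
st();line(tgt((.438,.025,.11),-90,-90),3,0.0,grip=-1,chk=False)
E
```

```text
t 58.33 g [0.4273 0.0127 0.156 ] z [ 0.002  0.007 -1.   ] y [ 1.    -0.018  0.001] F [-0.4  0.1  0. ] w 0.5 q [-0.05 -0.09 -0.04  2.08 -0.01  1.15 -0.1 ]
0.4 0.4 1.5 0.00 -0.00 -0.01 -1;0.4 0.4 1.5 0.00 -0.00 -0.01 -1;0.4 0.4 1.5 0.00 -0.00 -0.01 -1
end q [-0.06 -0.01 -0.06  2.11 -0.    1.05 -0.12] marg 0.22 e 0.0
```

>>> play_rows --targets "0.4 0.4 1.5 0 0 -0.006 -1;0.4 0.4 1.5 0 0 -0.006 -1;0.4 0.4 1.5 0 0 -0.006 -1;0 0 0 0 0 0 -1"

```text
time: 58.82
position: [0.4401, 0.0237, 0.2737]
tool_rot: [-2.22, -2.22, -0.012]
ft_force: [-0.7, -0.2, -0.0]
grip_width: 0.01
```

```bash
python3 - <<'E'
from cyc import *
st();line(tgt((.436,.025,.068),-90,-90),3,0.0,grip=-1,chk=False)
d=img('scene');cv2.imwrite('pics/s9.png',cv2.resize(d['pixels'][120:240,260:400],None,fx=5.5,fy=5))
E
```

```text
t 58.83 g [0.4408 0.0248 0.1097] z [ 0.004  0.007 -1.   ] y [1.    0.    0.004] F [-0.7 -0.2 -0. ] w 0.9 q [-0.06 -0.01 -0.05  2.1  -0.01  1.04 -0.11]
0.0 -0.1 1.4 0.00 -0.00 0.00 -1;0.0 -0.1 1.4 0.00 -0.00 0.00 -1;0.0 -0.1 1.4 0.00 -0.00 0.00 -1
end q [-0.06  0.04 -0.06  2.15  0.    0.95 -0.12] marg 0.3 e 0.0
```

View pics/s9.png

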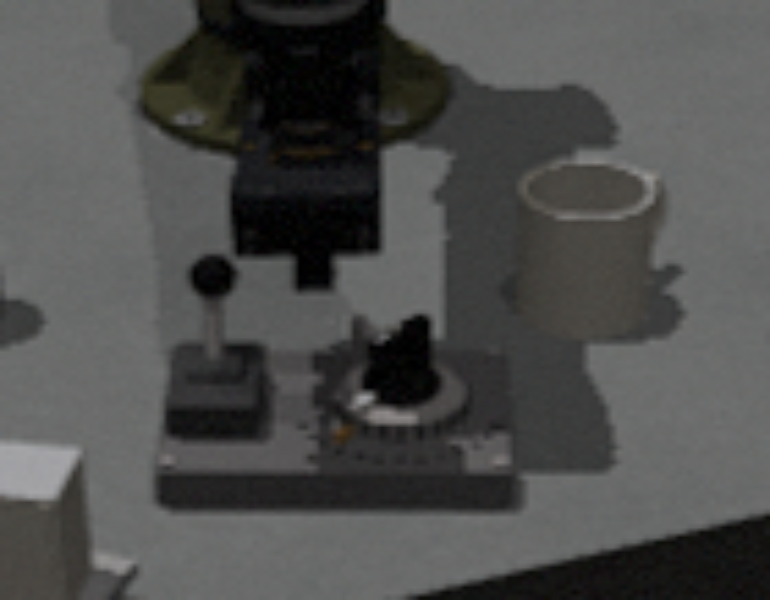

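>>> play_rows --targets "0 -0.1 1.4 0 0 0 -1;0 -0.1 1.4 0 0 0 -1;0 -0.1 1.3 0 0 0 -1;0 0 0 0 0 0 -1"

```text
time: 59.38
position: [0.4372, 0.0234, 0.2307]
tool_rot: [-2.222, -2.22, -0.013]
ft_force: [-0.2, 0.4, -0.5]
grip_width: 0.009
```

```bash
python3 - <<'E'
from cyc import *
st();line(tgt((.436,.025,.068),-90,-90),1,0.0,grip=-1,chk=False)
E
```

```text
t 59.38 g [0.4381 0.0245 0.0667] z [ 0.005  0.007 -1.   ] y [ 1.    -0.001  0.005] F [-0.2  0.4 -0.5] w 0.8 q [-0.06  0.04 -0.05  2.15 -0.    0.94 -0.11]
0.2 -0.1 -0.1 0.01 -0.01 -0.00 -1
end q [-0.06  0.04 -0.06  2.15  0.    0.95 -0.12] marg 0.3 e 0.0
```

>>> play_rows --targets "0.8 0 -0.1 0 0 0 -1;0.8 0 0 0 0 0 -1;0.8 -0.1 0 0 0 0 -1"

```text
time: 59.75
position: [0.4361, 0.0476, 0.2323]
tool_rot: [2.224, 2.219, 0.011]
ft_force: [-0.8, -3.0, 0.2]
grip_width: 0.006
```

```bash
python3 - <<'E'
from cyc import *
st()
E
```

```text
t 59.75 g [0.4369 0.0484 0.0683] z [ 0.005  0.005 -1.   ] y [ 1.    -0.002  0.005] F [-0.8 -3.   0.2] w 0.6 q [-0.09  0.04 -0.08  2.15 -0.    0.95 -0.17]
```

>>> play_rows --targets "0.8 0 0 0 0 0.06 -1;0.8 0 0 0 0 0.06 -1;0.8 0 0 0 0 0.06 -1"

```text
time: 60.12
position: [0.4363, 0.0725, 0.2324]
tool_rot: [-2.419, -2.004, -0.004]
ft_force: [-0.1, -3.0, -0.7]
grip_width: 0.006
```

```bash
python3 - <<'E'
from cyc import *
st()
E
```

```text
t 60.12 g [0.4366 0.0728 0.0684] z [ 0.002  0.002 -1.   ] y [ 0.983 -0.186  0.001] F [-0.1 -3.  -0.7] w 0.6 q [-0.13  0.05 -0.1   2.14  0.    0.95 -0.42]
```

>>> play_rows --targets "0.6 0 0 0 0 0.06 -1;0.6 0 0 0 0 0.06 -1"

```text
time: 60.38
position: [0.4381, 0.0811, 0.2321]
tool_rot: [2.536, 1.847, -0.009]
ft_force: [-6.2, -21.0, 7.4]
grip_width: 0.002
```

```bash
python3 - <<'E'
from cyc import *
st()
E
```

```text
t 60.38 g [0.4377 0.08   0.0681] z [-0.002 -0.007 -1.   ] y [ 0.952 -0.307  0.   ] F [ -6.2 -21.    7.4] w 0.2 q [-0.14  0.06 -0.1   2.13  0.02  0.96 -0.57]
```

>>> play_rows --targets "0.5 0 0 0 0 0.03 -1;0.5 0 0 0 0 0.03 -1"

```text
time: 60.62
position: [0.4393, 0.084, 0.2322]
tool_rot: [2.591, 1.758, -0.034]
ft_force: [-7.3, -11.8, 9.7]
grip_width: 0.004
```

```bash
python3 - <<'E'
from cyc import *
st()
E
```

```text
t 60.62 g [0.4373 0.0805 0.0682] z [-0.012 -0.021 -1.   ] y [ 0.929 -0.369 -0.004] F [ -7.3 -11.8   9.7] w 0.4 q [-0.15  0.07 -0.11  2.12  0.03  0.97 -0.65]
```

>>> play_rows --targets "0.2 0 0 0 0 0 -1;-0.8 0 0 0 0 0 -1;-1 0 0 0 0 0 -1;0 0 -2 0 0 0 -1;0 0 -3 0 0 0 -1;0 0 -3 0 0 0 -1;-3 0 -2 0 0 0 -1;-4 0 -2 0 0 0 -1;-5 0 0 0 0 0 -1;-5 0 0 0 0 0 -1;-5 0 0 0 0 0 -1;-5 0 0 0 0 0 -1"

```text
time: 62.12
position: [0.3325, -0.1834, 0.3651]
tool_rot: [2.577, 1.771, -0.015]
ft_force: [0.8, -0.5, 0.4]
grip_width: 0.006
```

```bash
python3 - <<'E'
from cyc import *
st()
for n,(a,b,c,e) in dict(scene=(165,225,285,365),top=(215,265,280,350)).items():
    d=img(n); np.savez(f'{n}10.npz',**d);
    cv2.imwrite(f'pics/{n}10box.png',cv2.resize(d['pixels'][a:b,c:e],None,fx=9.5,fy=9.5,interpolation=cv2.INTER_CUBIC))
E
```

```text
t 62.12 g [ 0.3325 -0.1862  0.2011] z [ 0.    -0.017 -1.   ] y [ 0.934 -0.358  0.007] F [ 0.8 -0.5  0.4] w 0.5 q [ 0.13 -0.27  0.26  2.12  0.09  1.27 -0.02]
```

View pics/top10box.png

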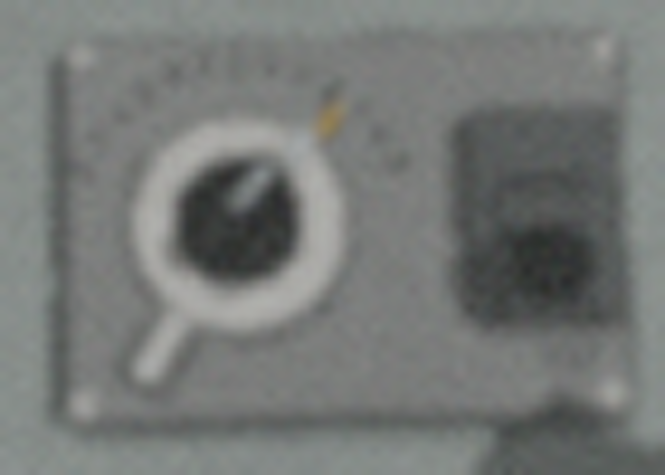

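View pics/scene10box.png

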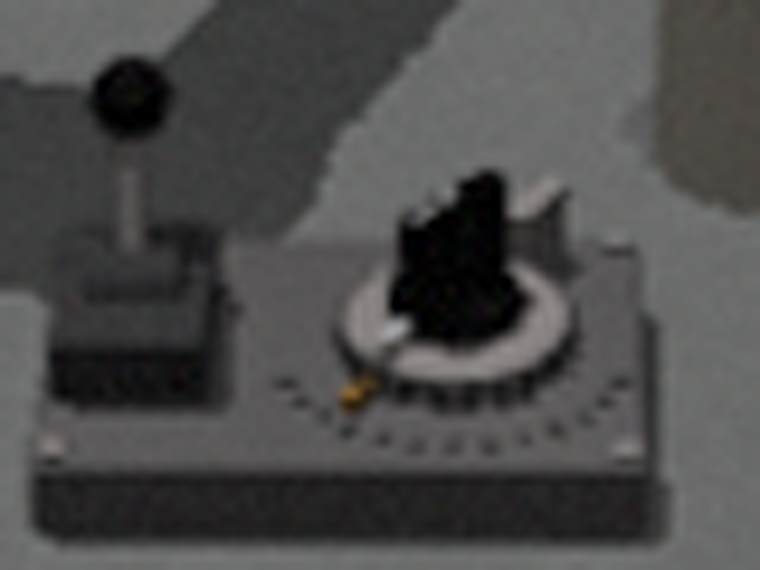

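```bash
python3 - <<'E'
from cyc import *
for a in(-90,-100):
  for p in((.415,-.028,.15),(.415,-.028,.105),(.50,-.028,.105),(.53,-.028,.105)):
    T=flip(tgt(p,0,a)); e,q=ik(T,qn(),n=2);print(a,p,round(e,4),q.round(2))
line(flip(tgt((.415,-.029,.17),0,-90)),10,0,grip=-1,chk=False)
E
```

```text
-90 (0.415, -0.028, 0.15) 0.0 [ 0.02 -0.11 -0.02  2.11 -0.    1.14 -1.57]
-90 (0.415, -0.028, 0.105) 0.0 [-0.02 -0.06  0.02  2.16  0.    1.04 -1.57]
-90 (0.5, -0.028, 0.105) 0.0 [-0.16  0.12  0.17  1.98 -0.02  1.04 -1.55]
-90 (0.53, -0.028, 0.105) 0.0 [-0.19  0.18  0.21  1.91 -0.04  1.05 -1.53]
-100 (0.415, -0.028, 0.15) 0.0 [-0.09  0.03  0.09  1.99 -0.    1.3  -1.57]
-100 (0.415, -0.028, 0.105) 0.0 [-0.12  0.08  0.13  2.04 -0.01  1.2  -1.56]
-100 (0.5, -0.028, 0.105) 0.0 [-0.21  0.25  0.24  1.85 -0.06  1.23 -1.52]
-100 (0.53, -0.028, 0.105) 0.0 [-0.23  0.31  0.27  1.77 -0.08  1.25 -1.5 ]
1.8 0.2 0.3 0.00 0.00 0.12 -1;1.8 -0.0 0.3 0.00 0.00 0.12 -1;1.8 -0.2 0.3 0.00 0.00 0.12 -1;1.7 -0.4 0.3 0.00 0.00 0.12 -1;1.7 -0.6 0.3 0.00 0.00 0.12 -1;1.6 -0.8 0.3 0.00 0.00 0.12 -1;1.5 -1.0 0.3 0.00 0.00 0.12 -1;1.3 -1.2 0.3 0.00 0.00 0.12 -1;1.2 -1.3 0.3 0.00 0.00 0.12 -1;1.0 -1.5 0.3 0.00 0.00 0.12 -1
end q [ 0.1  -0.13 -0.09  2.08 -0.01  1.18 -1.55] marg 0.04 e 0.0
```

>>> play_rows --targets "1.8 0.2 0.3 0 0 0.12 -1;1.8 0 0.3 0 0 0.12 -1;1.8 -0.2 0.3 0 0 0.12 -1;1.7 -0.4 0.3 0 0 0.12 -1;1.7 -0.6 0.3 0 0 0.12 -1;1.6 -0.8 0.3 0 0 0.12 -1;1.5 -1 0.3 0 0 0.12 -1;1.3 -1.2 0.3 0 0 0.12 -1;1.2 -1.3 0.3 0 0 0.12 -1;1 -1.5 0.3 0 0 0.12 -1;0 0 0 0 0 0 -1"

```text
time: 63.6
position: [0.4214, -0.0196, 0.3332]
tool_rot: [3.131, -0.059, 0.016]
ft_force: [0.1, -0.4, 0.6]
grip_width: 0.002
```

```bash
python3 - <<'E'
from cyc import *
st();line(flip(tgt((.417,-.029,.108),0,-90)),5,0,grip=-1,chk=False)
E
```

```text
t 63.6 g [ 0.4231 -0.0212  0.1692] z [ 0.01 -0.01 -1.  ] y [-0.038 -0.999  0.01 ] F [ 0.1 -0.4  0.6] w 0.2 q [ 0.1  -0.12 -0.11  2.08 -0.    1.17 -1.62]
-0.1 0.2 1.2 0.00 -0.00 -0.01 -1;-0.1 0.2 1.2 0.00 -0.00 -0.01 -1;-0.1 0.2 1.2 0.00 -0.00 -0.01 -1;-0.1 0.2 1.2 0.00 -0.00 -0.01 -1;-0.1 0.2 1.2 0.00 -0.00 -0.01 -1
end q [ 0.11 -0.05 -0.1   2.15 -0.01  1.04 -1.56] marg 0.19 e 0.0
```

>>> play_rows --targets "-0.2 0.2 1.2 0 0 -0.008 -1;-0.2 0.2 1.2 0 0 -0.008 -1;-0.1 0.2 1.2 0 0 -0.008 -1;-0.1 0.2 1.2 0 0 -0.008 -1;-0.1 0.1 1.1 0 0 -0.008 -1;0 0 0 0 0 0 -1"

```text
time: 64.35
position: [0.4126, -0.0316, 0.2691]
tool_rot: [3.132, 0.01, 0.013]
ft_force: [-0.2, -0.2, 0.2]
grip_width: 0.009
```

```bash
python3 - <<'E'
from cyc import *
st()
d=img('scene');cv2.imwrite('pics/s11.png',cv2.resize(d['pixels'][120:240,260:400],None,fx=5.5,fy=5))
E
```

```text
t 64.35 g [ 0.4139 -0.0332  0.1051] z [ 0.008 -0.01  -1.   ] y [ 0.006 -1.     0.01 ] F [-0.2 -0.2  0.2] w 0.8 q [ 0.11 -0.06 -0.1   2.17  0.    1.03 -1.56]
```

View pics/s11.png

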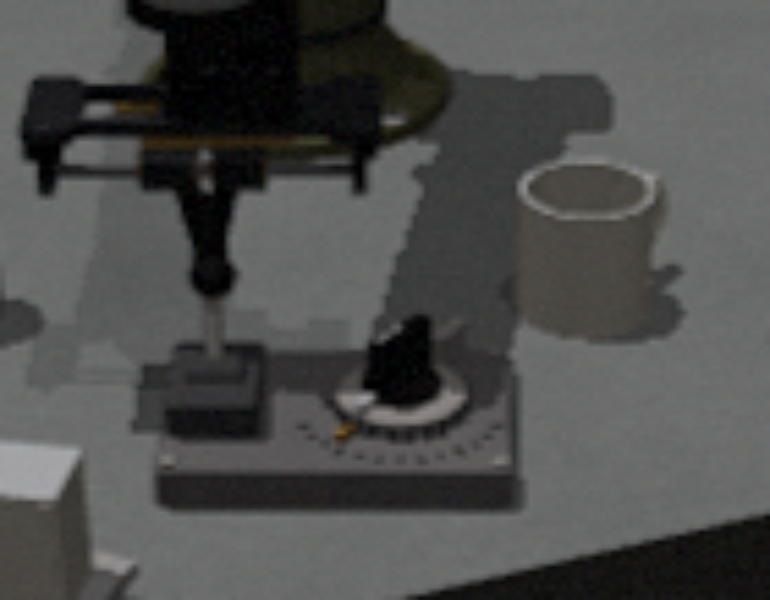

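>>> play_rows --targets "1 -0.2 0 0 0 0 -1;1 -0.2 0 0 0 0 -1;1 0 0 0 0 0 -1;1 0 0 0 0 0 -1;1 0 0 0 0 0 -1"

```text
time: 65.03
position: [0.4668, -0.027, 0.2715]
tool_rot: [3.131, 0.011, 0.017]
ft_force: [-1.2, -1.4, 0.3]
grip_width: 0.001
```

```bash
python3 - <<'E'
from cyc import *
st()
E
```

```text
t 65.03 g [ 0.4686 -0.0287  0.1075] z [ 0.011 -0.011 -1.   ] y [ 0.007 -1.     0.011] F [-1.2 -1.4  0.3] w 0.1 q [ 0.1   0.05 -0.1   2.05  0.02  1.03 -1.58]
```

>>> play_rows --targets "1 0 0 0 0 0 -1;1 0 0 0 0 0 -1;0.8 0 0 0 0 0 -1"

```text
time: 65.4
position: [0.4901, -0.0271, 0.2701]
tool_rot: [3.13, 0.009, -0.028]
ft_force: [-32.6, 0.8, 32.4]
grip_width: 0.006
```

```bash
python3 - <<'E'
from cyc import *
st()
d=img('scene');cv2.imwrite('pics/s12.png',cv2.resize(d['pixels'][120:240,260:400],None,fx=5.5,fy=5))
E
```

```text
t 65.4 g [ 0.4872 -0.0289  0.1061] z [-0.018 -0.011 -1.   ] y [ 0.006 -1.     0.011] F [-32.6   0.8  32.4] w 0.6 q [ 0.09  0.11 -0.1   1.99  0.03  1.06 -1.59]
```

View pics/s12.png

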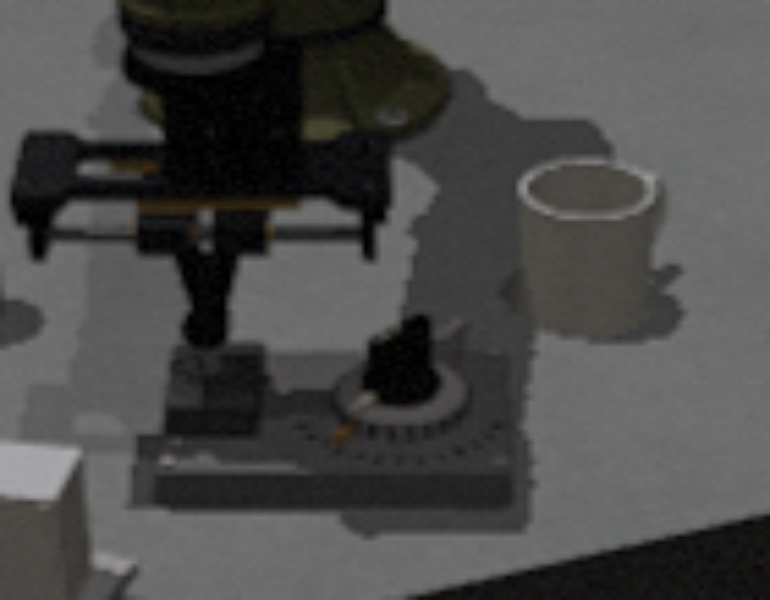

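>>> play_rows --targets "-1 0 0 0 0 0 -1;-2 0 0 0 0 0 -1;-2 0 -1 0 0 0 -1;-1 0 -4 0 0 0 -1;0 0 -5 0 0 0 -1;0 3 -4 0 0 0 -1;0 5 -2 0 0 0 -1;0 5 0 0 0 0 -1;0 5 0 0 0 0 -1;0 5 0 0 0 0 -1;0 0 0 0 0 0 -1"

```text
time: 66.82
position: [0.4382, -0.2606, 0.4425]
tool_rot: [3.127, 0.019, 0.002]
ft_force: [-0.1, 1.0, -0.3]
grip_width: 0.003
```

```bash
python3 - <<'E'
from cyc import *
st();cups()
for n in('scene','top'):
    d=img(n);X=cloud(d);z=X[...,2]
    b=(X[...,0]>.42)&(X[...,0]<.56)&(X[...,1]>-.06)&(X[...,1]<.0)&(z>.09)&(z<.14);print(n,'ball',X[b].mean(0).round(4),X[b].max(0).round(3))
    cv2.imwrite(f'pics/{n}13.png',d['pixels']); np.savez(f'{n}13.npz',**d)
    a,bb,c,e=dict(scene=(165,225,285,365),top=(215,265,280,350))[n]
    cv2.imwrite(f'pics/{n}13box.png',cv2.resize(d['pixels'][a:bb,c:e],None,fx=9.5,fy=9.5,interpolation=cv2.INTER_CUBIC))
E
```

```text
t 66.83 g [ 0.4385 -0.2631  0.2786] z [ 0.001 -0.015 -1.   ] y [ 0.012 -1.     0.015] F [-0.1  1.  -0.3] w 0.2 q [ 0.3  -0.    0.18  1.75  0.01  1.39 -1.08]
scene lying [290, 198, 18, 8, 118] [ 0.5114 -0.0291] [0.0499 0.0222] 90.0 0.0514
scene lying [167, 209, 24, 13, 133] [ 0.5806 -0.3598] [0.037  0.0636] 21.4 0.0497
scene lying [195, 214, 25, 15, 146] [ 0.6133 -0.2719] [0.0373 0.0636] 21.9 0.0507
scene lying [223, 221, 24, 15, 143] [ 0.6439 -0.1891] [0.0361 0.0635] 24.3 0.0505
scene lying [255, 225, 22, 17, 138] [ 0.6694 -0.1001] [0.0334 0.064 ] 32.3 0.0506
scene lying [221, 244, 38, 27, 294] [ 0.7489 -0.1636] [0.0963 0.0922] 7.7 0.0464
scene stand [163, 190, 24, 15, 228] [ 0.5661 -0.3655] [0.0521 0.0488] 66.9 0.1079
scene stand [192, 197, 24, 15, 245] [ 0.5993 -0.2772] [0.0491 0.0508] 70.0 0.1081
scene stand [220, 203, 25, 16, 254] [ 0.6304 -0.195 ] [0.0492 0.0522] 68.2 0.1078
scene stand [253, 208, 22, 16, 259] [ 0.6559 -0.108 ] [0.0465 0.0519] 81.3 0.1079
top lying [360, 141, 29, 28, 172] [ 0.745  -0.1652] [0.0917 0.0946] 45.0 0.048
top stand [352, 170, 17, 17, 229] [ 0.6524 -0.1094] [0.047  0.0477] 80.5 0.1101
top stand [380, 176, 18, 19, 234] [ 0.6274 -0.1964] [0.0465 0.0488] 70.5 0.1103
top stand [407, 185, 19, 19, 237] [ 0.5954 -0.2788] [0.0462 0.0464] 70.9 0.11
top stand [437, 194, 13, 17, 114] [ 0.5663 -0.3557] [0.027  0.0472] 62.1 0.1099
scene ball [ 0.5171 -0.0294  0.108 ] [ 0.527 -0.018  0.117]
top ball [ 0.5053 -0.0303  0.1125] [ 0.517 -0.018  0.122]
```

View pics/scene13box.png

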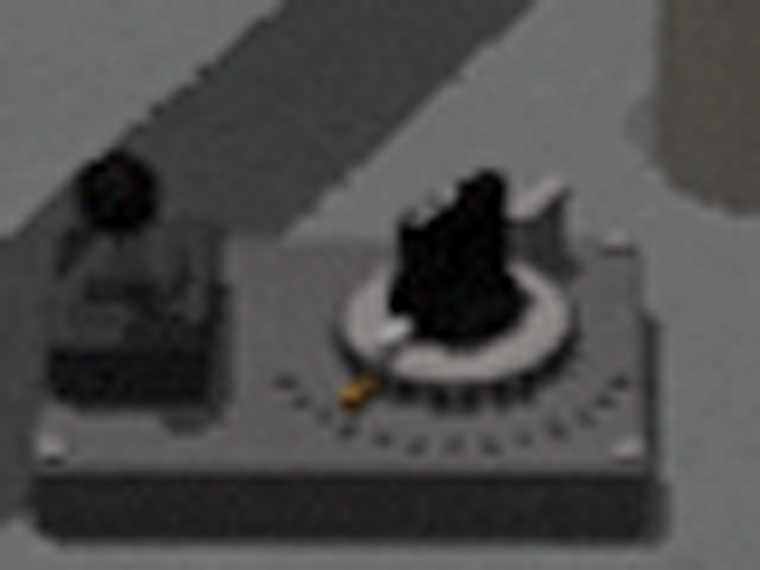

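View pics/top13box.png

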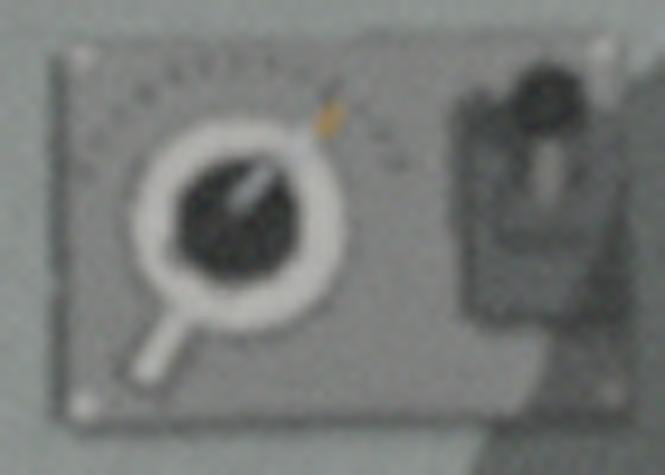

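View pics/scene13.png

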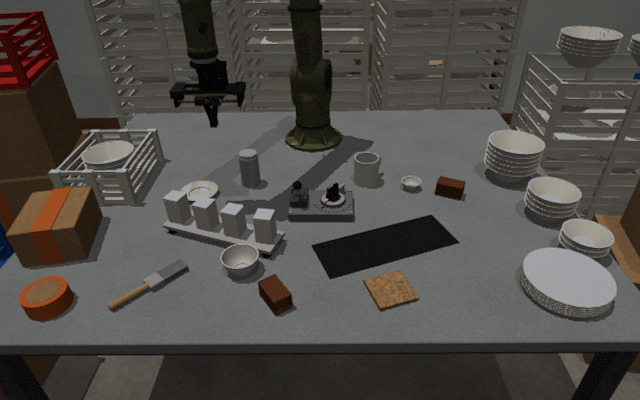

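```bash
python3 - <<'E'
from h import *
for n,a,c,p0,p1 in(('scene',165,285,(130,96),(118,192)),('top',215,280,(550,263),(548,102))):
    d=dict(np.load(f'{n}13.npz'))
    f=lambda p:np.array([c+p[0]/9.5-.5,a+p[1]/9.5-.5])
    print(n,'meas',f(p0).round(1),f(p1).round(1))
    for xh in(.480,.484,.488):
        print(xh,[(th,proj(d,[xh+.06*np.sin(th),-.0295,.052+.06*np.cos(th)]).round(1).tolist()) for th in(-.5,.3,.4,.5)])
X=cloud(dict(np.load('top13.npz')));z=X[...,2]
m=(z>.1)&(z<.12)&(abs(X[...,0]-.655)<.03)&(abs(X[...,1]+.109)<.03);mm=cv2.erode(m.astype(np.uint8),np.ones((5,5)))>0;p=X[mm];print(len(p),p.mean(0).round(4),np.linalg.lstsq(np.c_[p[:,:2]-p[:,:2].mean(0),np.ones(len(p))],p[:,2],rcond=None)[0].round(3))
E
```

```text
scene meas [298.2 174.6] [296.9 184.7]
0.48 [(-0.5, [298.4, 174.2]), (0.3, [297.5, 181.2]), (0.4, [297.4, 182.8]), (0.5, [297.3, 184.6])]
0.484 [(-0.5, [298.3, 174.9]), (0.3, [297.4, 181.9]), (0.4, [297.3, 183.6]), (0.5, [297.3, 185.3])]
0.488 [(-0.5, [298.3, 175.6]), (0.3, [297.3, 182.6]), (0.4, [297.3, 184.3]), (0.5, [297.2, 186.1])]
top meas [337.4 242.2] [337.2 225.2]
0.48 [(-0.5, [337.7, 243.9]), (0.3, [337.0, 228.3]), (0.4, [336.9, 226.6]), (0.5, [336.7, 225.0])]
0.484 [(-0.5, [337.6, 242.5]), (0.3, [336.9, 227.0]), (0.4, [336.8, 225.3]), (0.5, [336.7, 223.7])]
0.488 [(-0.5, [337.6, 241.2]), (0.3, [336.9, 225.7]), (0.4, [336.7, 224.0]), (0.5, [336.6, 222.4])]
111 [ 0.6513 -0.109   0.1107] [-0.025  0.018  0.111]
```

```bash
python3 - <<'E'
from h import *
d=dict(np.load('top13.npz'))
for p,s in(((362,442),11),((148,374),9.5)):
    w=P(d,280+p[0]/s-.5,215+p[1]/s-.5,.06)[:2]-[.481,.0707];print(w.round(4),np.linalg.norm(w).round(4),np.degrees(np.arctan2(-w[1],-w[0])).round(1))
for nm in('top8','top13'):
    d=dict(np.load(nm+'.npz'));X=cloud(d);m=(X[...,2]>.048)&(X[...,2]<.07)&(X[...,0]<.455)&(X[...,0]>.41)&(X[...,1]>.02)&(X[...,1]<.13)
    p=X[m][:,:2]-[.481,.0707];print(nm,m.sum(),p.mean(0).round(4),np.degrees(np.arctan2(-p[:,1].mean(),-p[:,0].mean())).round(1))
E
```

```text
[-0.055  -0.0225] 0.0594 22.2
[-0.0503  0.031 ] 0.0591 -31.6
top8 29 [-0.0463 -0.0184] 21.7
top13 29 [-0.0428  0.0261] -31.3
```

```bash
python3 -c "
from bench import ctrl
print(ctrl.close_job())"
```

```text
the job is handed in; nothing more can be done
None
```

The job is handed in after about 67 s of robot time. All four tumblers are on the rack, the valve is set and locked, and the start lever is over.

- **Tumblers:** all four stand upside down, one to a peg. In the last check their bottoms measured about 110 mm above the table, as they should with the rim on the deck. The first one I placed was partly hidden in one of the two views then. I saw no drops.
- **Leftmost tumbler:** right after placing, it read about 1 mm higher and 4 mm off from the final pictures. It had shifted slightly by then, perhaps from the expected knock. In the end it read level and at the same height as the others.
- **Valve knob:** I turned it to about 42.6° clockwise of straight ahead. The tab measured 42–44° in the two views. The pointer lined up with the brass tab, and still did after the ring and lever were moved.
- **Lock ring:** I pushed it clockwise until it stopped under about 21 N. It turned about 0.93 rad in the pictures, which fits the stop given a loose start of 0 to 0.2.
- **Lever:** I pushed it last, right over to its stop. The two views give a swing of roughly 0.9–1.0 rad, with the top view reading slightly short. The fingertips pressed about 46 N for a moment when it reached the stop. That is more than I meant, though it was the fingers and not the gripper's body.
- **Other things:** the bowl measured the same before and after. The rest of the crockery and the bench things look undisturbed in the last picture.

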